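# Re-pin a sheared mixer hub

## Task

The shear pins of the bench mixer's drive hub have let go: lay the adjustable wrench flat on the hub with its jaws round the spindle's hexagon and roll its worm until the jaws are snug before you turn anything. Then turn the spindle with the wrench until the hidden holes under the plate line up and a shear pin goes fully home, and fit every other pin from the wooden block in a hole of its own, all heads down on the plate. Finally slacken the jaws clear of the hexagon and lay the wrench back flat on the middle of the dark mat, and leave the other things on the bench as they are.

Things in the scene. Friction and masses are not known exactly. Their poses are not given: they have to be found in the camera images.
- hub_centre (a point): Mixer drive base, fixed: grey foot 222 x 200 mm, round housing, bright round plate of radius 90 mm, its flat top 58 mm above the bench. This point: centre of the plate's top, on the spindle's axis; z up. Six open pin holes of 11.8 mm on a circle of radius 65 mm, the first along this frame's +x, then every 60 degrees. On the +x side a low gearmotor (57 mm high) out to 165 mm.
- hub_hole0 (a point): Mouth of the plate's hole on +x. 2 mm under the plate (22 mm thick) hides the spindle's flange with six matching 13.2 mm holes. They start 0.33 to 0.72 rad out of line; a turn of at most 0.72 rad, either way, lines up all six at once. A pin stood in a hole of the plate rides on the flange, head 22 mm clear, drops by itself when the holes meet (within some 0.02 rad) and then stops the spindle.
- hex_mid (a point): Steel hexagon on the spindle, 24 mm across flats, 15 mm tall, standing on the plate; its centre, half-way up. It turns about the vertical with the spindle, stiffly (0.25 N m), either way. Flats face this frame's +y and -y (and every 60 degrees from there), corners point along +x and -x. Its clocking to the hidden holes differs each time.
- hex_corner (a point): The hexagon's corner on its frame's +x, 13.9 mm from the axis, half-way up.
- wrench_jaws (a point): Adjustable wrench, chromed, 0.34 kg, 200 mm long; half-way up its 14 mm thick head, where a held hexagon's centre lies (12 mm from the fixed jaw's face). z up; mouth opens to +x, fixed jaw on +y, moving jaw on -y, sliding along y, faces 30 mm long; throat floor at x = -16 mm, head back to -52 mm. The handle runs along (-cos 22.5deg, -sin 22.5deg), 22 mm wide, 12 mm thick.
- wrench_grip (a point): Middle of the wrench's length, on the handle: a place to carry it by, 92 mm from the jaws' centre, half-way up the 12 mm thickness (6 mm above the underside); same axes as wrench_jaws.
- wrench_tail (a point): Point farther out on the wrench's handle, 150 mm from the jaws' centre, half-way up: a good place to turn by; same axes as wrench_jaws.
- worm_axis (a point): Centre of the wrench's knurled worm, a roller of radius 9 mm, 19 mm long along the wrench's y, 33.5 mm behind (-x) and 11.5 mm to the -y side of wrench_jaws, 9.5 mm above the underside: its top is 4.5 mm proud of the head. This frame turns with it. Press its top with a fingertip (6 to 15 N) and drag: towards the jaws (wrench +x) closes, away opens. Takes 3 N; stays where left.
- wrench_jaw (a joint): Opening between the wrench's jaws, in m: about 0.028 to 0.0305 at the start, 0.024 when snug on the hexagon; 0.014 to 0.035 possible. The worm drives it: 0.8 mm a radian.
- wrench_worm (a joint): Turn of the worm, rad, growing as the jaw closes; the opening is 0.029 - 0.0008 x this value.
- pin1_mid (a point): Shear pin with a knurled brass head, 64 mm long, 45 g, upright in the wooden block; its middle, 32 mm above the tip, z to the head. Shank 10 mm thick, 48 mm long, domed tip; head 20 mm across, 16 mm tall, its centre 24 mm above this point and 26 mm above the block. Home in the hub, its head rests on the plate, this point 16 mm below the plate's top. May be absent.
- pin2_mid (a point): Shear pin with a knurled brass head, 64 mm long, 45 g, upright in the wooden block; its middle, 32 mm above the tip, z to the head. Shank 10 mm thick, 48 mm long, domed tip; head 20 mm across, 16 mm tall, its centre 24 mm above this point and 26 mm above the block. Home in the hub, its head rests on the plate, this point 16 mm below the plate's top. May be absent.
- pin3_mid (a point): Shear pin with a knurled brass head, 64 mm long, 45 g, upright in the wooden block; its middle, 32 mm above the tip, z to the head. Shank 10 mm thick, 48 mm long, domed tip; head 20 mm across, 16 mm tall, its centre 24 mm above this point and 26 mm above the block. Home in the hub, its head rests on the plate, this point 16 mm below the plate's top. May be absent.
- pin_block_top (a point): Wooden pin block, fixed, 150 x 52 x 40 mm; centre of its top. Three holes 30 mm deep along its x at -48, 0, 48 mm hold the pins.
- mat_centre (a point): Dark rubber tool mat, fixed, 290 x 150 x 3 mm (long side along its x); centre of its top. The wrench starts on it.
- dropper_bottle_0: Brown dropper bottle with black cap, 33 mm wide, 104 mm tall; origin at the centre of its underside. A bystander, to be left alone.
- dropper_bottle_2: White dropper bottle with red cap, 33 mm wide, 104 mm tall; origin at the centre of its underside. A bystander, to be left alone.
- sample_jar: Small jar with white lid, 50 mm wide, 53 mm tall; origin at the centre of its underside. A bystander, to be left alone.

How it is judged:
On the way, in this order (a step that is already met when the one before it is completed fails the run):
1. the wrench lies on the hub with its jaws closed snugly on the hexagon (opening under 25.5 mm), before the hexagon has been turned (its corner within 3 mm of where it was) (horizontal distance between wrench_jaws and hex_mid below 0.006 m and z of wrench_jaws in the frame of hub_centre below 0.012 m and value of joint wrench_jaw below 0.0255 m and distance of hex_corner from where it was at the start of the episode below 0.003 m), for 0.2 s.
2. the hexagon has been turned and a first pin has gone home with the wrench still snug on the hexagon (horizontal distance between wrench_jaws and hex_mid below 0.006 m and z of wrench_jaws in the frame of hub_centre below 0.012 m and value of joint wrench_jaw below 0.0255 m and distance of hex_corner from where it was at the start of the episode above 0.0035 m and ((z of pin1_mid in the frame of hub_centre below -0.0135 m and horizontal distance between pin1_mid and hub_centre below 0.075 m) or (z of pin2_mid in the frame of hub_centre below -0.0135 m and horizontal distance between pin2_mid and hub_centre below 0.075 m) or (z of pin3_mid in the frame of hub_centre below -0.0135 m and horizontal distance between pin3_mid and hub_centre below 0.075 m))), for 0.2 s.
At the end, for the whole second after the job is handed in: Every pin present is home in the hub (its head seated on the plate to within 2.5 mm), and the wrench lies flat on the mat (tilt under 0.08 rad, grip point less than 6 cm along and 5 cm across from the mat's centre), its jaws slackened to over 24.7 mm (z of each of pin1_mid, pin2_mid, pin3_mid in the frame of hub_centre below -0.0135 m and horizontal distance between each of pin1_mid, pin2_mid, pin3_mid and hub_centre below 0.075 m and x of wrench_grip in the frame of mat_centre between -0.06 and 0.06 m and y of wrench_grip in the frame of mat_centre between -0.05 and 0.05 m and z of wrench_grip in the frame of mat_centre below 0.012 m and angle between wrench_grip's own z axis and vertical below 0.08 rad and value of joint wrench_jaw above 0.0247 m); the robot touches nothing.
It fails at once if a standing bottle or jar is knocked over (angle between any of dropper_bottle_0, dropper_bottle_2, sample_jar's own z axis and vertical above 0.6 rad).
It fails at once if one of the other things on the bench is shoved more than 6 cm (distance of any of dropper_bottle_0, dropper_bottle_2, sample_jar from where it was at the start of the episode above 0.06 m).
Of pin1, pin2, pin3 only 2 to 3 are there at a start; the rules pass over those that are not, and their reading is None.
At some moment in a run one of wrench may be knocked a few centimetres aside while the robot is not near it.
It also fails if it takes over 210 s, if anything falls off the work surface, if the arm or the gripper's body presses on something with over 40 N, if the wrist force passes 120 N, or if a joint passes its speed limit or range.

## Robot

A 7-joint arm with a two-finger parallel gripper is mounted at the origin on the work surface; the furniture and walls round the work are solid. World frame = base frame: x ahead of the robot, y to its left, z up, the work surface at z = 0. Lengths are in m, angles in rad, forces in N, time in s.
With the tool pointing down it reaches from about 0.425 to 0.875 m from the base axis. Payload 4.7 kg.
Tool frame: the origin (TCP) lies midway between the tips of the shut fingers; the grasp point (between the pads) lies 19 mm behind it; x points along the fingers, z is the direction in which the jaws open and shut, and the axes are right-handed (so a half turn about x gives the same grasp; the last joint's range is limited). The gripper opens to 87 mm and grips with 3 to 60 N. Pads are 19 mm wide; open, the fingers measure 117 mm over their backs; the gripper's body (75 mm by 190 mm) begins 51 mm behind the grasp point.
Start: joints at [1.291, 0.321, -0.07, 1.45, 0.023, 1.371, -0.057], TCP at [0.188, -0.622, 0.197] pointing down, gripper open.
Joint ranges: [-2.86, 2.86], [-0.3, 2.09], [-1.38, 1.24], [0.06, 2.45], [-1.56, 4.7], [0.09, 2.05], [-2.69, 2.69]. Speed limits (rad/s): [2.57, 2.57, 3.14, 3.14, 3.14, 3.14, 3.14].

## Interface

Orientations are given as a rotation vector (axis times angle).
In Python, from bench import ctrl gives the robot as it stands.
- The arm moves only by the shell command python3 -m pendant 'ROWS' [OPENING] [FORCE]. ROWS is JSON, a list of rows, each an object with "travel": the shift along the tool's x, y, z in m, a list of three; "twist": the turn about the tool's x in rad. In form: [{"travel": [x, y, z], "twist": twist}, ...]. A call has 1 to 10 rows; each row is the pose to reach, as a shift and turn from the pose measured when the call began, along the tool's axes at that moment; what a row does not reach only later rows make up. A row lasts 1/8 s, in which the tool goes at most 62.5 mm and 10.7 degrees, less where a joint would pass 70% of its speed; a pose out of reach is approached as far as the arm can. A call with a gripper value outside its range is refused whole. OPENING is the opening, from -1 (shut) to 1 (fully open), so that 0 is half open, set as the call begins (- or left out, the last holds). The fingers move at their own pace and stop on an object; FORCE is the grip in N (left out, the last holds). Time passes only in rows, so rows that repeat a pose let the fingers close. It gives the time, the measured TCP pose, the force and the opening at its end, in the units of the state.
- ctrl.get_state(): the state, without advancing time (a new reading comes with each control period).
- ctrl.get_image(name): name is "side" or "top"; returns the picture (400x640x3 uint8, red, green, blue); there is no depth.
- ctrl.camera_model(name): a dict with "K" (3x3 intrinsics, pixels), "rvec" (rotation vector, rad) and "tvec" (3), from world to camera coordinates, as OpenCV has them. Camera axes: x right, y down, z forward; pixel columns grow to the right and rows downward; lengths in m; the calibration is good to about 2 mm. A picture is of the moment at which its call begins. camera_model takes no time and is no camera call.
- ctrl.close_job(): hands the job in, once; it reports no verdict.
The state is a dict: "time": time; "joint_positions": joint angles; "qd": joint speeds; "joint_torque": joint torques, N m; "position": TCP position; "tool_rot": TCP orientation; "ft_force": force on the tool from outside, world axes, zero at the start; "torque": the same for the moment, N m; "grip_width": opening from 0.0 (shut) to 1.0 (fully open).
Only numpy, scipy, OpenCV 4.12 (cv2) and the standard library are available. Lean on these libraries where they do the work, as an engineer would, in place of code of your own. Each camera call takes 0.05 s, during which the arm holds its last target.

## Working session

There is one attempt and no reset: what is moved stays moved. The work goes in short steps, Python scripts to look and compute and a shell command to move; the robot and the scene stay as the last step left them, time stands still between calls to the robot, and variables do not carry over. Pictures are saved under pics/ and viewed, and the job is handed in when it is done.

```bash
mkdir -p pics; ls; python3 - <<'E'
from bench import ctrl
import cv2
s=ctrl.get_state(); print(s)
for n in ("side","top"):
    im=ctrl.get_image(n); cv2.imwrite(f"pics/{n}0.png",im[:,:,::-1]); m=ctrl.camera_model(n); print(n,m)
E
```

```text
pics
{'time': 0.0, 'joint_positions': array([ 1.29110526,  0.32184424, -0.07009926,  1.45168785,  0.02260391,
        1.37079888, -0.05687456]), 'qd': array([ 0.00073503, -0.00059636,  0.0007012 ,  0.00170498, -0.00225434,
       -0.0008929 ,  0.00079115]), 'joint_torque': array([-7.61250885e-04, -4.91287100e+01, -4.04512407e-01, -3.12527382e+01,
       -6.38915668e-02,  4.36248269e-02,  1.86473567e-04]), 'position': array([ 0.18800842, -0.62157669,  0.19594144]), 'tool_rot': array([ 0.99118574,  1.33567145, -0.98938719]), 'ft_force': array([-1.00826692, -0.48692701,  0.84327419]), 'torque': array([0.0105558 , 0.02331382, 0.04302442]), 'grip_width': 0.9996096106369581}
side {'K': array([[364.24355151,   0.        , 320.00352952],
       [  0.        , 364.24355151, 192.1230386 ],
       [  0.        ,   0.        ,   1.        ]]), 'rvec': array([ 1.93679114, -0.13063894,  0.08790833]), 'tvec': array([-0.52864539,  0.09623509,  1.15042786])}
top {'K': array([[382.50581726,   0.        , 323.09322303],
       [  0.        , 382.50581726, 197.4650179 ],
       [  0.        ,   0.        ,   1.        ]]), 'rvec': array([ 2.14435455, -2.12305029,  0.15370687]), 'tvec': array([-0.02976952,  0.54961404,  1.21674668])}
```

View pics/side0.png

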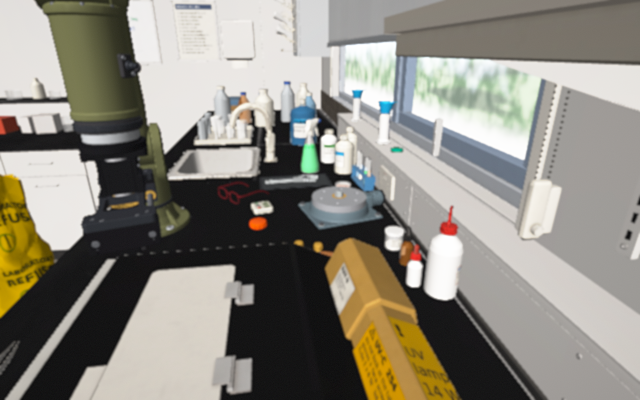

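View pics/top0.png

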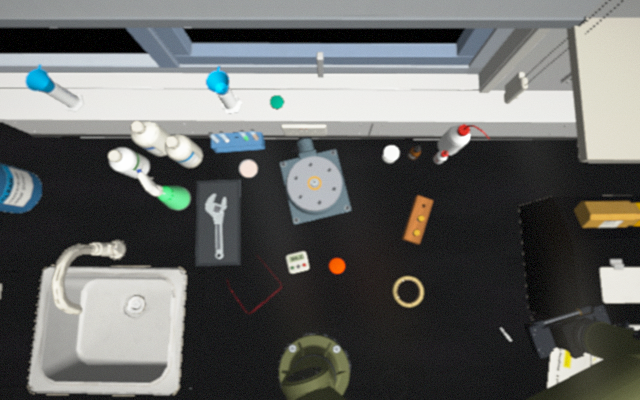

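The top view shows the mat and wrench near (217,225), the hub near (315,183) and the pin block near (419,220). The bystanders are near (391,154), (415,153) and (441,156). I'll enlarge this region and project it.

```bash
cat > h.py <<'E'
from bench import ctrl
import cv2, numpy as np
from scipy.spatial.transform import Rotation as Rn
M={n:ctrl.camera_model(n) for n in("side","top")}
def ray(n,u,v):
    m=M[n];R=cv2.Rodrigues(m["rvec"])[0];c=-R.T@m["tvec"]
    d=R.T@np.linalg.inv(m["K"])@np.array([u,v,1.]);return c,d
def onz(n,u,v,z):
    c,d=ray(n,u,v);return c+d*(z-c[2])/d[2]
def px(n,p):
    m=M[n];return cv2.projectPoints(np.array(p,float).reshape(-1,1,3),m["rvec"],m["tvec"],m["K"],None)[0].reshape(-1,2)
def shot(n,name,box=None,s=1):
    im=ctrl.get_image(n)[:,:,::-1].copy();cv2.imwrite(f"pics/{name}_raw.png",im)
    if box: x0,y0,x1,y1=box; im=cv2.resize(im[y0:y1,x0:x1],None,fx=s,fy=s,interpolation=cv2.INTER_CUBIC)
    cv2.imwrite(f"pics/{name}.png",im);return im
def ts():
    s=ctrl.get_state();R=Rn.from_rotvec(s["tool_rot"]).as_matrix();return s,np.array(s["position"]),R
def plan(target,zdir=None):
    """travel in the tool's axes to reach world target; twist to bring tool z to +-zdir (world yaw rad)"""
    s,p,R=ts();t=R.T@(np.array(target)-p)
    out=None
    if zdir is not None:
        d=R.T@np.array([np.cos(zdir),np.sin(zdir),0]); a=np.arctan2(-d[1],d[2])
        out=[a,(a+2*np.pi)%(2*np.pi)-np.pi]
    print("pos",p.round(4),"travel",t.round(4),"twist",out)
    print("R",R.round(3).tolist(),"q7",s["joint_positions"].round(2),"F",s["ft_force"].round(1),"g",round(s["grip_width"],3),"t",round(s["time"],2))
E
python3 - <<'E'
from h import *
im=cv2.imread("pics/top0.png")
cv2.imwrite("pics/z1.png",cv2.resize(im[130:270,190:350],None,fx=5,fy=4.2857,interpolation=cv2.INTER_CUBIC) if 0 else cv2.resize(im[140:260,190:350],None,fx=5,fy=5,interpolation=cv2.INTER_CUBIC))
cv2.imwrite("pics/z2.png",cv2.resize(im[130:250,350:490],None,fx=5,fy=5,interpolation=cv2.INTER_CUBIC))
im=cv2.imread("pics/side0.png")
cv2.imwrite("pics/z3.png",cv2.resize(im[150:300,220:420],None,fx=4,fy=4,interpolation=cv2.INTER_CUBIC))
for n in M: print(n,ray(n,320,200)[0])
print("hub",onz("top",315,183,.058+.015),"block",onz("top",419,220,.04),"mat",onz("top",218,222,.003))
plan([0,0,0],0)
E
```

```text
side [ 0.38586192 -1.09945186  0.50450726]
top [ 0.35316113 -0.04169134  1.28723477]
hub [0.5922743  0.00199619 0.073     ] block [ 0.47878518 -0.33781262  0.04      ] mat [0.46914326 0.33024271 0.003     ]
pos [ 0.188  -0.6216  0.1961] travel [ 1.972e-01  1.000e-04 -6.491e-01] twist [np.float64(-1.2769778436456771), np.float64(1.8646148099441158)]
R [[-0.001, 0.957, 0.29], [0.002, 0.29, -0.957], [-1.0, -0.0, -0.002]] q7 [ 1.29  0.32 -0.07  1.45  0.02  1.37 -0.06] F [0.  0.6 0.9] g 1.0 t 0.1
```

View pics/z1.png

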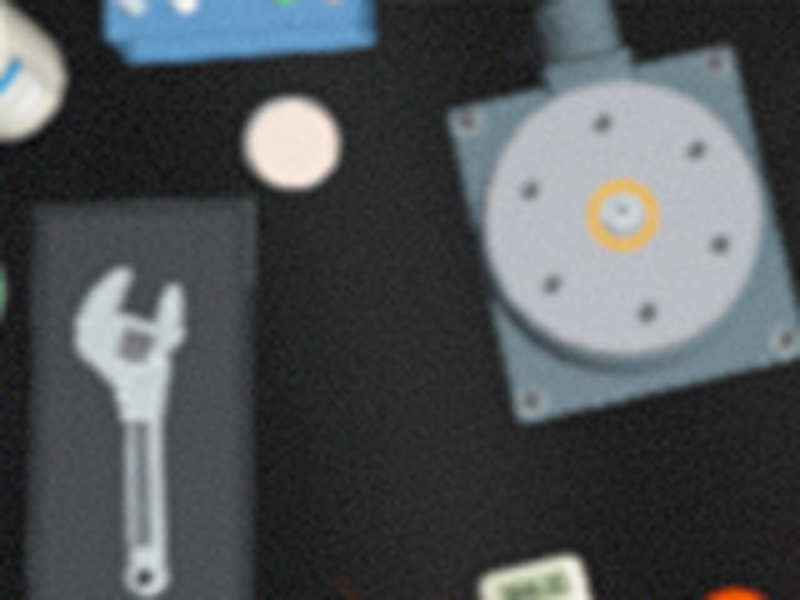

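View pics/z2.png

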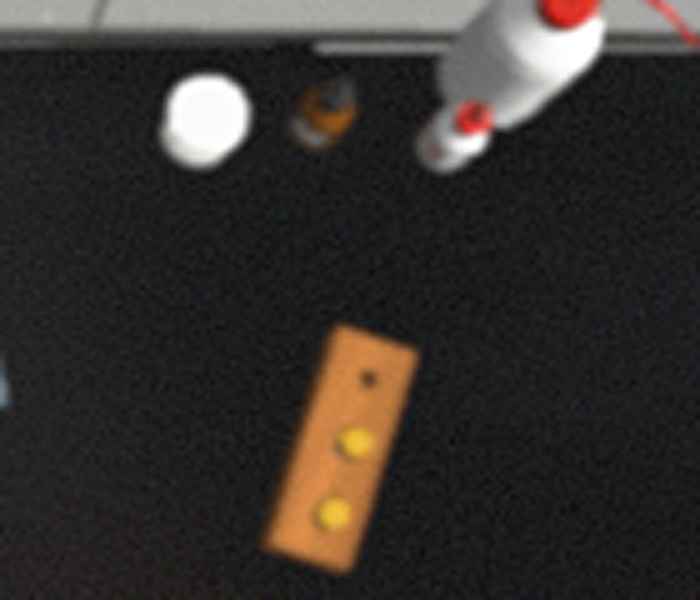

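View pics/z3.png

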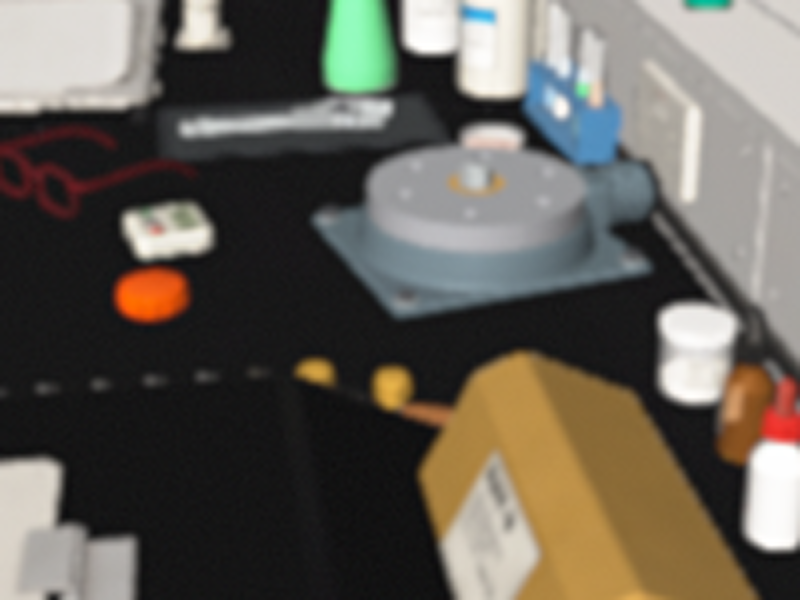

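The top view shows the wrench on the mat, mouth up towards +x. The hub's motor is at its upper left. The block has two pins, and its third hole, at about (424,206), is empty. Next I'll average a few frames to reduce noise and measure.

```bash
python3 - <<'E'
from h import *
for n in("top","side"):
    a=np.mean([ctrl.get_image(n).astype(float) for _ in range(8)],0)[:,:,::-1]
    np.save(f"pics/avg_{n}.npy",a); cv2.imwrite(f"pics/avg_{n}.png",a)
t=np.load("pics/avg_top.npy"); s=np.load("pics/avg_side.npy")
def z(a,b,k,nm): 
    x0,y0,x1,y1=b; cv2.imwrite(nm,cv2.resize(np.clip(a[y0:y1,x0:x1],0,255).astype(np.uint8),None,fx=k,fy=k,interpolation=cv2.INTER_CUBIC))
z(t,(300,167,330,197),20,"pics/hex.png"); z(s,(325,180,355,202),25,"pics/hexs.png")
z(t,(194,176,246,270),6,"pics/wr.png")
E
```

```text
[ WARN:0@8.140] global loadsave.cpp:1063 imwrite_ Unsupported depth image for selected encoder is fallbacked to CV_8U.
```

View pics/hex.png

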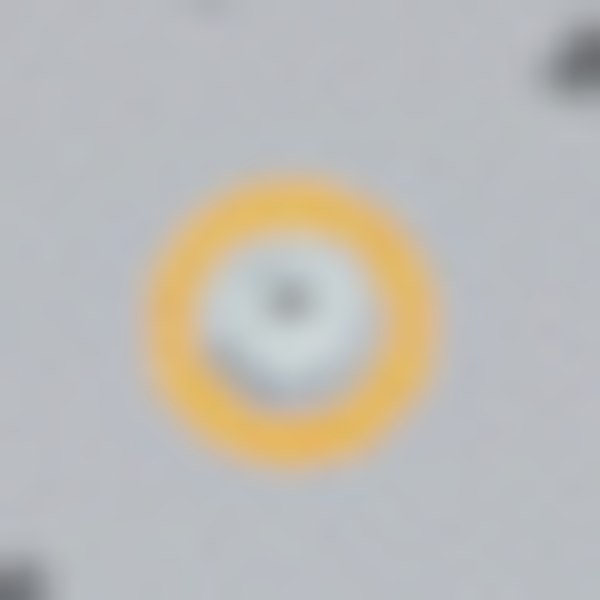

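View pics/hexs.png

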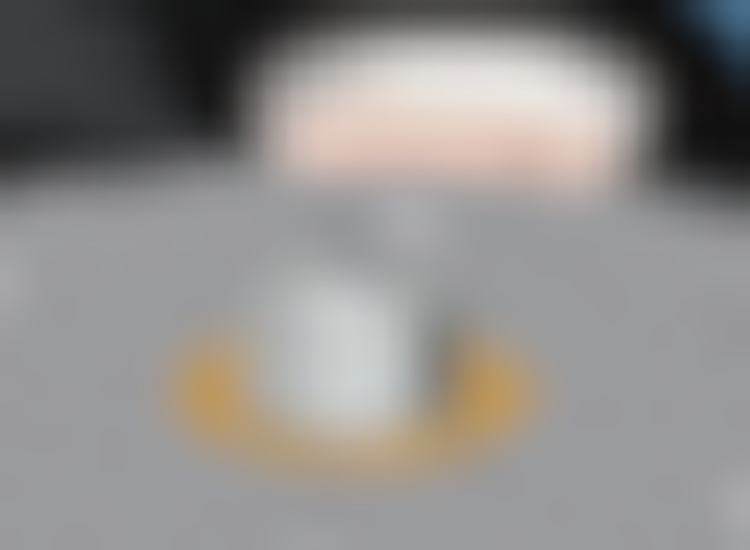

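View pics/wr.png

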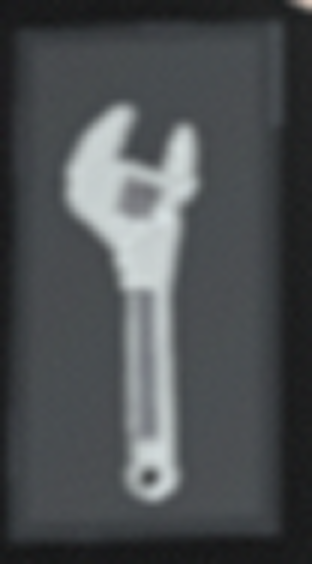

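```bash
python3 - <<'E'
from h import *
s=np.load("pics/avg_side.npy"); t=np.load("pics/avg_top.npy")
np.set_printoptions(linewidth=200,precision=0,suppress=True)
for r in range(188,200): print(r,s[r,330:350].mean(1), )
print("blue");
for r in range(190,199): print(r,s[r,330:350,0])
print("top gray"); 
for r in range(174,192): print(r,t[r,305:325].mean(1))
print("b")
for r in range(174,192): print(r,t[r,305:325,0])
# ring centre
hsv=cv2.cvtColor(t.astype(np.uint8),cv2.COLOR_BGR2HSV)
m=((hsv[...,1]>60)&(hsv[...,0]>10)&(hsv[...,0]<30)).astype(np.uint8); m[:, :300]=0;m[:,332:]=0;m[:165]=0;m[200:]=0
w=np.clip(t[...,2]-t[...,0]-5,0,None)*cv2.dilate(m,None,iterations=2)
ys,xs=np.mgrid[:400,:640]; cu,cv_=(w*xs).sum()/w.sum(),(w*ys).sum()/w.sum()
print("ring",cu,cv_,onz("top",cu,cv_,.0585))
# holes: dark blobs inside plate
g=t.mean(2)
c=onz("top",cu,cv_,.058)
for k in range(0,360,60): pass
bg=cv2.medianBlur(g.astype(np.uint8),21).astype(float)
d=np.clip(bg-g-15,0,None)
n,l,st,ce=cv2.connectedComponentsWithStats((d>0).astype(np.uint8))
np.set_printoptions(precision=4)
H=[]
for i in range(1,n):
    u,v=ce[i]; mm=(l==i)
    u=(d*mm*xs).sum()/(d*mm).sum(); v=(d*mm*ys).sum()/(d*mm).sum()
    p=onz("top",u,v,.058); r=np.hypot(*(p-c)[:2])
    if .05<r<.08: H.append(p); print(st[i,4],u,v,p,r,np.degrees(np.arctan2(*(p-c)[1::-1])))
H=np.array(H); print(H.mean(0))
hc=H.mean(0); a=np.arctan2(*(H-hc)[:,1::-1].T); print(np.degrees(np.angle(np.exp(6j*a).mean())/6), np.hypot(*(H-hc)[:,:2].T))
E
```

```text
188 [151. 153. 155. 156. 156. 156. 156. 154. 153. 157. 167. 171. 166. 159. 158. 158. 159. 162. 161. 156.]
189 [157. 156. 157. 156. 156. 156. 157. 156. 153. 155. 164. 168. 165. 157. 155. 155. 155. 156. 156. 156.]
190 [156. 156. 156. 156. 156. 159. 164. 166. 162. 159. 161. 162. 159. 156. 155. 155. 156. 155. 156. 156.]
191 [155. 156. 156. 156. 159. 165. 174. 182. 184. 179. 172. 163. 155. 153. 155. 156. 156. 156. 156. 156.]
192 [156. 156. 155. 156. 160. 169. 180. 193. 201. 198. 186. 166. 147. 146. 153. 156. 156. 156. 156. 155.]
193 [156. 155. 154. 155. 160. 170. 181. 193. 203. 203. 192. 165. 136. 137. 150. 155. 156. 156. 156. 156.]
194 [155. 155. 152. 150. 158. 169. 181. 194. 203. 205. 196. 165. 133. 133. 146. 152. 154. 156. 156. 156.]
195 [155. 154. 149. 146. 155. 168. 180. 194. 203. 205. 194. 164. 135. 134. 142. 149. 154. 156. 156. 156.]
196 [155. 154. 151. 147. 152. 161. 171. 185. 194. 196. 186. 162. 140. 139. 144. 150. 154. 155. 156. 155.]
197 [156. 156. 153. 151. 151. 153. 158. 167. 174. 176. 170. 157. 146. 145. 149. 153. 155. 156. 156. 156.]
198 [156. 156. 156. 155. 154. 153. 154. 
[... 5012 characters left out ...]
8 310.0562388310733 164.29832860296438 [0.658  0.0198 0.058 ] 0.06357636683158022 13.02108692709044
17 328.8364029221113 169.57835168227186 [ 0.6406 -0.0424  0.058 ] 0.0653752635227333 -46.99082390442588
15 295.59499661933734 177.665877845391 [0.6125 0.0665 0.058 ] 0.06329155401005965 74.87788708313786
17 333.5320707521887 188.4632839020904 [ 0.5776 -0.0582  0.058 ] 0.06629182789722582 -106.14496128540551
18 299.9953212726138 196.4568517363277 [0.5502 0.0508 0.058 ] 0.06449763122224426 135.30335832712538
19 319.02012462108456 202.0652576625126 [ 0.5323 -0.0114  0.058 ] 0.0659317776178876 -165.18819471648646
[0.5952 0.0042 0.058 ]
14.145235084016907 [0.0647 0.065  0.0647 0.0649 0.0648 0.0648]
```

```bash
python3 - <<'E'
from h import *
t=np.load("pics/avg_top.npy").clip(0,255).astype(np.uint8)
hsv=cv2.cvtColor(t,cv2.COLOR_BGR2HSV)
sub=hsv[185:250,395:440]; 
def cent(m,off):
    n,l,st,ce=cv2.connectedComponentsWithStats(m.astype(np.uint8));
    return [(st[i,4],ce[i]+off) for i in range(1,n) if st[i,4]>8]
print("hsv head",hsv[218,421],hsv[233,417],"wood",hsv[210,418])
off=np.array([395,185])
y=(sub[...,0]>19)&(sub[...,0]<33)&(sub[...,1]>120)&(sub[...,2]>120)
for a,c in cent(y,off): print("pin",a,c,onz("top",*c,.072))
w=((sub[...,0]<33)&(sub[...,1]>90)&(sub[...,2]>90))
cn=max(cv2.findContours(w.astype(np.uint8),cv2.RETR_EXTERNAL,2)[0],key=cv2.contourArea)+off
b=cv2.boxPoints(cv2.minAreaRect(cn)); P=np.array([onz("top",*q,.04) for q in b]); print("block corners",P,np.linalg.norm(np.diff(P,axis=0),axis=1),P.mean(0))
e=np.diff(P,axis=0); i=np.argmax(np.linalg.norm(e[:2],axis=1)); print("block yaw",np.degrees(np.arctan2(e[i,1],e[i,0])))
# mat
g=t.mean(2); 
m=np.zeros(g.shape,np.uint8); m[172:275,188:250]=(g[172:275,188:250]>52)
cn=max(cv2.findContours(m,cv2.RETR_EXTERNAL,2)[0],key=cv2.contourArea); r=cv2.minAreaRect(cn);b=cv2.boxPoints(r)
P=np.array([onz("top",*q,.003) for q in b]);print("mat",P,np.linalg.norm(np.diff(P,axis=0),axis=1),P.mean(0))
# wrench
m=np.zeros(g.shape,np.uint8); m[178:265,198:240]=(g[178:265,198:240]>130)
cn=max(cv2.findContours(m,cv2.RETR_EXTERNAL,2)[0],key=cv2.contourArea)
rows=range(225,252)
C=[]
for v in rows:
    x=g[v,200:235].astype(float); xs=np.arange(200,235); lo=80; ww=(x>lo)
    ins=np.where(ww)[0]; 
    # subpixel edges
    L=ins[0]-(x[ins[0]]-lo)/(x[ins[0]]-x[ins[0]-1]+1e-9); Rr=ins[-1]+(x[ins[-1]]-lo)/(x[ins[-1]]-x[ins[-1]+1])
    C.append([200+(L+Rr)/2,v,Rr-L])
C=np.array(C); Q=np.array([onz("top",u,v,.015) for u,v,_ in C]); 
f=np.polyfit(Q[:,0],Q[:,1],1); print("handle width px",C[:,2].round(1)); 
a=np.degrees(np.arctan2(-f[0],-1)); print("handle dir",a,"wrench x yaw",a-202.5, "y at x=.45",np.polyval(f,.45), np.abs(Q[:,1]-np.polyval(f,Q[:,0])).max())
ys,xs=np.where(m>0); ax=[onz("top",xs[ys==ys.max()].mean(),ys.max()+.5,.015),onz("top",xs[ys==ys.min()].mean(),ys.min()-.5,.017)]
print("tail end,tip",ax)
E
```

```text
hsv head [ 22 191 235] [ 22 189 236] wood [ 14 169 207]
pin 26 [420.5 218. ] [ 0.4819896  -0.33514959  0.072     ]
pin 24 [416.125      232.16666667] [ 0.43687305 -0.32006727  0.072     ]
block corners [[ 0.41700512 -0.28168174  0.04      ]
 [ 0.56498462 -0.33248228  0.04      ]
 [ 0.54694903 -0.38847144  0.04      ]
 [ 0.39970301 -0.33682084  0.04      ]] [0.15645647 0.05882235 0.15604222] [ 0.48216045 -0.33486407  0.04      ]
block yaw -18.947057757226247
mat [[0.32540658 0.3997914  0.003     ]
 [0.61882904 0.41399016 0.003     ]
 [0.61779551 0.26148769 0.003     ]
 [0.32489738 0.25263561 0.003     ]] [0.2937658  0.15250597 0.29303186] [0.47173213 0.33197622 0.003     ]Traceback (most recent call last):
  File "<stdin>", line 30, in <module>
IndexError: index 35 is out of bounds for axis 0 with size 35
```

```bash
cat > wr.py <<'E'
from h import *
def wrench(t,z0,box,axis="v",th=125):
    """t: BGR image; z0: height of underside; box x0,y0,x1,y1 round the wrench"""
    g=t.astype(float).mean(2); x0,y0,x1,y1=box
    m=np.zeros(g.shape,np.uint8); m[y0:y1,x0:x1]=g[y0:y1,x0:x1]>th
    cn=max(cv2.findContours(m,cv2.RETR_EXTERNAL,2)[0],key=cv2.contourArea)
    k=np.zeros_like(m);cv2.drawContours(k,[cn],-1,1,-1)
    ys,xs=np.where(k>0);Q=np.array([onz("top",u,v,z0+.012)[:2] for u,v in zip(xs,ys)])
    return k,Q
def handle(Q,d0):
    """rough handle yaw d0 (rad) -> refined line; tail end"""
    d=np.array([np.cos(d0),np.sin(d0)])
    for _ in range(4):
        s=Q@d; n=np.array([-d[1],d[0]]); e=s.max()
        sel=(s>e-.10)&(s<e-.025); P=Q[sel]; c=P.mean(0)
        v=np.linalg.svd(P-c)[2][0]; v*=np.sign(v@d); d=v
    s=Q@d; e=s.max()-c@d
    return c,d,c+d*e
E
python3 - <<'E'
from wr import *
t=np.load("pics/avg_top.npy")
k,Q=wrench(t,.003,(198,178,240,266))
c,d,e=handle(Q,np.pi); a=np.degrees(np.arctan2(d[1],d[0]))
print(len(Q),"c",c,"yaw handle",a,"wrench yaw",a-202.5,"tail end",e, "extent",np.ptp(Q@d))
# jaws centre from the tail end: mark candidates
yw=np.radians(a-202.5)
n=np.array([-d[1],d[0]])
s=Q@d
for f in (0,.02,.04,.06,.08,.1,.12,.14,.16,.17,.18,.19,.2): 
    q=Q[(abs(s-(e@d-f))<.003)]; print(f,((q-c)@n).min().round(4),((q-c)@n).max().round(4))
for L in (.165,.17,.175,.18): print(L,px("top",[*(e-d*L),.01]))
E
```

```text
696 c [0.40895718 0.32164729] yaw handle -175.43391029240198 wrench yaw -377.93391029240195 tail end [0.34598042 0.31661782] extent 0.2219273572324575
0 -0.0002 0.0064
0.02 -0.013 0.0135
0.04 -0.0125 0.0108
0.06 -0.012 0.0114
0.08 -0.0115 0.0119
0.1 -0.011 0.0124
0.12 -0.0139 0.013
0.14 -0.0201 0.0169
0.16 -0.0398 0.0208
0.17 -0.0431 0.0278
0.18 -0.0428 0.0281
0.19 -0.0426 0.0284
0.2 -0.0357 0.0287
0.165 [[218.2153743  209.59767665]]
0.17 [[218.17732343 208.13178405]]
0.175 [[218.13931871 206.66766908]]
0.18 [[218.10136005 205.20532851]]
```

```bash
cat >> wr.py <<'E'
def edges(t,c,d,z,offs,th=125,half=.03):
    """sub-pixel mid of the handle across d at stations c+d*o"""
    g=t.astype(np.float32).mean(2); n=np.array([-d[1],d[0]]); out=[]
    h=np.linspace(-half,half,241)
    for o in offs:
        P=[[*(c+d*o+n*k),z] for k in h]; q=px("top",P).astype(np.float32)
        v=cv2.remap(g,q[:,0].reshape(1,-1),q[:,1].reshape(1,-1),cv2.INTER_CUBIC)[0]
        i=np.where(v>th)[0]; out.append([o,(h[i[0]]+h[i[-1]])/2,h[i[-1]]-h[i[0]]])
    return np.array(out)
def measure(t,z0,box,d0,th=125):
    k,Q=wrench(t,z0,box,th=th); c,d,e=handle(Q,d0)
    for _ in range(2):
        E=edges(t,c,d,z0+.012,np.arange(-.03,.045,.003),th); p=np.polyfit(E[:,0],E[:,1],1)
        n=np.array([-d[1],d[0]]); c=c+n*p[1]; d=d+n*p[0]; d/=np.linalg.norm(d)
    # worm: darker blob in head
    g=t.astype(float).mean(2); s=Q@d; em=s.max()
    kk=cv2.erode(k,None,iterations=2)
    ys,xs=np.where(kk>0); W=np.array([onz("top",u,v,z0+.0165)[:2] for u,v in zip(xs,ys)])
    S=em-W@d; lat=(W-c)@np.array([-d[1],d[0]])
    sel=(S>.13)&(S<.19); w=np.clip(175-g[ys,xs],0,None)*sel
    worm=(W*w[:,None]).sum(0)/w.sum() if w.sum()>0 else None
    a=np.arctan2(d[1],d[0]); yw=a-np.radians(202.5)
    E1=np.array([np.cos(yw),np.sin(yw)]);N1=np.array([-E1[1],E1[0]])
    j1=worm+.0335*E1+.0115*N1
    # jaws centre lies on handle axis line
    print("handle yaw",np.degrees(a),"wrench yaw",np.degrees(yw)%360,"worm",worm,"worm lat",(worm-c)@np.array([-d[1],d[0]]),"jaws by worm",j1,"lat of it",(j1-c)@np.array([-d[1],d[0]]),"tail end->jaws",em-j1@d, "width",E[:,2].mean())
    return c,d,em,yw,j1
E
python3 - <<'E'
from wr import *
t=np.load("pics/avg_top.npy")
c,d,em,yw,j=measure(t,.003,(198,178,240,266),np.pi)
print(px("top",[*j,.017]))
E
```

```text
handle yaw -175.05194647487608 wrench yaw 342.4480535251239 worm [0.51313026 0.33206833] worm lat -0.0015120061333951094 jaws by worm [0.54853869 0.33293033] lat of it 0.0006832742269556194 tail end->jaws 0.2032087859085278 width 0.026060000000000003
[[217.29676188 198.1228021 ]]
```

```bash
python3 - <<'E'
from h import *
plan([.482,-.335,.13],np.radians(71))
E
```

```text
pos [ 0.1882 -0.6222  0.1971] travel [ 0.0671  0.3643 -0.1898] twist [np.float64(-2.5161989113609673), np.float64(0.6253937422288258)]
R [[-0.0, 0.957, 0.29], [-0.0, 0.29, -0.957], [-1.0, -0.0, 0.0]] q7 [ 1.29  0.32 -0.07  1.45  0.02  1.37 -0.06] F [-0.8 -0.1 -0.3] g 1.001 t 0.9
```

```bash
python3 -m pendant '[{"travel":[0,0.045,-0.022],"twist":0.07},{"travel":[0,0.09,-0.046],"twist":0.15},{"travel":[0,0.135,-0.07],"twist":0.23},{"travel":[0,0.18,-0.094],"twist":0.31},{"travel":[0.01,0.225,-0.118],"twist":0.39},{"travel":[0.03,0.27,-0.142],"twist":0.47},{"travel":[0.045,0.315,-0.166],"twist":0.55},{"travel":[0.06,0.35,-0.183],"twist":0.6},{"travel":[0.067,0.3643,-0.1898],"twist":0.625},{"travel":[0.067,0.3643,-0.1898],"twist":0.625}]' 0; python3 - <<'E'
from h import *
plan([.482,-.335,.048],np.radians(71))
E
```

```text
time: 2.15
position: [0.4826, -0.3333, 0.1295]
tool_rot: [1.447, 1.037, -1.447]
ft_force: [0.2, -0.6, -0.6]
grip_width: 0.501
pos [ 0.4826 -0.3333  0.1295] travel [0.0815 0.     0.0019] twist [np.float64(-3.1376491878711215), np.float64(0.003943465718671657)]
R [[-0.001, 0.947, -0.322], [0.001, -0.322, -0.947], [-1.0, -0.001, -0.001]] q7 [ 0.79  0.24 -0.26  1.69  0.07  1.22 -1.39] F [ 0.2 -0.6 -0.6] g 0.501 t 2.15
```

```bash
python3 -m pendant '[{"travel":[0.03,0,0.002],"twist":0.004},{"travel":[0.06,0,0.002],"twist":0.004},{"travel":[0.08,0,0.002],"twist":0.004},{"travel":[0.0815,0,0.002],"twist":0.004}]' 0; python3 - <<'E'
from h import *
plan([.482,-.335,.048])
shot("top","p1",(380,170,480,270),6);shot("side","p1s",(240,160,440,290),4)
E
python3 -m pendant '[{"travel":[0,0,0],"twist":0},{"travel":[0,0,0],"twist":0},{"travel":[0,0,0],"twist":0},{"travel":[0,0,0],"twist":0}]' -1 25
```

```text
time: 2.65
position: [0.4799, -0.336, 0.0469]
tool_rot: [1.45, 1.036, -1.453]
ft_force: [0.0, 1.0, -0.1]
grip_width: 0.502
pos [ 0.4799 -0.336   0.0469] travel [-0.0011  0.0016 -0.0016] twist None
R [[-0.003, 0.945, -0.327], [0.002, -0.327, -0.945], [-1.0, -0.004, -0.001]] q7 [ 0.78  0.32 -0.26  1.77  0.09  1.06 -1.41] F [ 0.   1.  -0.1] g 0.502 t 2.65
time: 3.25
position: [0.4818, -0.3363, 0.049]
tool_rot: [1.45, 1.033, -1.45]
ft_force: [-0.3, -0.2, -0.1]
grip_width: 0.132
```

View pics/p1.png

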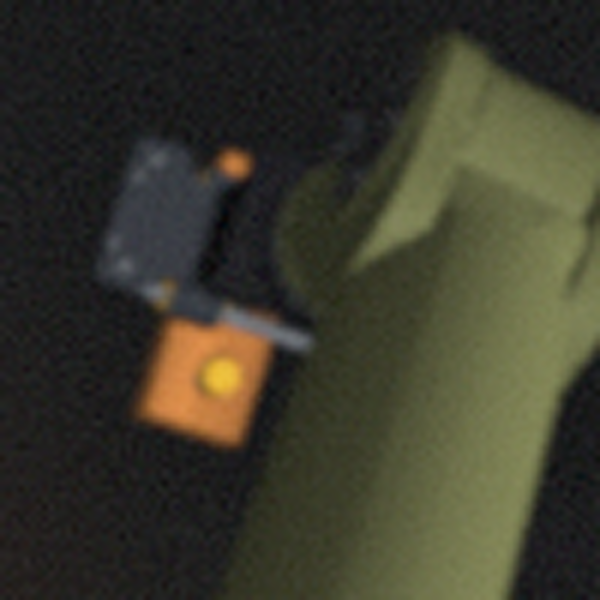

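View pics/p1s.png

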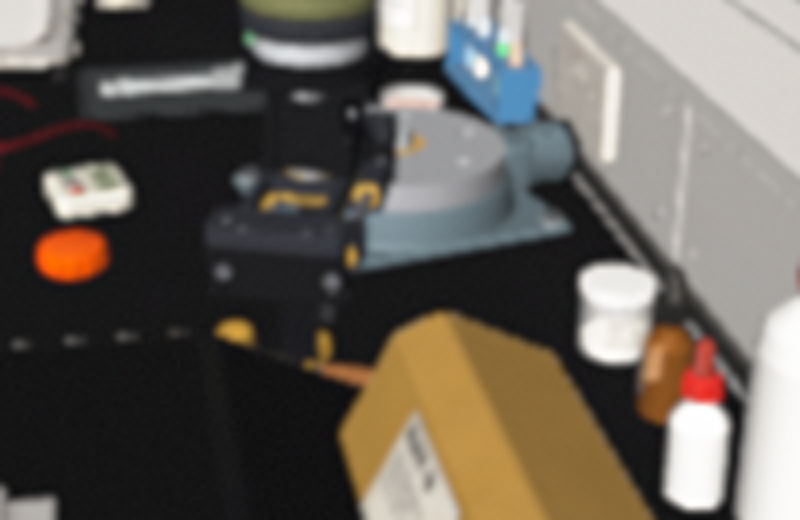

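```bash
python3 -m pendant '[{"travel":[0,0,0],"twist":0},{"travel":[0,0,0],"twist":0}]'; python3 -m pendant '[{"travel":[-0.03,0,0],"twist":0},{"travel":[-0.06,0,0],"twist":0},{"travel":[-0.09,0,0],"twist":0},{"travel":[-0.11,0,0],"twist":0},{"travel":[-0.11,0,0],"twist":0}]'; python3 - <<'E'
from h import *
plan([.482,-.335,.048])
shot("top","p2",(380,170,480,270),6);shot("side","p2s",(240,130,440,280),4)
E
```

```text
time: 3.5
position: [0.4818, -0.3363, 0.0489]
tool_rot: [1.45, 1.033, -1.45]
ft_force: [-0.3, -0.1, -0.7]
grip_width: 0.011
time: 4.12
position: [0.4829, -0.3369, 0.1607]
tool_rot: [1.45, 1.029, -1.448]
ft_force: [-0.3, 0.3, 0.7]
grip_width: 0.002
pos [ 0.4829 -0.3369  0.1607] travel [ 0.1127 -0.0019 -0.0016] twist None
R [[0.003, 0.945, -0.327], [-0.002, -0.327, -0.945], [-1.0, 0.003, 0.001]] q7 [ 0.79  0.22 -0.26  1.65  0.06  1.27 -1.39] F [-0.3  0.3  0.7] g 0.002 t 4.12
```

View pics/p2.png

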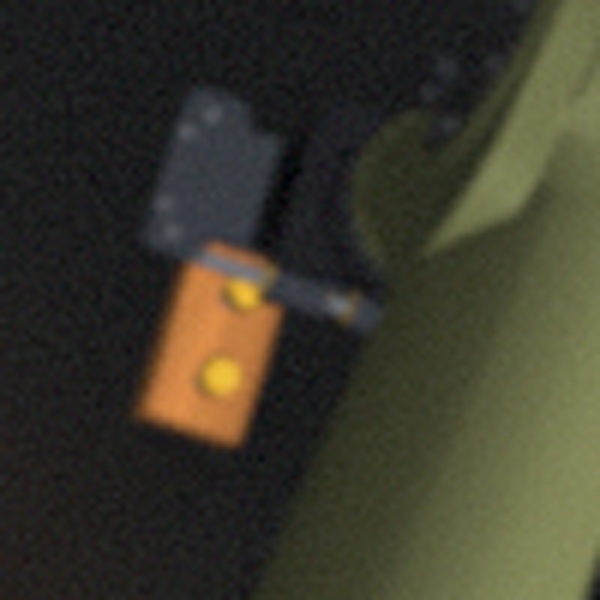

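View pics/p2s.png

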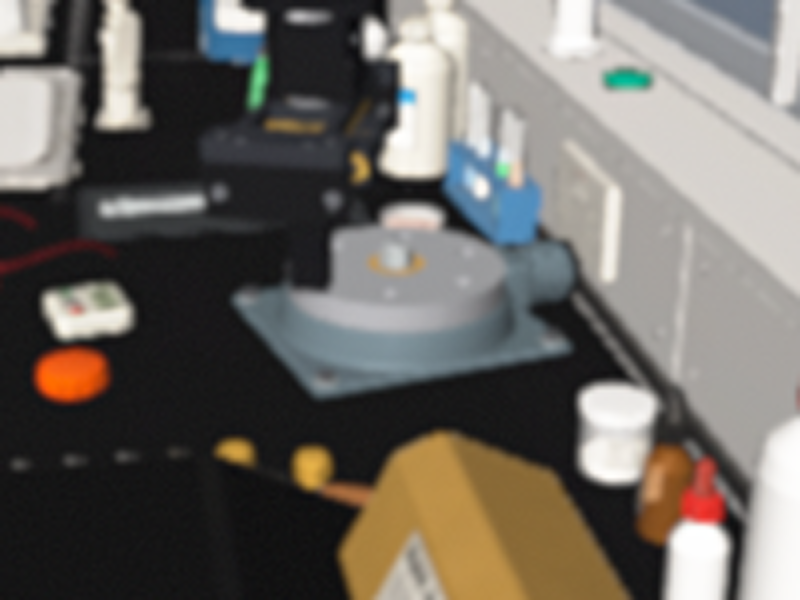

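```bash
python3 - <<'E'
from h import *
s=np.load("pics/avg_side.npy").clip(0,255).astype(np.uint8)
hsv=cv2.cvtColor(s,cv2.COLOR_BGR2HSV)
sub=hsv[230:260,285:335]; y=((sub[...,0]>17)&(sub[...,0]<33)&(sub[...,1]>110)&(sub[...,2]>110)).astype(np.uint8)
n,l,st,ce=cv2.connectedComponentsWithStats(y)
for i in range(1,n): print(st[i],ce[i]+[285,230])
print("predict pinA top/centre side",px("side",[[.482,-.335,.066],[.4368,-.3196,.066],[.482,-.335,.074]]))
print("hub hex top side pred",px("side",[[.5952,.0042,.073]]),"top pred",px("top",[[.5952,.0042,.073]]))
print("tcp now",px("top",[[.4829,-.3369,.1607]]),px("side",[[.4829,-.3369,.1607]]))
c1,d1=ray("side",318,246);c2,d2=ray("top",420.5,218)
A=np.stack([d1,-d2],1);x=np.linalg.lstsq(A,c2-c1,rcond=None)[0];print(c1+d1*x[0],c2+d2*x[1])
E
```

```text
[ 9 10  9  6 40] [298.525 242.325]
[28 12 10 11 80] [317.5625 246.4125]
[45 21  5  9 24] [332.70833333 256.45833333]
predict pinA top/centre side [[317.38445567 246.44777132]
 [298.1362708  244.56851045]
 [317.37204696 243.51785846]]
hub hex top side pred [[338.36418756 191.31791798]] top pred [[314.33207173 182.10657297]]
tcp now [[428.27733235 214.59455735]] [[317.7228992  210.78749875]]
[ 0.48333946 -0.33623793  0.06781918] [ 0.48244422 -0.33618518  0.06771154]
```

```bash
python3 - <<'E'
from h import *
im=cv2.imread("pics/p2s_raw.png").astype(float); im=np.clip(im*2.5+20,0,255).astype(np.uint8)
cv2.imwrite("pics/e1.png",cv2.resize(im[150:260,270:370],None,fx=5.4,fy=5.4,interpolation=cv2.INTER_CUBIC))
im=cv2.imread("pics/p1s_raw.png").astype(float); im=np.clip(im*2.5+20,0,255).astype(np.uint8)
cv2.imwrite("pics/e2.png",cv2.resize(im[180:290,270:370],None,fx=5.4,fy=5.4,interpolation=cv2.INTER_CUBIC))
E
```

```text
(no output)
```

View pics/e1.png

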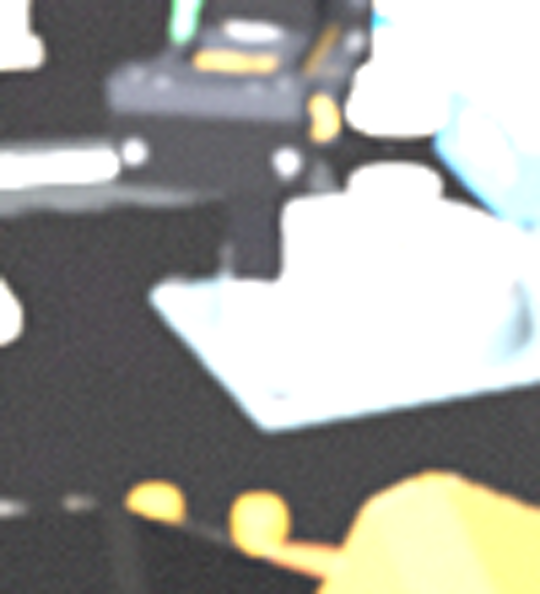

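View pics/e2.png

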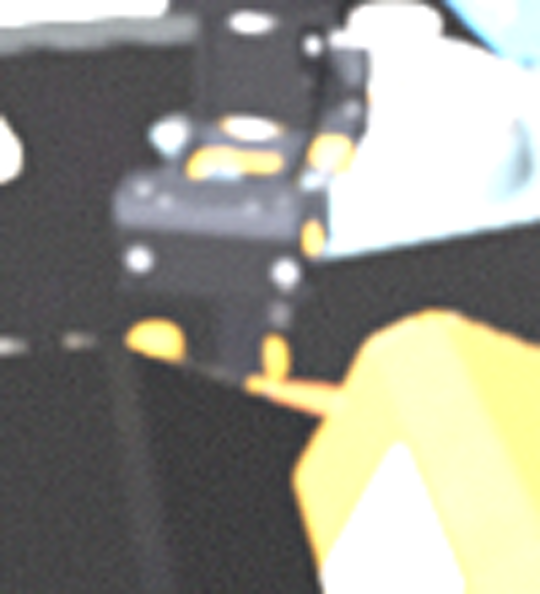

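```bash
python3 - <<'E'
from h import *
print(px("side",[[.470,-.364,.047],[.470,-.364,.067],[.4829,-.3369,.1607],[.478,-.352,.1607],[.478,-.352,.1807],[.478,-.352,.2317]]))
print(px("top",[[.4829,-.3369,.1607],[.4829,-.3369,.1807],[.4829,-.3369,.23]]))
im=cv2.imread("pics/p2_raw.png").astype(float); im=np.clip(im*2.5+20,0,255).astype(np.uint8)
cv2.imwrite("pics/e3.png",cv2.resize(im[170:270,380:480],None,fx=6,fy=6,interpolation=cv2.INTER_CUBIC))
E
```

```text
[[313.91264924 260.02269723]
 [313.85112684 252.59097358]
 [317.7228992  210.78749875]
 [316.43101185 213.6032923 ]
 [316.38951294 205.49959441]
 [316.28030311 184.17364905]]
[[428.27733235 214.59455735]
 [430.06616607 213.82158011]
 [434.76026468 211.79320186]]
```

View pics/e3.png

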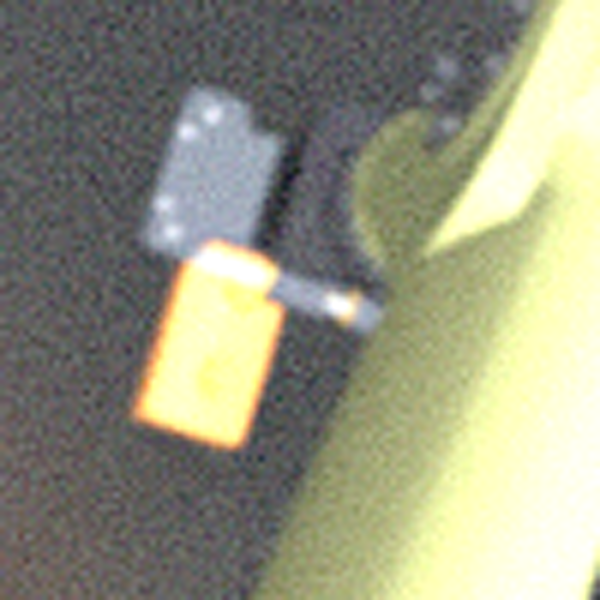

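The fingers shut above the pin. In the side view their visible tips at (318,202) sit about 27 mm higher than the reported TCP projects, at about (316,213). I'll reopen, go lower in checked steps, and verify with force and pictures.

```bash
python3 -m pendant '[{"travel":[0,0,0],"twist":0},{"travel":[0,0,-0.001],"twist":0},{"travel":[0,-0.001,-0.001],"twist":0},{"travel":[0.03,-0.001,-0.001],"twist":0},{"travel":[0.06,-0.001,-0.001],"twist":0},{"travel":[0.09,-0.001,-0.001],"twist":0},{"travel":[0.11,-0.001,-0.001],"twist":0},{"travel":[0.12,-0.001,-0.001],"twist":0},{"travel":[0.125,-0.001,-0.001],"twist":0},{"travel":[0.125,-0.001,-0.001],"twist":0}]' 0; python3 - <<'E'
from h import *
plan([.4825,-.336,.03])
im=shot("side","p3s",(270,180,370,290),5.4)
E
```

```text
time: 5.48
position: [0.481, -0.3349, 0.0335]
tool_rot: [1.45, 1.034, -1.45]
ft_force: [0.3, 0.4, 0.4]
grip_width: 0.503
pos [ 0.481  -0.3349  0.0335] travel [0.0035 0.0018 0.0006] twist None
R [[-0.0, 0.945, -0.326], [0.0, -0.326, -0.945], [-1.0, -0.0, -0.0]] q7 [ 0.78  0.33 -0.26  1.79  0.1   1.03 -1.41] F [0.3 0.4 0.4] g 0.503 t 5.47
```

View pics/p3s.png

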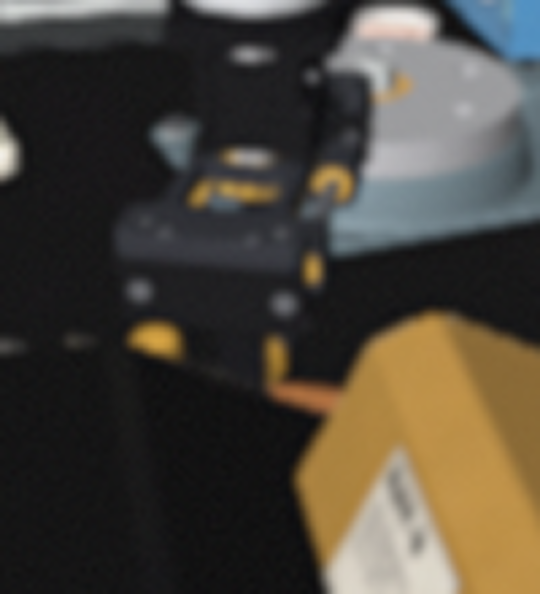

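```bash
python3 -m pendant '[{"travel":[0.005,0.001,0.001],"twist":0},{"travel":[0.01,0.001,0.001],"twist":0},{"travel":[0.012,0.001,0.001],"twist":0}]' 0;  python3 -m pendant '[{"travel":[0,0,0],"twist":0},{"travel":[0,0,0],"twist":0},{"travel":[0,0,0],"twist":0},{"travel":[0,0,0],"twist":0},{"travel":[0,0,0],"twist":0},{"travel":[0,0,0],"twist":0}]' -1 25
```

```text
time: 5.9
position: [0.4816, -0.3362, 0.0214]
tool_rot: [1.45, 1.033, -1.45]
ft_force: [0.1, -0.6, 0.1]
grip_width: 0.498
time: 6.65
position: [0.4816, -0.3363, 0.0215]
tool_rot: [1.45, 1.033, -1.45]
ft_force: [-0.5, 0.2, 0.5]
grip_width: 0.214
```

```bash
python3 -m pendant '[{"travel":[0,0,0],"twist":0},{"travel":[-0.02,0,0],"twist":0},{"travel":[-0.05,0,0],"twist":0},{"travel":[-0.09,0,0],"twist":0},{"travel":[-0.13,0,0],"twist":0},{"travel":[-0.14,0,0],"twist":0},{"travel":[-0.14,0,0],"twist":0}]'; python3 - <<'E'
from h import *
plan([.4825,-.336,.03])
im=shot("side","p4s",(250,130,370,240),5.4);shot("top","p4",(380,170,480,270),6)
E
```

```text
time: 7.52
position: [0.4819, -0.3364, 0.1624]
tool_rot: [1.45, 1.032, -1.449]
ft_force: [0.2, 0.2, -1.3]
grip_width: 0.219
pos [ 0.4819 -0.3364  0.1624] travel [ 0.1324  0.0003 -0.0007] twist None
R [[0.001, 0.945, -0.327], [-0.001, -0.327, -0.945], [-1.0, 0.001, 0.001]] q7 [ 0.79  0.22 -0.26  1.65  0.06  1.28 -1.39] F [ 0.2  0.2 -1.3] g 0.219 t 7.53
```

View pics/p4s.png

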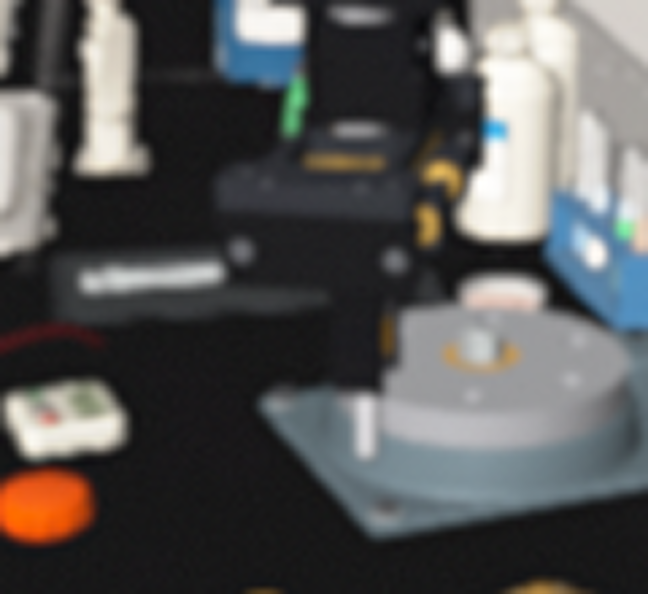

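View pics/p4.png

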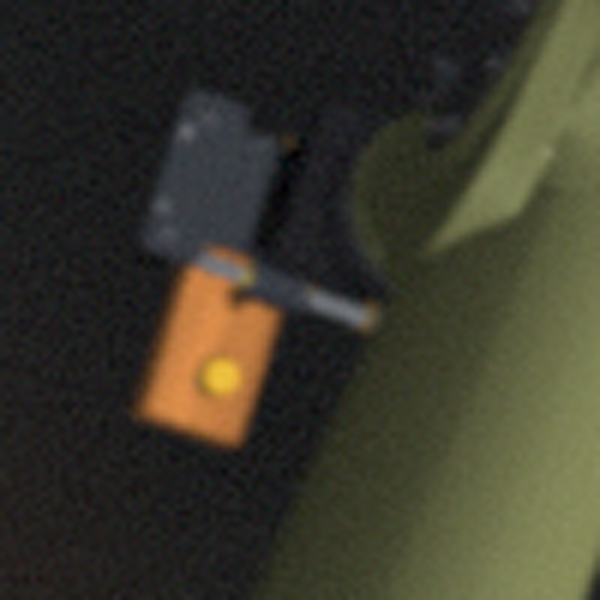

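```bash
python3 - <<'E'
from h import *
plan([.5774,-.0583,.10])
print(px("top",[.67,-.24,.05]), onz("top",391,154,.05))
E
```

```text
pos [ 0.4808 -0.3357  0.1601] travel [ 0.0603  0.0009 -0.2937] twist None
R [[-0.002, 0.945, -0.327], [0.001, -0.327, -0.945], [-1.0, -0.003, -0.001]] q7 [ 0.79  0.22 -0.26  1.66  0.06  1.27 -1.39] F [-0.5 -0.  -1.7] g 0.221 t 7.62
[[388.49474898 161.9467675 ]] [ 0.69724066 -0.24874596  0.05      ]
```

```bash
python3 -m pendant '[{"travel":[0,0,-0.04],"twist":0},{"travel":[0,0,-0.085],"twist":0},{"travel":[0,0.001,-0.13],"twist":0},{"travel":[0.01,0.001,-0.175],"twist":0},{"travel":[0.03,0.001,-0.22],"twist":0},{"travel":[0.05,0.001,-0.26],"twist":0},{"travel":[0.058,0.001,-0.285],"twist":0},{"travel":[0.06,0.001,-0.2935],"twist":0},{"travel":[0.06,0.001,-0.2935],"twist":0}]'; python3 - <<'E'
from h import *
plan([.5774,-.0583,.08])
im=shot("side","p5s",(290,140,390,240),6);shot("top","p5",(280,140,380,240),6)
E
```

```text
time: 8.75
position: [0.5769, -0.0588, 0.0995]
tool_rot: [1.448, 1.037, -1.453]
ft_force: [-0.0, 0.0, -0.8]
grip_width: 0.214
pos [ 0.5769 -0.0588  0.0995] travel [ 0.0195  0.0004 -0.0006] twist None
R [[-0.004, 0.945, -0.326], [0.001, -0.326, -0.945], [-1.0, -0.004, -0.0]] q7 [ 0.44  0.28 -0.45  1.73  0.13  1.16 -1.95] F [-0.   0.  -0.8] g 0.214 t 8.75
```

View pics/p5s.png

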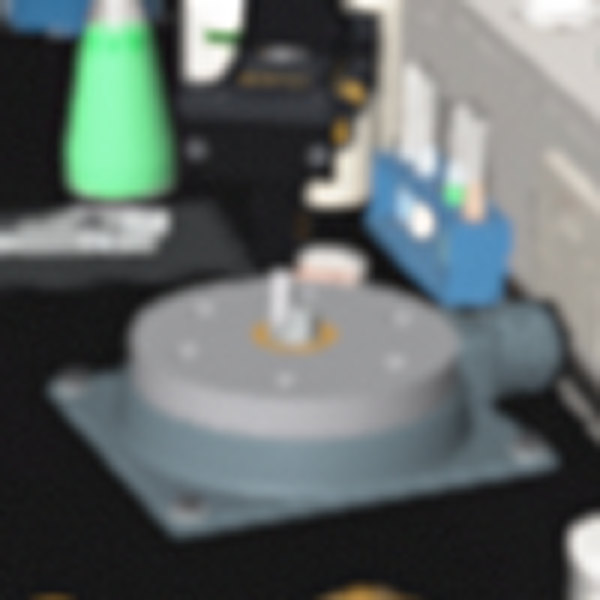

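View pics/p5.png

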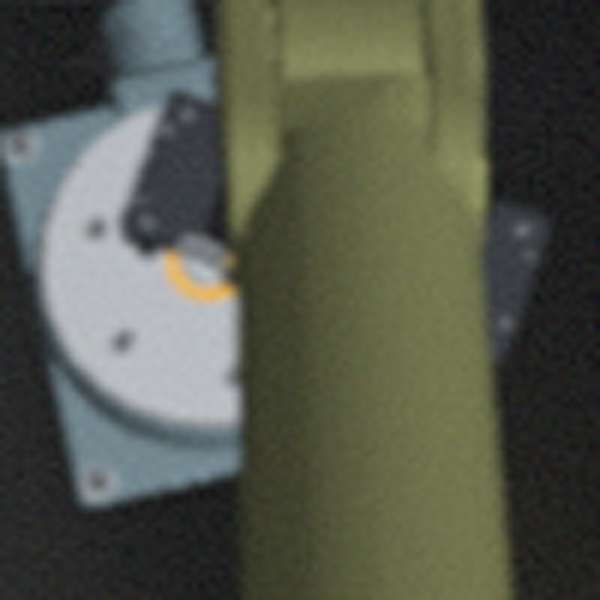

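```bash
python3 - <<'E'
from h import *
print("hole pred",px("side",[.5774,-.0583,.058]),"tip pred",px("side",[[.5769,-.0588,.088],[.5769,-.0588,.100]]))
g=cv2.imread("pics/p5s_raw.png").astype(float).mean(2)
np.set_printoptions(linewidth=200,precision=0,suppress=True)
for r in range(184,207): print(r,g[r,330:346])
E
```

```text
hole pred [[336.29161259 203.09634512]] tip pred [[336.30613054 194.30033263]
 [336.36420256 190.70654842]]
184 [ 53.  49.  39.  32.  42.  66.  82.  82.  85. 122. 177. 210. 218. 219. 219. 219.]
185 [ 60.  62.  61.  61.  82. 123. 151. 150. 137. 149. 180. 202. 207. 207. 205. 203.]
186 [ 88.  96. 102. 109. 129. 171. 201. 196. 173. 166. 179. 189. 191. 193. 191. 188.]
187 [127. 133. 139. 144. 158. 191. 216. 207. 175. 159. 166. 172. 172. 169. 170. 169.]
188 [150. 152. 153. 155. 166. 195. 217. 204. 169. 153. 163. 170. 165. 158. 157. 156.]
189 [156. 155. 155. 154. 165. 195. 215. 202. 167. 151. 160. 167. 164. 157. 154. 153.]
190 [155. 154. 154. 154. 166. 196. 216. 201. 172. 157. 158. 161. 157. 155. 154. 154.]
191 [155. 154. 154. 154. 167. 196. 215. 203. 182. 174. 169. 163. 153. 151. 154. 154.]
192 [154. 155. 153. 155. 168. 195. 210. 201. 191. 191. 184. 165. 146. 144. 151. 154.]
193 [154. 153. 152. 153. 164. 188. 201. 194. 191. 197. 190. 164. 135. 136. 148. 153.]
194 [154. 154. 150. 148. 159. 176. 185. 187. 193. 200. 194. 164. 132. 131. 144. 151.]
195 [155. 152. 148. 145. 155. 166. 176. 186. 1
[... 285 characters left out ...]
. 151. 153.]
199 [154. 154. 155. 154. 153. 154. 153. 153. 153. 153. 155. 154. 154. 153. 154. 153.]
200 [154. 154. 154. 154. 154. 154. 155. 154. 155. 155. 154. 154. 155. 155. 154. 155.]
201 [155. 155. 154. 154. 155. 155. 157. 158. 158. 155. 154. 154. 154. 154. 155. 154.]
202 [155. 153. 155. 153. 154. 157. 165. 171. 166. 159. 154. 154. 155. 155. 154. 154.]
203 [154. 153. 154. 153. 153. 158. 169. 176. 170. 159. 155. 154. 155. 154. 153. 154.]
204 [157. 156. 155. 155. 154. 157. 163. 167. 162. 155. 153. 154. 154. 155. 154. 155.]
205 [167. 165. 163. 161. 160. 160. 160. 161. 158. 157. 157. 157. 158. 156. 158. 158.]
206 [181. 179. 176. 174. 174. 173. 171. 170. 170. 169. 168. 167. 166. 166. 166. 167.]
```

```bash
python3 - <<'E'
from h import *
g=np.load("pics/avg_side.npy").mean(2)
hc=np.array([.5952,.0042])
for k in range(6):
    a=np.radians(14.15+60*k); p=px("side",[*(hc+.065*np.array([np.cos(a),np.sin(a)])),.058])[0]
    u,v=int(round(p[0])),int(round(p[1])); w=g[v-3:v+4,u-4:u+6]; bg=np.median(w); d=np.clip(w-bg-4,0,None)
    ys,xs=np.mgrid[v-3:v+4,u-4:u+6]
    print(k,14+60*k,p,"obs",(d*xs).sum()/d.sum(),(d*ys).sum()/d.sum(),d.max())
# ring in side
t=np.load("pics/avg_side.npy"); w=np.clip(t[180:205,325:352,2]-t[180:205,325:352,0]-8,0,None);ys,xs=np.mgrid[180:205,325:352]
c=np.where((w>15).any(0))[0]; print("ring col extent",c[0]+325,c[-1]+325, "centre pred",px("side",[*hc,.058]))
E
```

```text
0 14 [355.82499517 192.8765989 ] obs 356.64551759568457 192.46519393783717 13.812500000000028
1 74 [340.07847171 188.70045502] obs 339.754301369863 188.43145205479453 31.833333333333314
2 134 [322.78381586 191.21004556] obs 323.6387096774194 190.85806451612905 15.625
3 194 [320.08240893 198.30864245] obs 320.96232508073194 197.89773950484394 16.604166666666657
4 254 [336.30797758 203.09906387] obs 336.16486584921694 204.81085346606775 15.770833333333314
5 314 [354.78364809 200.15155982] obs 355.41324863883847 199.88784029038115 19.18749999999997
ring col extent 332 348 centre pred [[338.2869146 195.5419801]]
```

```bash
python3 -m pendant '[{"travel":[0.01,0.0022,-0.0013],"twist":0},{"travel":[0.02,0.0022,-0.0013],"twist":0},{"travel":[0.024,0.0022,-0.0013],"twist":0},{"travel":[0.027,0.0022,-0.0013],"twist":0},{"travel":[0.029,0.0022,-0.0013],"twist":0},{"travel":[0.031,0.0022,-0.0013],"twist":0}]'; python3 - <<'E'
from h import *
plan([.5774,-.0583,.08])
im=shot("side","p6s",(310,160,370,220),10)
E
```

```text
time: 9.6
position: [0.5798, -0.0598, 0.0694]
tool_rot: [1.45, 1.034, -1.453]
ft_force: [-0.0, -0.6, -0.4]
grip_width: 0.215
pos [ 0.5798 -0.0598  0.0694] travel [-0.0106 -0.0028 -0.0006] twist None
R [[-0.002, 0.945, -0.328], [0.001, -0.328, -0.945], [-1.0, -0.002, 0.0]] q7 [ 0.44  0.31 -0.44  1.76  0.15  1.11 -1.96] F [-0.  -0.6 -0.4] g 0.215 t 9.6
```

View pics/p6s.png

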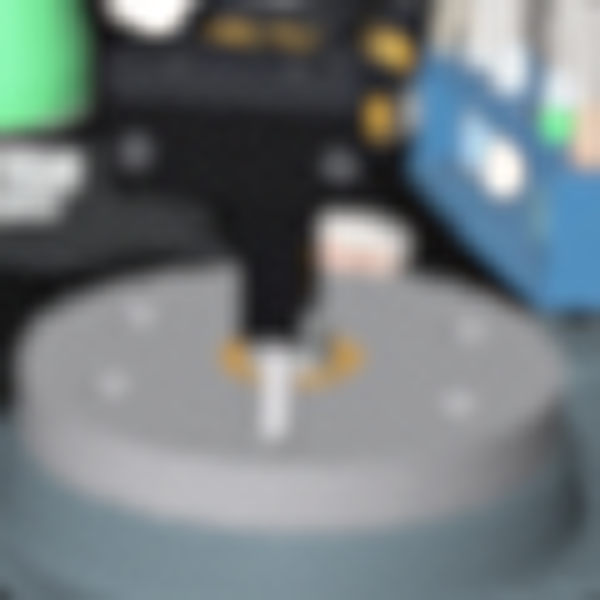

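```bash
cat >> h.py <<'E'
def avgpos(k=6):
    P=[];
    for _ in range(k):
        ctrl.get_image("side"); P.append(np.array(ctrl.get_state()["position"]))
    P=np.array(P); print("avg",P.mean(0).round(4),"sd",P.std(0).round(4)); return P.mean(0)
E
python3 - <<'E'
from h import *
avgpos()
E
python3 -m pendant '[{"travel":[0.002,0,0],"twist":0},{"travel":[0.004,0,0],"twist":0},{"travel":[0.005,0,0],"twist":0}]'
python3 - <<'E'
from h import *
avgpos(4)
E
```

```text
avg [ 0.5797 -0.0598  0.0694] sd [0.0001 0.     0.0001]
time: 10.32
position: [0.5798, -0.0592, 0.0645]
tool_rot: [1.451, 1.035, -1.453]
ft_force: [-0.7, 1.0, 1.3]
grip_width: 0.216
avg [ 0.5797 -0.0592  0.0643] sd [0. 0. 0.]
```

```bash
python3 -m pendant '[{"travel":[0.002,0,0],"twist":0},{"travel":[0.005,0,0],"twist":0},{"travel":[0.007,0,0],"twist":0}]'
python3 - <<'E'
from h import *
plan([.5774,-.0583,.08])
im=shot("side","p7s",(310,160,370,220),10)
E
```

```text
time: 10.9
position: [0.5796, -0.0591, 0.0571]
tool_rot: [1.451, 1.035, -1.453]
ft_force: [0.8, 2.9, 1.5]
grip_width: 0.218
pos [ 0.5796 -0.0591  0.0571] travel [-0.0228 -0.0024 -0.    ] twist None
R [[-0.002, 0.945, -0.328], [0.001, -0.328, -0.945], [-1.0, -0.003, -0.001]] q7 [ 0.43  0.32 -0.44  1.77  0.15  1.09 -1.97] F [0.8 2.9 1.5] g 0.218 t 10.9
```

View pics/p7s.png

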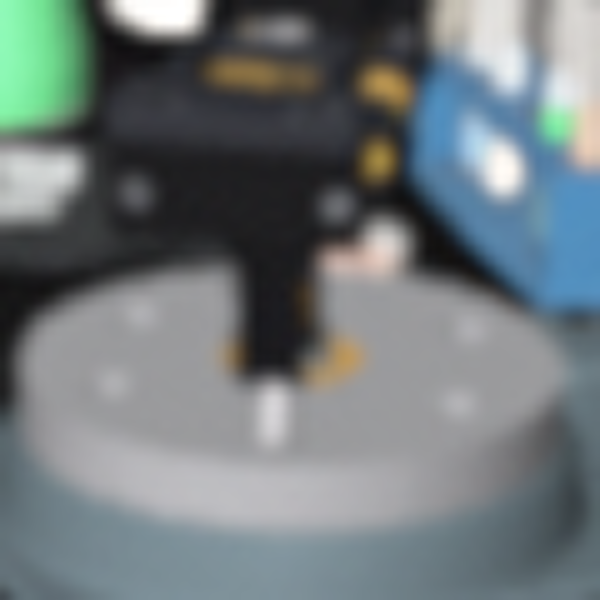

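```bash
python3 -m pendant '[{"travel":[0.002,0,-0.001],"twist":0},{"travel":[0.005,0,-0.001],"twist":0},{"travel":[0.008,0,-0.001],"twist":0},{"travel":[0.01,0,-0.001],"twist":0}]'
python3 -m pendant '[{"travel":[0,0,0],"twist":0},{"travel":[0,0,0],"twist":0},{"travel":[0,0,0],"twist":0},{"travel":[0,0,0],"twist":0}]' 0.0
python3 - <<'E'
from h import *
plan([.5774,-.0583,.08])
im=shot("side","p8s",(310,160,370,220),10)
E
```

```text
time: 11.45
position: [0.5795, -0.0584, 0.0465]
tool_rot: [1.45, 1.035, -1.454]
ft_force: [-0.6, 0.5, -0.4]
grip_width: 0.219
time: 11.95
position: [0.5797, -0.0584, 0.0467]
tool_rot: [1.45, 1.035, -1.453]
ft_force: [-0.5, -0.2, 0.4]
grip_width: 0.486
pos [ 0.5797 -0.0584  0.0467] travel [-0.0333 -0.0023  0.0006] twist None
R [[-0.003, 0.945, -0.328], [0.001, -0.328, -0.945], [-1.0, -0.003, -0.0]] q7 [ 0.43  0.33 -0.44  1.78  0.16  1.07 -1.97] F [-0.5 -0.2  0.4] g 0.486 t 11.95
```

View pics/p8s.png

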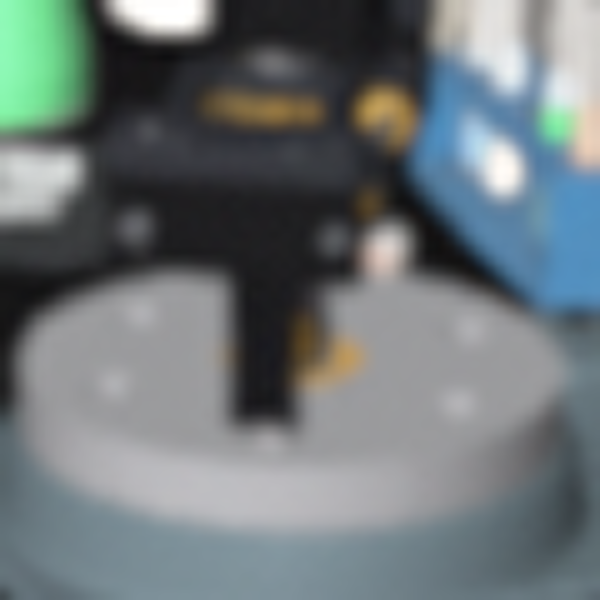

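```bash
python3 -m pendant '[{"travel":[-0.03,0,0],"twist":0},{"travel":[-0.06,0,0],"twist":0},{"travel":[-0.09,0,0],"twist":0},{"travel":[-0.1,0,0.02],"twist":0},{"travel":[-0.1,0,0.06],"twist":0},{"travel":[-0.1,0,0.06],"twist":0}]'
python3 - <<'E'
from h import *
plan([.4362,-.3207,.10],np.radians(71))
im=shot("side","p9s",(290,140,390,240),6)
E
```

```text
time: 12.75
position: [0.5591, -0.1197, 0.1467]
tool_rot: [1.453, 1.03, -1.459]
ft_force: [-0.9, 0.7, 0.2]
grip_width: 0.501
pos [ 0.5591 -0.1197  0.1467] travel [ 0.0473 -0.0486  0.2304] twist [np.float64(3.132534212600616), np.float64(-0.009058440989177186)]
R [[-0.004, 0.943, -0.334], [-0.001, -0.334, -0.943], [-1.0, -0.003, 0.002]] q7 [ 0.53  0.21 -0.42  1.7   0.09  1.25 -1.82] F [-0.9  0.7  0.2] g 0.501 t 12.75
```

View pics/p9s.png

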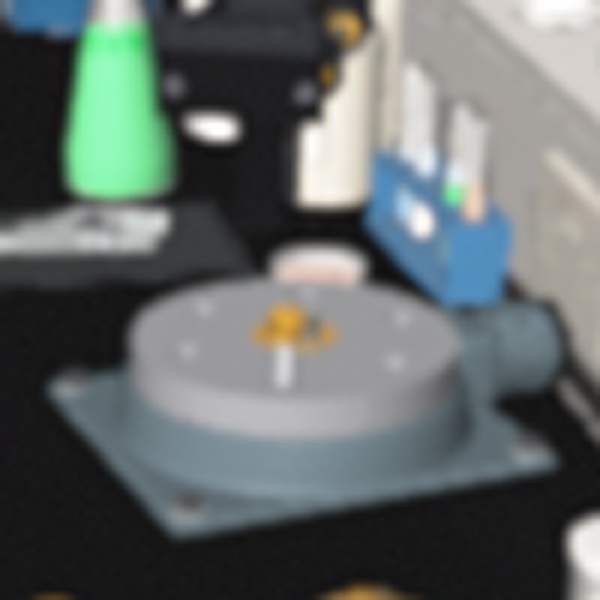

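The first pin stands in the hole at about (337,204), with its head about 22 mm above the plate. Next is pin B.

```bash
python3 -m pendant '[{"travel":[0,-0.01,0.045],"twist":0},{"travel":[0,-0.02,0.09],"twist":0},{"travel":[0,-0.03,0.135],"twist":0},{"travel":[0,-0.04,0.18],"twist":0},{"travel":[0,-0.046,0.215],"twist":-0.005},{"travel":[0.02,-0.0486,0.2304],"twist":-0.009},{"travel":[0.04,-0.0486,0.2304],"twist":-0.009},{"travel":[0.047,-0.0486,0.2304],"twist":-0.009},{"travel":[0.047,-0.0486,0.2304],"twist":-0.009}]' 0
python3 - <<'E'
from h import *
plan([.4362,-.3207,.0215],np.radians(71))
E
```

```text
time: 13.92
position: [0.4379, -0.3173, 0.0997]
tool_rot: [1.445, 1.04, -1.449]
ft_force: [-0.0, -0.4, -0.6]
grip_width: 0.499
pos [ 0.4379 -0.3173  0.0997] travel [ 0.0782 -0.0002  0.0038] twist [np.float64(-3.1372233651026944), np.float64(0.004369288487098721)]
R [[-0.003, 0.947, -0.321], [0.001, -0.321, -0.947], [-1.0, -0.004, -0.0]] q7 [ 0.81  0.18 -0.25  1.83  0.05  1.14 -1.36] F [-0.  -0.4 -0.6] g 0.499 t 13.93
```

```bash
python3 -m pendant '[{"travel":[0.01,0,0.0038],"twist":0.004},{"travel":[0.03,0,0.0038],"twist":0.004},{"travel":[0.055,0,0.0038],"twist":0.004},{"travel":[0.075,0,0.0038],"twist":0.004},{"travel":[0.078,0,0.0038],"twist":0.004},{"travel":[0.078,0,0.0038],"twist":0.004}]' 0
python3 -m pendant '[{"travel":[0,0,0],"twist":0},{"travel":[0,0,0],"twist":0},{"travel":[0,0,0],"twist":0},{"travel":[0,0,0],"twist":0},{"travel":[0,0,0],"twist":0},{"travel":[0,0,0],"twist":0},{"travel":[0,0,0],"twist":0}]' -1 25
python3 -m pendant '[{"travel":[-0.02,0,0],"twist":0},{"travel":[-0.05,0,0],"twist":0},{"travel":[-0.09,0,0],"twist":0},{"travel":[-0.13,0,0],"twist":0},{"travel":[-0.13,0,0],"twist":0}]'
python3 - <<'E'
from h import *
a=np.radians(14.15-60); t=np.array([.5975+.065*np.cos(a),.0042+.065*np.sin(a)]);print(t)
plan([*t,.10],np.radians(71))
im=shot("side","p10s",(250,120,370,240),5)
E
```

```text
time: 14.68
position: [0.4368, -0.3209, 0.0222]
tool_rot: [1.448, 1.037, -1.451]
ft_force: [0.3, 0.3, 0.1]
grip_width: 0.495
time: 15.55
position: [0.437, -0.3211, 0.0224]
tool_rot: [1.448, 1.036, -1.451]
ft_force: [-0.3, -0.3, 2.4]
grip_width: 0.221
time: 16.18
position: [0.4393, -0.3224, 0.1557]
tool_rot: [1.448, 1.03, -1.448]
ft_force: [-0.2, 0.2, -1.1]
grip_width: 0.214
[ 0.64277505 -0.04243872]
pos [ 0.4393 -0.3224  0.1557] travel [ 0.0554  0.1012 -0.331 ] twist [np.float64(-3.1410943896565486), np.float64(0.0004982639332444805)]
R [[0.002, 0.946, -0.325], [-0.003, -0.325, -0.946], [-1.0, 0.003, 0.002]] q7 [ 0.82  0.13 -0.25  1.77  0.04  1.24 -1.35] F [-0.2  0.2 -1.1] g 0.214 t 16.18
```

View pics/p10s.png

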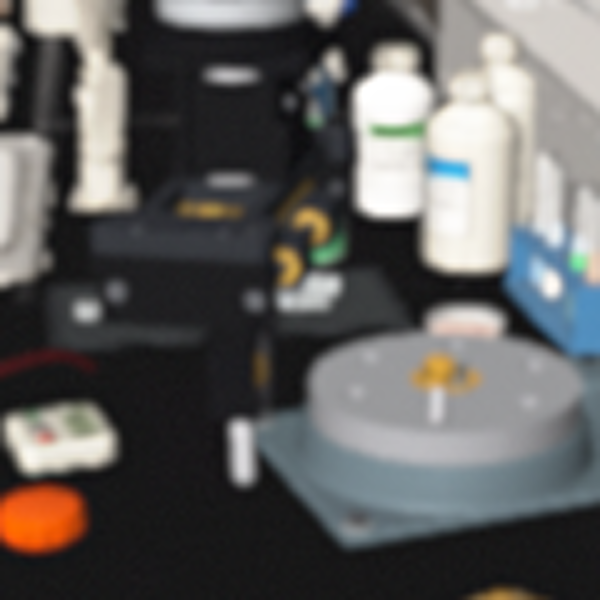

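```bash
python3 -m pendant '[{"travel":[0,0.013,-0.042],"twist":0},{"travel":[0,0.026,-0.084],"twist":0},{"travel":[0,0.039,-0.127],"twist":0},{"travel":[0,0.052,-0.17],"twist":0},{"travel":[0.01,0.065,-0.212],"twist":0},{"travel":[0.02,0.078,-0.255],"twist":0},{"travel":[0.03,0.09,-0.295],"twist":0},{"travel":[0.04,0.098,-0.322],"twist":0},{"travel":[0.055,0.1012,-0.331],"twist":0},{"travel":[0.055,0.1012,-0.331],"twist":0}]'
python3 - <<'E'
from h import *
avgpos(3)
plan([.64277,-.04244,.08],np.radians(71))
im=shot("side","p11s",(310,160,370,220),10)
E
```

```text
time: 17.48
position: [0.6391, -0.0418, 0.095]
tool_rot: [1.444, 1.038, -1.454]
ft_force: [0.4, 0.2, -1.0]
grip_width: 0.221
avg [ 0.6403 -0.0433  0.0973] sd [0.0004 0.0003 0.0007]
pos [ 0.6408 -0.0436  0.0981] travel [ 0.0181  0.0015 -0.0018] twist [np.float64(3.13970391948045), np.float64(-0.0018887341093432042)]
R [[-0.001, 0.945, -0.327], [-0.002, -0.327, -0.945], [-1.0, -0.0, 0.002]] q7 [ 0.38  0.4  -0.44  1.58  0.18  1.2  -2.01] F [1.4 0.  0.3] g 0.216 t 17.62
```

View pics/p11s.png

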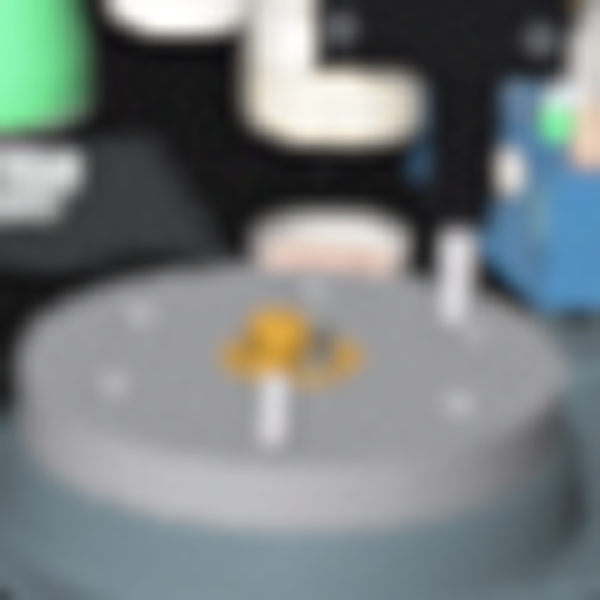

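```bash
python3 -m pendant '[{"travel":[0.01,0.001,-0.0016],"twist":0},{"travel":[0.018,0.001,-0.0016],"twist":0},{"travel":[0.024,0.001,-0.0016],"twist":0},{"travel":[0.028,0.001,-0.0016],"twist":0},{"travel":[0.031,0.001,-0.0016],"twist":0},{"travel":[0.033,0.001,-0.0016],"twist":0}]'
python3 - <<'E'
from h import *
avgpos(3);plan([.64277,-.04244,.08])
im=shot("side","p12s",(310,160,370,220),10)
E
```

```text
time: 18.42
position: [0.6426, -0.0423, 0.0655]
tool_rot: [1.449, 1.031, -1.451]
ft_force: [-0.1, -0.1, 0.1]
grip_width: 0.215
avg [ 0.6425 -0.0423  0.0654] sd [0.0001 0.     0.0001]
pos [ 0.6426 -0.0424  0.0656] travel [-0.0144  0.0002  0.    ] twist None
R [[-0.0, 0.945, -0.327], [-0.002, -0.327, -0.945], [-1.0, 0.0, 0.002]] q7 [ 0.37  0.43 -0.44  1.61  0.2   1.15 -2.02] F [ 1.2  0.5 -0.3] g 0.218 t 18.57
```

View pics/p12s.png

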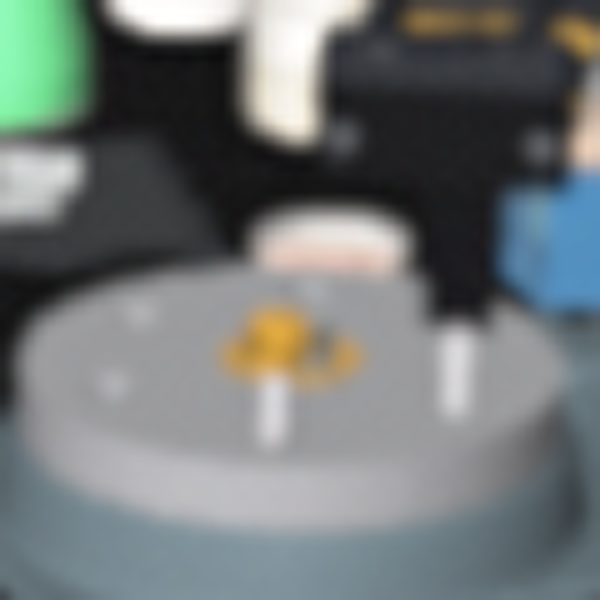

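Tip z is about 0.054 with no contact force, so the pin is already in the hole. I'll lower it and release.

```bash
python3 -m pendant '[{"travel":[0.004,0,0],"twist":0},{"travel":[0.008,0,0],"twist":0},{"travel":[0.012,0,0],"twist":0},{"travel":[0.016,0,0],"twist":0},{"travel":[0.019,0,0],"twist":0},{"travel":[0.019,0,0],"twist":0}]'
python3 -m pendant '[{"travel":[0,0,0],"twist":0},{"travel":[0,0,0],"twist":0},{"travel":[0,0,0],"twist":0},{"travel":[0,0,0],"twist":0}]' 0.0
python3 -m pendant '[{"travel":[-0.03,0,0],"twist":0},{"travel":[-0.06,0,0],"twist":0},{"travel":[-0.09,0,0],"twist":0},{"travel":[-0.11,0,0],"twist":0},{"travel":[-0.11,0,0],"twist":0}]'
python3 - <<'E'
from h import *
avgpos(3)
im=shot("side","p13s",(250,140,370,240),6); im=shot("top","p13")
E
```

```text
time: 19.38
position: [0.6427, -0.0425, 0.0467]
tool_rot: [1.449, 1.031, -1.451]
ft_force: [0.2, -0.5, -0.3]
grip_width: 0.221
time: 19.88
position: [0.6427, -0.0424, 0.0467]
tool_rot: [1.449, 1.031, -1.451]
ft_force: [-0.4, 0.2, -1.2]
grip_width: 0.485
time: 20.5
position: [0.6438, -0.0422, 0.1584]
tool_rot: [1.451, 1.029, -1.448]
ft_force: [-0.1, -0.4, -0.6]
grip_width: 0.495
avg [ 0.6423 -0.0423  0.1559] sd [0.0004 0.     0.0007]
```

View pics/p13s.png

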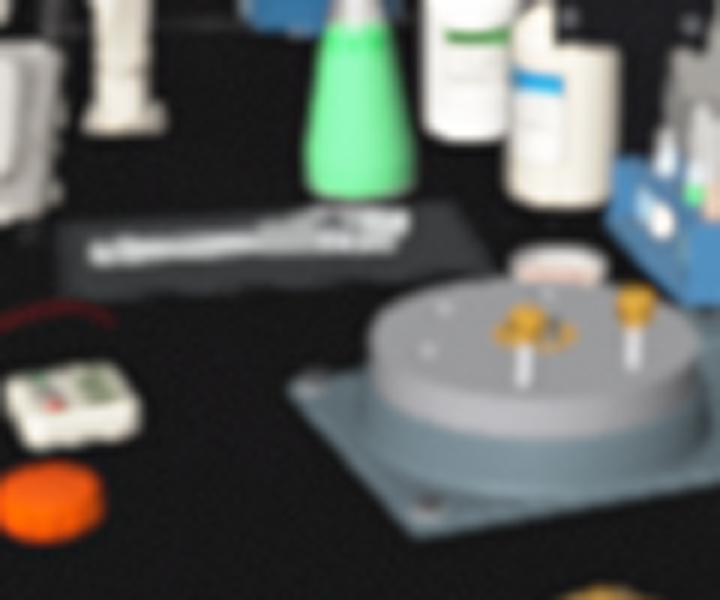

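View pics/p13.png

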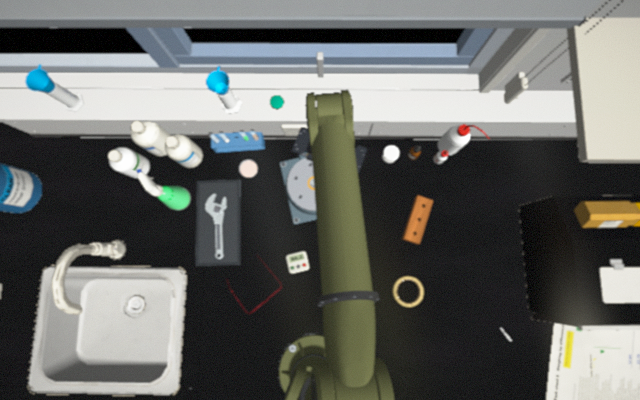

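```bash
python3 -m pendant '[{"travel":[-0.01,-0.04,-0.01],"twist":0},{"travel":[-0.014,-0.08,-0.03],"twist":0},{"travel":[-0.014,-0.12,-0.05],"twist":-0.15},{"travel":[-0.014,-0.155,-0.075],"twist":-0.32},{"travel":[-0.014,-0.19,-0.1],"twist":-0.49},{"travel":[-0.014,-0.22,-0.12],"twist":-0.66},{"travel":[-0.014,-0.225,-0.125],"twist":-0.83},{"travel":[-0.014,-0.225,-0.125],"twist":-1.0},{"travel":[-0.014,-0.225,-0.125],"twist":-1.17},{"travel":[-0.014,-0.225,-0.125],"twist":-1.34}]' 0.0
python3 - <<'E'
from wr import *
plan([.449,.324,.15],np.radians(94.95))
t=np.mean([ctrl.get_image("top").astype(float) for _ in range(4)],0)[:,:,::-1]
measure(t,.003,(198,178,240,266),np.pi)
E
```

```text
time: 22.0
position: [0.4696, 0.1494, 0.1684]
tool_rot: [0.436, 1.529, -0.44]
ft_force: [0.5, 0.7, 0.4]
grip_width: 0.501
pos [0.4696 0.1494 0.1684] travel [ 0.0181  0.1372 -0.11  ] twist [np.float64(-2.215722470543455), np.float64(0.9258701830463387)]
R [[-0.004, 0.53, 0.848], [-0.002, 0.848, -0.53], [-1.0, -0.004, -0.002]] q7 [ 0.31  0.04 -0.68  1.85  0.03  1.27 -0.94] F [0.5 0.7 0.4] g 0.501 t 22.0Traceback (most recent call last):
  File "<stdin>", line 4, in <module>
  File "wr.py", line 31, in measure
    E=edges(t,c,d,z0+.012,np.arange(-.03,.045,.003),th); p=np.polyfit(E[:,0],E[:,1],1)
  File "wr.py", line 26, in edges
    i=np.where(v>th)[0]; out.append([o,(h[i[0]]+h[i[-1]])/2,h[i[-1]]-h[i[0]]])
                                          ~^^^
IndexError: index 0 is out of bounds for axis 0 with size 0
```

```bash
python3 - <<'E'
from wr import *
measure(cv2.imread("pics/p13_raw.png"),.003,(198,178,240,266),np.pi)
E
python3 -m pendant '[{"travel":[0,0.01,-0.01],"twist":-0.17},{"travel":[0,0.025,-0.02],"twist":-0.34},{"travel":[0,0.04,-0.035],"twist":-0.51},{"travel":[0,0.06,-0.05],"twist":-0.68},{"travel":[0,0.08,-0.065],"twist":-0.85},{"travel":[0,0.1,-0.08],"twist":-1.02},{"travel":[0,0.115,-0.09],"twist":-1.19},{"travel":[0,0.13,-0.1],"twist":-1.36},{"travel":[0,0.137,-0.11],"twist":-1.53},{"travel":[0,0.137,-0.11],"twist":-1.7}]' 0.0
python3 - <<'E'
from wr import *
plan([.449,.3245,.10],np.radians(94.95))
E
```

```text
handle yaw -174.98136282188443 wrench yaw 342.51863717811557 worm [0.51307859 0.33207157] worm lat -0.0013851529795798078 jaws by worm [0.54848594 0.33297719] lat of it 0.0008101273807708371 tail end->jaws 0.2034114073484352 width 0.025940000000000005
time: 23.45
position: [0.4498, 0.3254, 0.1682]
tool_rot: [-0.884, 1.388, 0.886]
ft_force: [-0.0, -0.3, 0.4]
grip_width: 0.499
pos [0.4498 0.3254 0.1682] travel [ 0.0682  0.0002 -0.0009] twist [np.float64(-0.5197946133977256), np.float64(2.6217980401920675)]
R [[-0.004, -0.908, 0.42], [-0.001, 0.42, 0.908], [-1.0, 0.004, -0.003]] q7 [ 0.15  0.25 -0.94  1.7   0.21  1.3   0.3 ] F [-0.  -0.3  0.4] g 0.499 t 23.45
```

```bash
python3 -m pendant '[{"travel":[0.01,0,0],"twist":-0.17},{"travel":[0.03,0,0],"twist":-0.34},{"travel":[0.06,0,-0.001],"twist":-0.51},{"travel":[0.1,0,-0.001],"twist":-0.52},{"travel":[0.14,0,-0.001],"twist":-0.52},{"travel":[0.155,0,-0.001],"twist":-0.52},{"travel":[0.158,0,-0.001],"twist":-0.52},{"travel":[0.158,0,-0.001],"twist":-0.52}]' 0.0
python3 - <<'E'
from wr import *
avgpos(3);plan([.449,.3245,-.0225],np.radians(94.95))
shot("side","w1",(200,130,360,250),5); shot("top","w1t",(180,160,280,260),6)
E
```

```text
time: 24.45
position: [0.4495, 0.325, 0.0115]
tool_rot: [-1.271, 1.169, 1.274]
ft_force: [-0.0, -0.1, 0.2]
grip_width: 0.495
avg [0.4497 0.325  0.0116] sd [0.     0.0001 0.0001]
pos [0.4497 0.3249 0.0116] travel [ 0.0341  0.0006 -0.0003] twist [np.float64(-0.00018655816516223903), np.float64(3.141406095424631)]
R [[-0.002, -0.996, -0.086], [-0.0, -0.086, 0.996], [-1.0, 0.002, 0.0]] q7 [ 0.11  0.45 -0.93  1.86  0.42  1.04  0.67] F [-0.8 -0.1  0.8] g 0.5 t 24.6
```

View pics/w1.png

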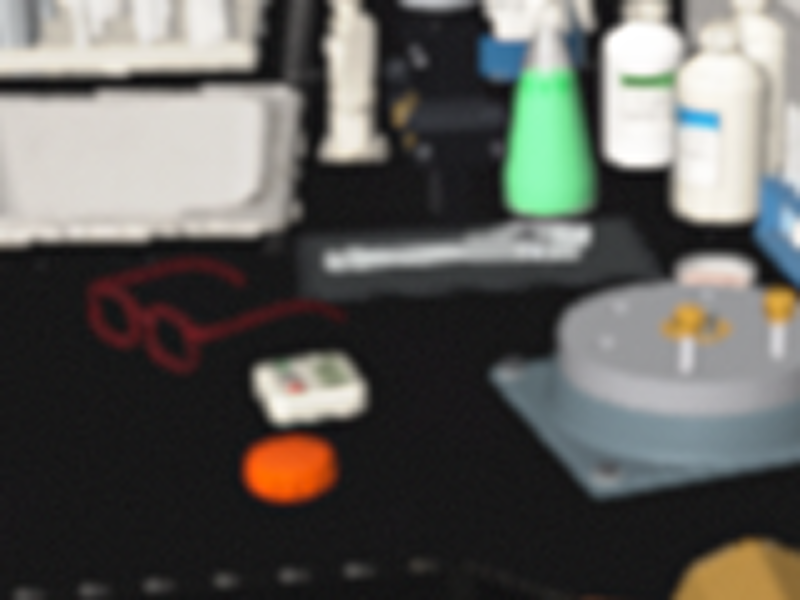

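View pics/w1t.png

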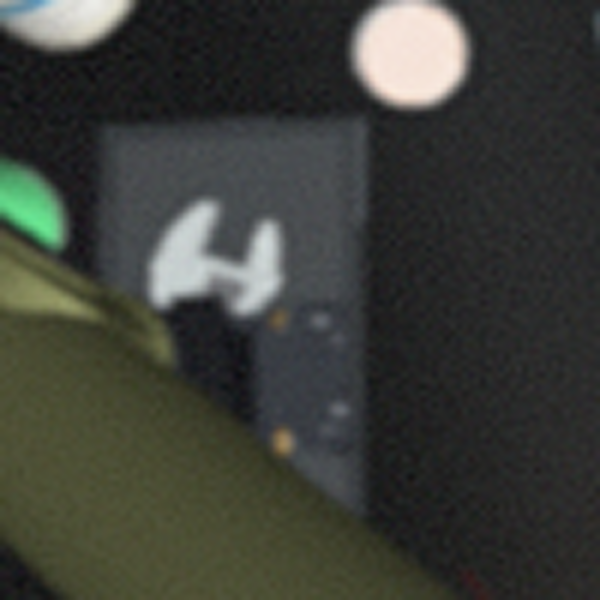

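```bash
python3 -m pendant '[{"travel":[0.01,0,0],"twist":0},{"travel":[0.018,0,0],"twist":0},{"travel":[0.024,0,0],"twist":0},{"travel":[0.026,0,0],"twist":0}]' 0.0
python3 - <<'E'
from wr import *
avgpos(2);plan([.449,.3245,-.0225])
shot("side","w2",(240,150,340,210),8)
E
```

```text
time: 25.2
position: [0.4488, 0.3244, -0.0156]
tool_rot: [-1.271, 1.171, 1.275]
ft_force: [-0.3, 0.3, -0.5]
grip_width: 0.502
avg [ 0.449   0.3245 -0.0153] sd [0.0001 0.0001 0.0002]
pos [ 0.4491  0.3246 -0.0152] travel [ 0.0073  0.0001 -0.0001] twist None
R [[-0.003, -0.996, -0.086], [-0.001, -0.086, 0.996], [-1.0, 0.003, -0.0]] q7 [ 0.08  0.49 -0.9   1.88  0.45  1.    0.64] F [-0.1 -0.6  1.1] g 0.499 t 25.3
```

View pics/w2.png

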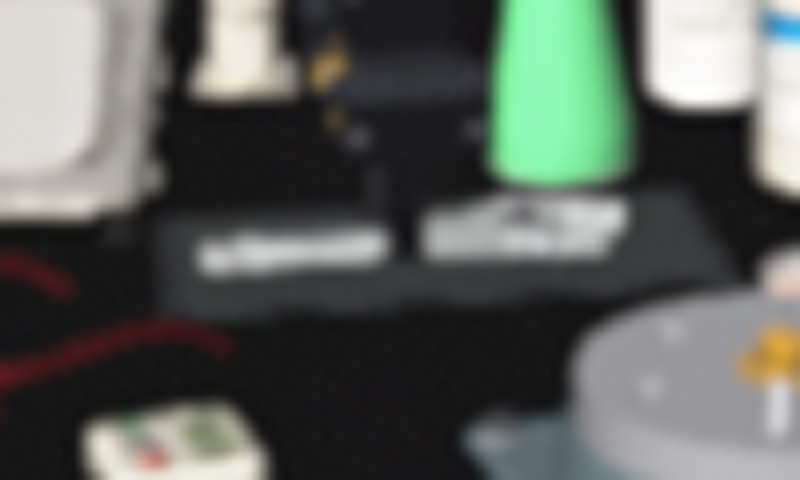

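```bash
python3 -m pendant '[{"travel":[0.003,0,0],"twist":0},{"travel":[0.005,0,0],"twist":0},{"travel":[0.006,0,0],"twist":0}]' 0.0;python3 -m pendant '[{"travel":[0.0015,0,0],"twist":0},{"travel":[0.0015,0,0],"twist":0}]' 0.0
python3 - <<'E'
from wr import *
avgpos(2);plan([.449,.3245,-.0225])
E
```

```text
time: 25.72
position: [0.4492, 0.3246, -0.021]
tool_rot: [-1.271, 1.17, 1.275]
ft_force: [-0.7, 0.2, -0.3]
grip_width: 0.499
time: 25.98
position: [0.4493, 0.3247, -0.022]
tool_rot: [-1.272, 1.17, 1.274]
ft_force: [-1.4, -1.3, 5.4]
grip_width: 0.498
avg [ 0.4493  0.3247 -0.022 ] sd [0. 0. 0.]
pos [ 0.4493  0.3247 -0.022 ] travel [ 0.0005  0.0003 -0.0002] twist None
R [[-0.003, -0.996, -0.086], [-0.001, -0.086, 0.996], [-1.0, 0.003, -0.001]] q7 [ 0.08  0.5  -0.89  1.88  0.46  0.99  0.63] F [-1.7 -2.   5.7] g 0.502 t 26.07
```

```bash
python3 -m pendant '[{"travel":[-0.0015,0,0],"twist":0},{"travel":[-0.0015,0,0],"twist":0},{"travel":[-0.0015,0,0],"twist":0},{"travel":[-0.0015,0,0],"twist":0},{"travel":[-0.0015,0,0],"twist":0},{"travel":[-0.0015,0,0],"twist":0}]' -1 50
python3 -m pendant '[{"travel":[0,0,0],"twist":0},{"travel":[0,0,0],"twist":0},{"travel":[-0.01,0,0],"twist":0},{"travel":[-0.03,0,0],"twist":0},{"travel":[-0.06,0,0],"twist":0},{"travel":[-0.1,0,0],"twist":0},{"travel":[-0.13,0,0],"twist":0},{"travel":[-0.15,0,0],"twist":0},{"travel":[-0.15,0,0],"twist":0}]'
python3 - <<'E'
from wr import *
avgpos(2)
shot("side","w3",(220,90,360,210),5.5); shot("top","w3t",(180,160,280,260),6)
E
```

```text
time: 26.82
position: [0.4492, 0.3248, -0.0206]
tool_rot: [-1.272, 1.169, 1.275]
ft_force: [-0.2, 1.6, -1.0]
grip_width: 0.244
time: 27.95
position: [0.4505, 0.3254, 0.1311]
tool_rot: [-1.272, 1.167, 1.273]
ft_force: [-0.6, 0.5, -3.7]
grip_width: 0.245
avg [0.4494 0.3244 0.1291] sd [0.0003 0.0002 0.0005]
```

View pics/w3.png

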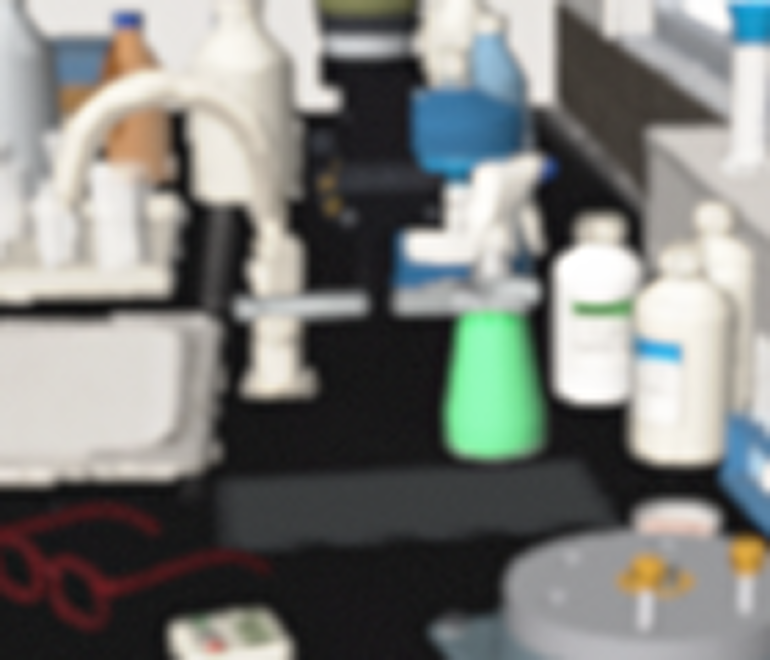

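View pics/w3t.png

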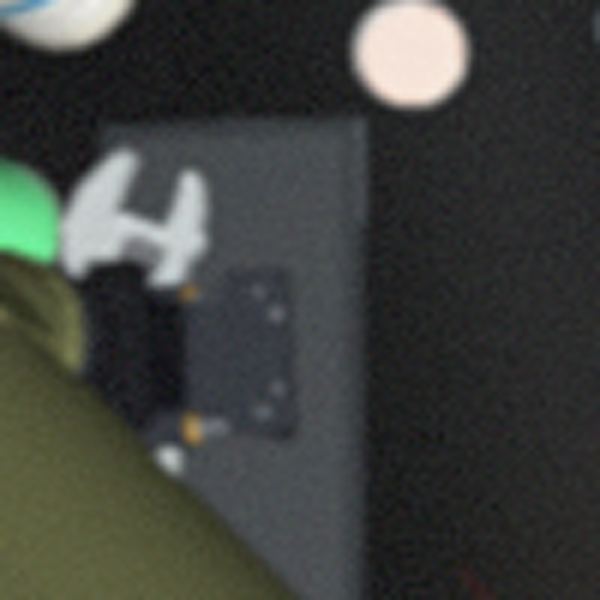

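```bash
python3 - <<'E'
from wr import *
plan([.5263,.0750,.10],np.radians(46.8))
# opening: profile across mouth in the initial averaged view
t=np.load("pics/avg_top.npy").mean(2).astype(np.float32)
j=np.array([.5485,.333]);yw=np.radians(342.5);E1=np.array([np.cos(yw),np.sin(yw)]);N1=np.array([-E1[1],E1[0]])
for x in (-.004,0,.004,.008):
    h=np.linspace(-.04,.04,161);q=px("top",[[*(j+E1*x+N1*k),.016] for k in h]).astype(np.float32)
    v=cv2.remap(t,q[:,0].reshape(1,-1),q[:,1].reshape(1,-1),cv2.INTER_CUBIC)[0]
    i=np.where(v<145)[0]; i=i[(h[i]>-.03)&(h[i]<.025)]; print(x,h[i[0]],h[i[-1]],v.min(), h[i[-1]]-h[i[0]])
E
```

```text
pos [0.4488 0.3241 0.128 ] travel [ 0.028  -0.0558 -0.2548] twist [np.float64(0.8405667150378846), np.float64(-2.3010259385519083)]
R [[-0.005, -0.996, -0.086], [-0.002, -0.086, 0.996], [-1.0, 0.005, -0.001]] q7 [ 0.2   0.31 -1.01  1.75  0.28  1.24  0.77] F [ 0.  -0.9 -3.6] g 0.246 t 28.15
-0.004 -0.016 0.009500000000000001 71.79891 0.025500000000000002
0 -0.0155 0.009500000000000001 72.405045 0.025
0.004 -0.0155 0.009500000000000001 72.73875 0.025
0.008 -0.0295 0.0245 73.44216 0.054
```

```bash
python3 -m pendant '[{"travel":[-0.01,-0.004,-0.02],"twist":0.05},{"travel":[-0.01,-0.01,-0.05],"twist":0.15},{"travel":[-0.01,-0.018,-0.085],"twist":0.26},{"travel":[-0.01,-0.026,-0.12],"twist":0.37},{"travel":[-0.01,-0.034,-0.155],"twist":0.48},{"travel":[-0.01,-0.042,-0.19],"twist":0.6},{"travel":[0,-0.049,-0.22],"twist":0.72},{"travel":[0.01,-0.054,-0.245],"twist":0.82},{"travel":[0.02,-0.0558,-0.2548],"twist":0.84},{"travel":[0.02,-0.0558,-0.2548],"twist":0.84}]'
python3 - <<'E'
from wr import *
avgpos(3);plan([.5263,.0750,.065],np.radians(46.8))
shot("side","w4",(290,120,390,220),6); shot("top","w4t",(260,140,360,240),6)
E
```

```text
time: 29.4
position: [0.5251, 0.075, 0.1065]
tool_rot: [-0.638, 1.483, 0.642]
ft_force: [0.1, 0.5, -3.2]
grip_width: 0.246
avg [0.5258 0.0766 0.1078] sd [0.0003 0.0003 0.0004]
pos [0.5261 0.0769 0.1083] travel [ 0.0433 -0.0016 -0.0011] twist [np.float64(0.003723402964463872), np.float64(-3.1378692506253296)]
R [[-0.005, -0.732, 0.682], [-0.001, 0.682, 0.732], [-1.0, 0.003, -0.004]] q7 [ 0.51  0.21 -0.78  1.83  0.16  1.17  0.5 ] F [ 0.1 -0.2 -3.9] g 0.247 t 29.55
```

View pics/w4.png

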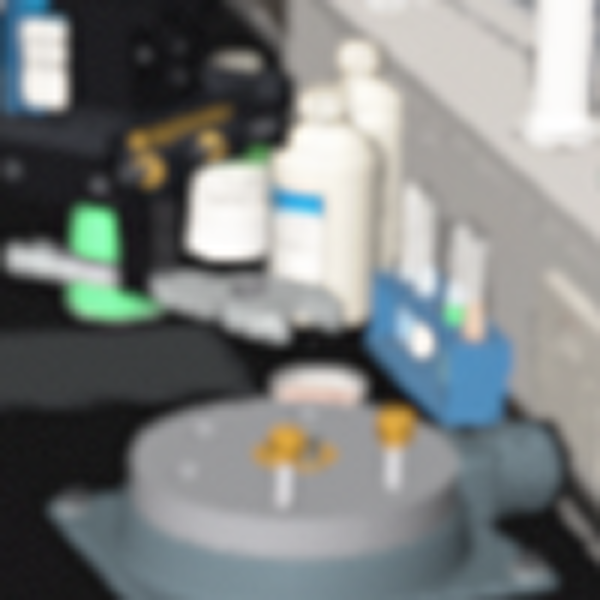

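View pics/w4t.png

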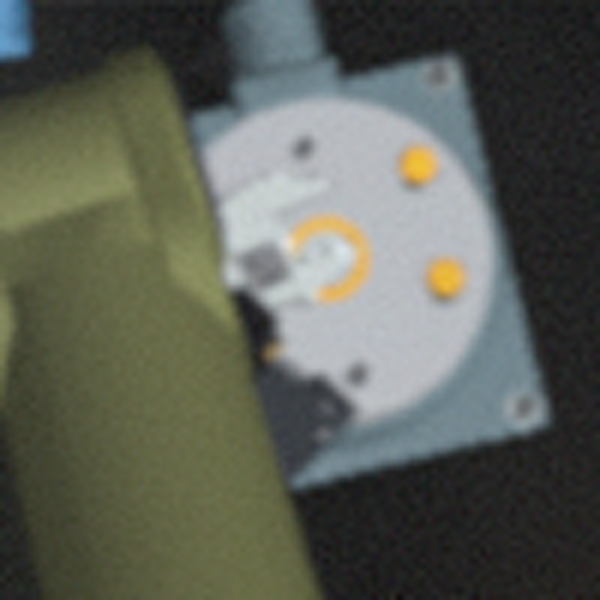

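```bash
python3 -m pendant '[{"travel":[0.01,-0.0016,-0.0011],"twist":0.004},{"travel":[0.025,-0.0016,-0.0011],"twist":0.004},{"travel":[0.038,-0.0016,-0.0011],"twist":0.004},{"travel":[0.045,-0.0016,-0.0011],"twist":0.004},{"travel":[0.047,-0.0016,-0.0011],"twist":0.004},{"travel":[0.047,-0.0016,-0.0011],"twist":0.004},{"travel":[0.047,-0.0016,-0.0011],"twist":0.004}]'
python3 - <<'E'
from wr import *
p=avgpos(3);plan([.5263,.0750,.055],np.radians(46.8))
shot("side","w5",(290,140,390,220),7); shot("top","w5t",(290,150,350,210),10)
E
```

```text
time: 30.52
position: [0.527, 0.0746, 0.062]
tool_rot: [-0.638, 1.479, 0.638]
ft_force: [-0.2, -0.8, -3.7]
grip_width: 0.246
avg [0.527  0.0746 0.0619] sd [0.0001 0.     0.    ]
pos [0.5269 0.0745 0.0619] travel [ 0.0069  0.0007 -0.    ] twist [np.float64(-0.0008832029734427947), np.float64(3.1407094506163507)]
R [[-0.004, -0.728, 0.685], [-0.002, 0.685, 0.728], [-1.0, 0.002, -0.004]] q7 [ 0.49  0.27 -0.77  1.88  0.21  1.08  0.46] F [ 0.  -0.4 -3.8] g 0.244 t 30.68
```

View pics/w5.png

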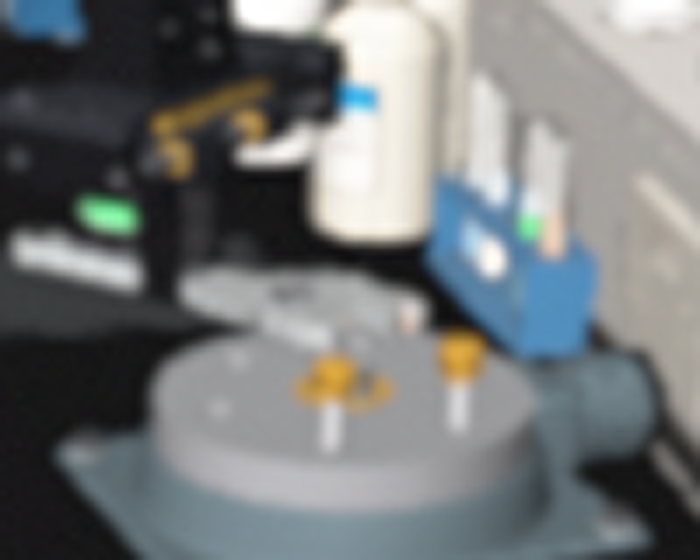

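View pics/w5t.png

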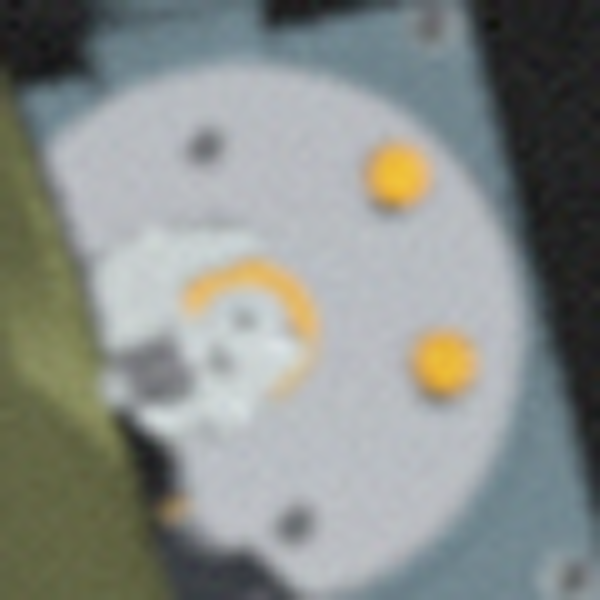

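```bash
python3 - <<'E'
from wr import *
p=np.array([.527,.0746,.0619]);ty=np.array([-.728,.685]);j=p[:2]-.0995*ty
a=np.arctan2(ty[1],ty[0]);yw=a-np.radians(202.5);E=np.array([np.cos(yw),np.sin(yw)]);N=np.array([-E[1],E[0]])
u=.0619+.0236
def P(x,y,z): 
    q=px("top",[*(j+E*x+N*y),u+z])[0]; return q, (q-[290,150])*10
print("j",j,"yaw",np.degrees(yw))
print("worm",P(-.0335,-.0115,.018));print("jaws top",P(0,0,.014));print("fixed tip",P(.014,.012,.014));print("fixed root",P(-.016,.012,.014));print("mov tip",P(.014,-.017,.014));print("mov root",P(-.016,-.017,.014))
q=px("top",[.5975,.0042,.073])[0];print("hex robot",q,(q-[290,150])*10); q=px("top",[.5952,.0042,.073])[0];print("hex cam",q,(q-[290,150])*10)
g=cv2.imread("pics/w5t_raw.png").astype(float).mean(2)
im=cv2.imread("pics/w5t_raw.png"); 
w=np.clip(170-g,0,None); w2=np.zeros_like(w); w2[182:192,300:312]=w[182:192,300:312]
b=im.astype(float)
ys,xs=np.mgrid[:400,:640]; m=(w2>0)
# restrict to grey blob
n,l,st,ce=cv2.connectedComponentsWithStats(m.astype(np.uint8)); print(st,ce)
c=cv2.resize(np.clip((b[160:200,295:330]-120)*1.9,0,255).astype(np.uint8),None,fx=16,fy=14.9,interpolation=cv2.INTER_CUBIC);cv2.imwrite("pics/w5c.png",c)
E
```

```text
j [0.599436  0.0064425] yaw -65.75692965269002
worm (array([304.99542367, 186.36812269]), array([149.95423672, 363.68122689]))
jaws top (array([313.35248452, 179.15033511]), array([233.52484522, 291.50335108]))
fixed tip (array([315.89796812, 174.01890736]), array([258.9796812 , 240.18907363]))
fixed root (array([307.22244435, 177.74843573]), array([172.22444353, 277.48435726]))
mov tip (array([319.54353408, 182.22262713]), array([295.43534081, 322.22627133]))
mov root (array([310.84185595, 185.97589141]), array([208.41855951, 359.75891407]))
hex robot [314.34239312 181.40916294] [243.42393119 314.09162944]
hex cam [314.33207173 182.10657297] [243.32071725 321.06572975]
[[     0      0    640    400 255937]
 [   300    182      9     10     62]
 [   311    186      1      1      1]] [[319.50386619 199.5030613 ]
 [303.67741935 187.08064516]
 [311.         186.        ]]
```

View pics/w5c.png

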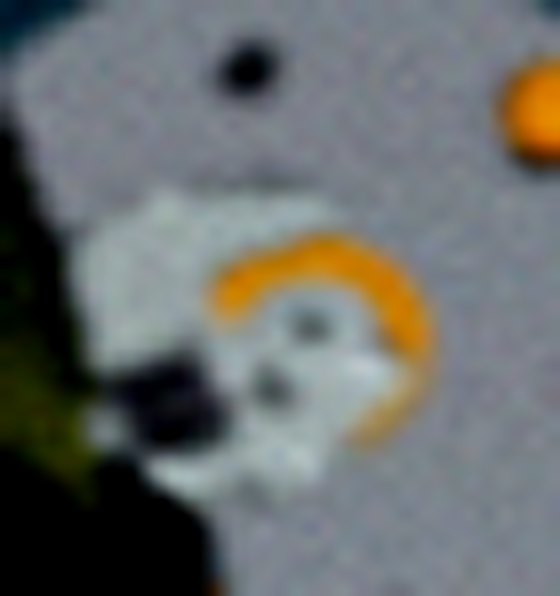

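```bash
python3 -m pendant '[{"travel":[0.006,0.0005,0],"twist":0},{"travel":[0.01,0.0005,0],"twist":0},{"travel":[0.012,0.0005,0],"twist":0},{"travel":[0.014,0.0005,0],"twist":0},{"travel":[0.016,0.0005,0],"twist":0}]'
python3 - <<'E'
from wr import *
p=avgpos(3);plan([.5265,.0750,.034],np.radians(46.8))
shot("side","w6",(290,140,390,220),7); shot("top","w6t",(290,150,350,210),10)
E
```

```text
time: 31.4
position: [0.5264, 0.0749, 0.0457]
tool_rot: [-0.638, 1.479, 0.638]
ft_force: [0.5, 0.4, -3.6]
grip_width: 0.247
avg [0.5262 0.0748 0.0456] sd [0.0001 0.     0.0001]
pos [0.5263 0.0748 0.0457] travel [ 0.0117 -0.      0.0003] twist [np.float64(-0.0008808661718258271), np.float64(3.140711787417967)]
R [[-0.004, -0.728, 0.685], [-0.002, 0.685, 0.728], [-1.0, 0.002, -0.004]] q7 [ 0.48  0.29 -0.76  1.89  0.23  1.05  0.44] F [ 0.  -0.8 -3.4] g 0.245 t 31.55
```

View pics/w6.png

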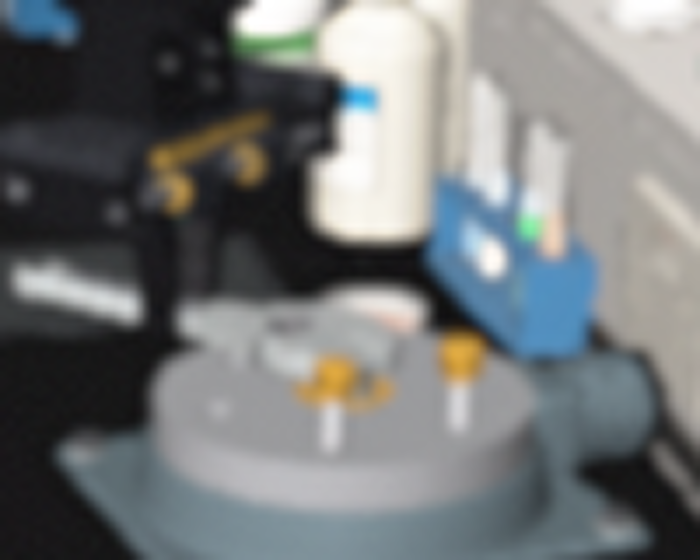

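View pics/w6t.png

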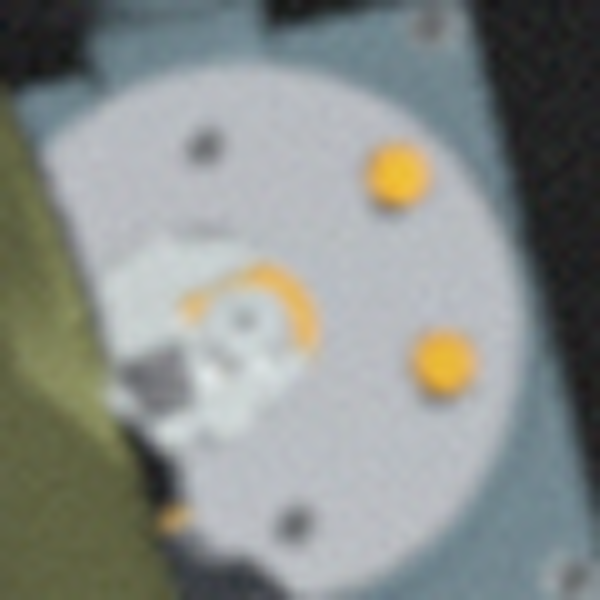

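```bash
python3 -m pendant '[{"travel":[0.004,0,0],"twist":0},{"travel":[0.007,0,0],"twist":0},{"travel":[0.009,0,0],"twist":0},{"travel":[0.0095,0,0],"twist":0}]'
python3 -m pendant '[{"travel":[0.001,0,0],"twist":0},{"travel":[0.001,0,0],"twist":0}]'
python3 - <<'E'
from wr import *
p=avgpos(3);plan([.5265,.0750,.034],np.radians(46.8))
E
```

```text
time: 32.15
position: [0.5262, 0.0748, 0.0361]
tool_rot: [-0.638, 1.48, 0.638]
ft_force: [0.4, 0.4, -3.5]
grip_width: 0.244
time: 32.4
position: [0.5264, 0.0749, 0.0352]
tool_rot: [-0.638, 1.479, 0.638]
ft_force: [-0.4, -0.0, -3.3]
grip_width: 0.247
avg [0.5263 0.0749 0.0352] sd [0. 0. 0.]
pos [0.5263 0.0749 0.0352] travel [ 0.0012 -0.      0.0002] twist [np.float64(-0.0008587165375304646), np.float64(3.1407339370522624)]
R [[-0.004, -0.728, 0.685], [-0.001, 0.685, 0.728], [-1.0, 0.002, -0.004]] q7 [ 0.48  0.3  -0.76  1.9   0.24  1.03  0.43] F [-0.1 -0.3 -2.5] g 0.245 t 32.55
```

Nearly down on the plate. One more millimetre, then release and retreat.

```bash
python3 -m pendant '[{"travel":[0.001,0,0],"twist":0},{"travel":[0.0015,0,0],"twist":0}]'
python3 -m pendant '[{"travel":[0,0,0],"twist":0},{"travel":[0,0,0],"twist":0},{"travel":[0,0,0],"twist":0},{"travel":[0,0,0],"twist":0}]' -0.2
python3 -m pendant '[{"travel":[-0.02,0,0],"twist":0},{"travel":[-0.05,0,0],"twist":0},{"travel":[-0.08,0,0],"twist":0},{"travel":[-0.08,0,0],"twist":0}]'
python3 - <<'E'
from wr import *
p=avgpos(3);plan([.5265,.0750,.034],np.radians(46.8))
shot("side","w7",(290,140,390,220),7); shot("top","w7t",(260,150,350,220),8)
E
```

```text
time: 32.8
position: [0.5263, 0.0749, 0.0343]
tool_rot: [-0.638, 1.48, 0.638]
ft_force: [-3.5, -0.7, 4.8]
grip_width: 0.248
time: 33.3
position: [0.5265, 0.0749, 0.0343]
tool_rot: [-0.638, 1.479, 0.638]
ft_force: [-0.2, -1.1, 1.0]
grip_width: 0.391
time: 33.8
position: [0.5292, 0.0757, 0.118]
tool_rot: [-0.64, 1.473, 0.635]
ft_force: [-0.7, -0.3, -0.4]
grip_width: 0.405
avg [0.5271 0.075  0.1151] sd [0.0006 0.0002 0.0009]
pos [0.5264 0.0748 0.1142] travel [ 0.0802 -0.0001  0.0005] twist [np.float64(-0.0009319656727758086), np.float64(3.140660687917017)]
R [[-0.004, -0.728, 0.685], [-0.002, 0.685, 0.728], [-1.0, 0.002, -0.004]] q7 [ 0.52  0.21 -0.79  1.82  0.16  1.18  0.5 ] F [-1.   0.1  0.5] g 0.399 t 33.95
```

View pics/w7.png

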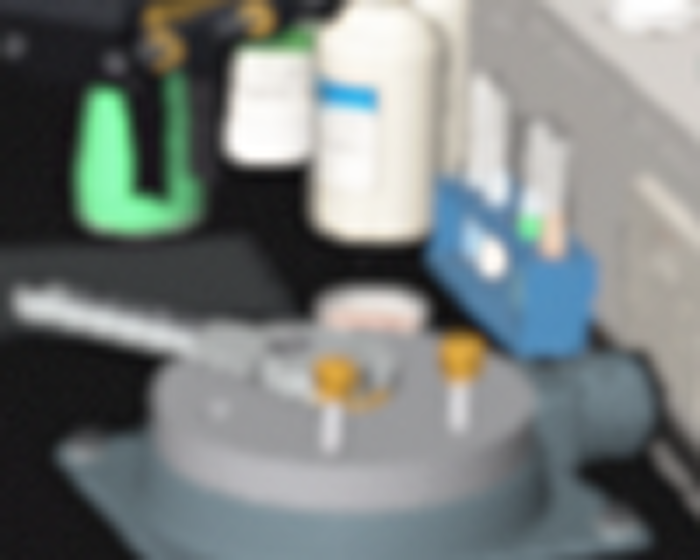

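View pics/w7t.png

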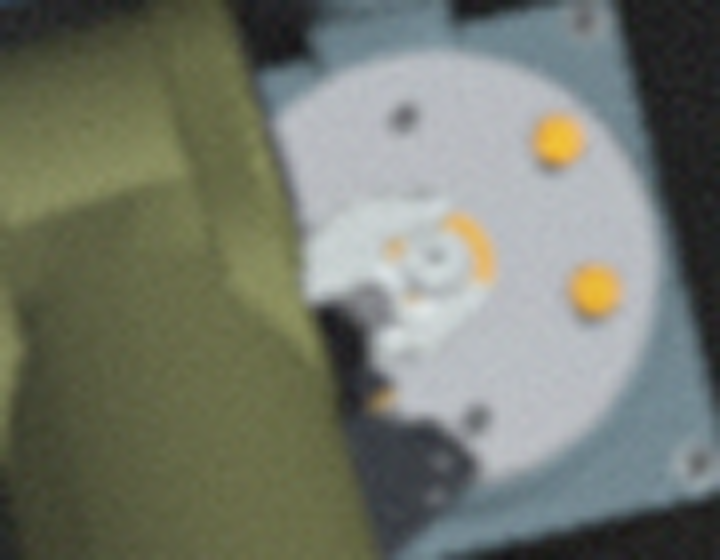

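```bash
python3 - <<'E'
from wr import *
plan([.5717,.0389,.075],np.radians(24.25))
E
```

```text
pos [0.526  0.0749 0.1135] travel [ 0.0383 -0.058   0.0053] twist [np.float64(0.39274906695969347), np.float64(-2.7488435866301)]
R [[-0.005, -0.728, 0.685], [-0.002, 0.685, 0.728], [-1.0, 0.003, -0.005]] q7 [ 0.52  0.21 -0.79  1.82  0.16  1.18  0.5 ] F [ 0.2  0.7 -1. ] g 0.403 t 34.05
```

```bash
python3 -m pendant '[{"travel":[0,-0.02,0.002],"twist":0.13},{"travel":[0,-0.04,0.004],"twist":0.26},{"travel":[0,-0.058,0.0053],"twist":0.39},{"travel":[0.01,-0.058,0.0053],"twist":0.393},{"travel":[0.025,-0.058,0.0053],"twist":0.393},{"travel":[0.033,-0.058,0.0053],"twist":0.393},{"travel":[0.038,-0.058,0.0053],"twist":0.393},{"travel":[0.038,-0.058,0.0053],"twist":0.393}]' -1 30
python3 - <<'E'
from wr import *
avgpos(3);plan([.5717,.0389,.0525],np.radians(24.25))
shot("side","w8",(290,140,390,220),7); shot("top","w8t",(260,150,350,220),8)
E
```

```text
time: 35.05
position: [0.5713, 0.0391, 0.075]
tool_rot: [-0.333, 1.551, 0.332]
ft_force: [0.8, -0.2, 0.6]
grip_width: 0.004
avg [0.5719 0.0391 0.0756] sd [0.0001 0.     0.0002]
pos [0.572  0.039  0.0758] travel [ 0.0233  0.     -0.0003] twist [np.float64(-3.5754620636192684e-05), np.float64(3.1415568989691574)]
R [[-0.004, -0.411, 0.912], [-0.002, 0.912, 0.411], [-1.0, 0.0, -0.005]] q7 [ 0.47  0.33 -0.69  1.77  0.23  1.13  0.13] F [ 0.6  0.3 -1. ] g 0.007 t 35.2
```

View pics/w8.png

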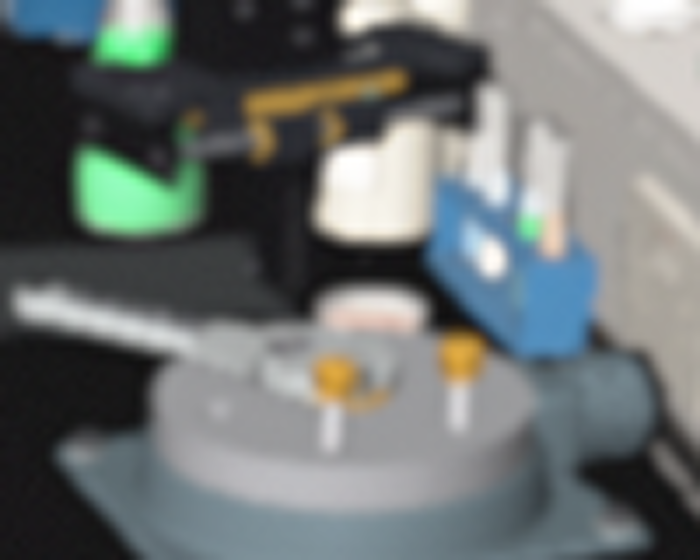

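View pics/w8t.png

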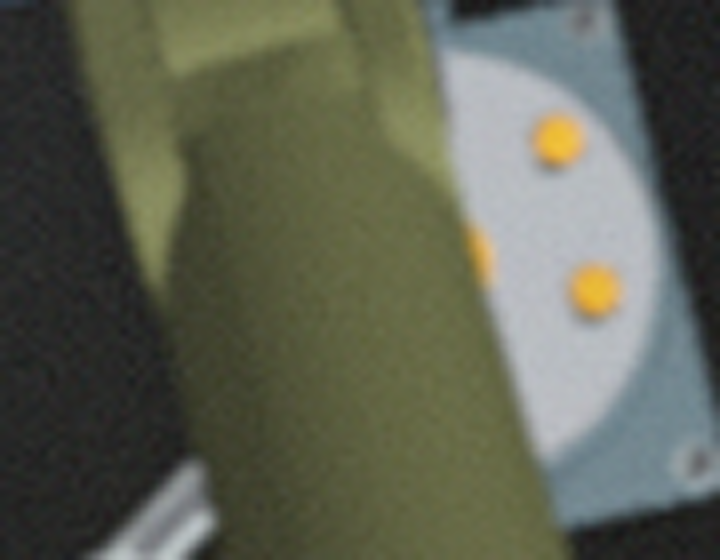

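```bash
python3 -m pendant '[{"travel":[0.01,0,0],"twist":0},{"travel":[0.018,0,0],"twist":0},{"travel":[0.022,0,0],"twist":0},{"travel":[0.0225,0,0],"twist":0}]'
python3 -m pendant '[{"travel":[0.0015,0,0],"twist":0},{"travel":[0.0015,0,0],"twist":0}]'
python3 - <<'E'
from wr import *
avgpos(2);plan([.5717,.0389,.0525])
E
```

```text
time: 35.8
position: [0.5716, 0.0389, 0.0527]
tool_rot: [-0.333, 1.551, 0.332]
ft_force: [-0.5, -0.2, -0.2]
grip_width: 0.006
time: 36.05
position: [0.5718, 0.039, 0.0515]
tool_rot: [-0.333, 1.55, 0.332]
ft_force: [0.7, 0.6, 0.9]
grip_width: 0.005
avg [0.5719 0.039  0.0515] sd [0. 0. 0.]
pos [0.5718 0.039  0.0515] travel [-0.001  -0.     -0.0002] twist None
R [[-0.005, -0.411, 0.912], [-0.002, 0.912, 0.411], [-1.0, 0.0, -0.005]] q7 [ 0.46  0.36 -0.68  1.79  0.25  1.09  0.12] F [0.3 0.  1.1] g 0.004 t 36.15
```

```bash
python3 -m pendant '[{"travel":[0.001,0,0],"twist":0},{"travel":[0.001,0,0],"twist":0}]'
python3 - <<'E'
from wr import *
avgpos(2);plan([.5717,.0389,.0525])
E
```

```text
time: 36.4
position: [0.5719, 0.039, 0.0513]
tool_rot: [-0.333, 1.55, 0.331]
ft_force: [-2.3, 0.8, 5.0]
grip_width: 0.002
avg [0.5719 0.039  0.0513] sd [0. 0. 0.]
pos [0.5719 0.039  0.0513] travel [-0.0012  0.     -0.0003] twist None
R [[-0.005, -0.411, 0.912], [-0.002, 0.912, 0.411], [-1.0, -0.0, -0.005]] q7 [ 0.46  0.36 -0.68  1.79  0.25  1.09  0.12] F [-0.7 -1.   5.5] g 0.005 t 36.5
```

```bash
python3 -m pendant '[{"travel":[0.0016,0,0],"twist":0},{"travel":[0.0016,-0.003,0],"twist":0},{"travel":[0.0016,-0.006,0],"twist":0},{"travel":[0.0016,-0.009,0],"twist":0},{"travel":[0.0016,-0.012,0],"twist":0},{"travel":[0.0016,-0.014,0],"twist":0}]'
python3 - <<'E'
from wr import *
avgpos(2);plan([.5717,.0389,.0525])
shot("side","w9",(290,150,390,220),7)
E
```

```text
time: 37.25
position: [0.5771, 0.0277, 0.0511]
tool_rot: [-0.333, 1.551, 0.333]
ft_force: [-5.1, 1.5, 11.1]
grip_width: 0.007
avg [0.5773 0.0273 0.0511] sd [0. 0. 0.]
pos [0.5773 0.0273 0.0511] travel [-0.0014  0.0129 -0.0004] twist None
R [[-0.005, -0.411, 0.912], [-0.002, 0.912, 0.411], [-1.0, 0.001, -0.006]] q7 [ 0.47  0.37 -0.67  1.78  0.25  1.09  0.14] F [-4.7  1.2 10.5] g 0.005 t 37.35
```

View pics/w9.png

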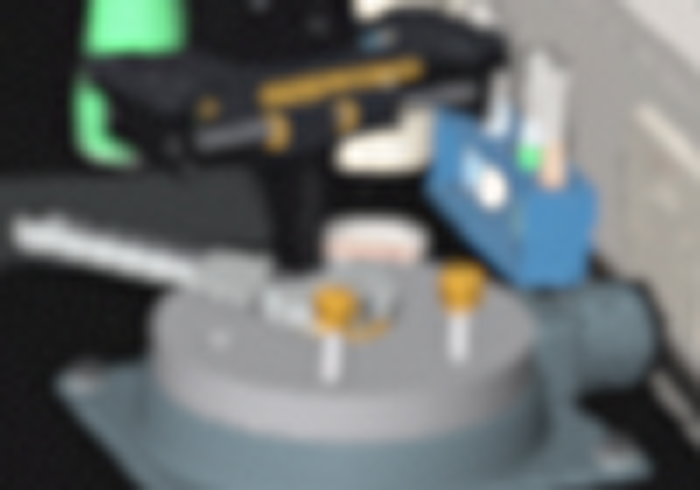

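```bash
python3 -m pendant '[{"travel":[-0.005,0.002,0],"twist":0},{"travel":[-0.005,0.009,0],"twist":0},{"travel":[-0.004,0.015,0],"twist":0},{"travel":[0.0015,0.015,0],"twist":0},{"travel":[0.0016,0.014,0],"twist":0},{"travel":[0.0016,0.011,0],"twist":0},{"travel":[0.0016,0.008,0],"twist":0},{"travel":[0.0016,0.005,0],"twist":0},{"travel":[0.0016,0.002,0],"twist":0},{"travel":[0.0016,-0.002,0],"twist":0}]'
python3 - <<'E'
from wr import *
avgpos(2);plan([.5717,.0389,.0525])
E
```

```text
time: 38.65
position: [0.5779, 0.0272, 0.051]
tool_rot: [-0.333, 1.551, 0.334]
ft_force: [-4.9, 1.4, 12.9]
grip_width: 0.007
avg [0.5782 0.0265 0.051 ] sd [0. 0. 0.]
pos [0.5783 0.0265 0.0511] travel [-0.0014  0.014  -0.0009] twist None
R [[-0.005, -0.411, 0.911], [-0.001, 0.911, 0.411], [-1.0, 0.001, -0.005]] q7 [ 0.47  0.37 -0.67  1.77  0.25  1.09  0.14] F [-4.2  0.6 12.8] g 0.006 t 38.75
```

```bash
python3 -m pendant '[{"travel":[-0.005,0.002,0],"twist":0},{"travel":[-0.005,0.009,0],"twist":0},{"travel":[-0.004,0.015,-0.0005],"twist":0},{"travel":[0.0013,0.015,-0.0005],"twist":0},{"travel":[0.0014,0.014,-0.0005],"twist":0},{"travel":[0.0014,0.011,-0.0005],"twist":0},{"travel":[0.0014,0.008,-0.0005],"twist":0},{"travel":[0.0014,0.005,-0.0005],"twist":0},{"travel":[0.0014,0.002,-0.0005],"twist":0},{"travel":[0.0014,-0.002,-0.0005],"twist":0}]'
python3 - <<'E'
from wr import *
avgpos(2);plan([.5717,.0389,.0525]);shot("side","w10",(300,170,370,220),10)
E
```

```text
time: 40.0
position: [0.5776, 0.0263, 0.051]
tool_rot: [-0.333, 1.552, 0.335]
ft_force: [-7.8, 2.0, 13.6]
grip_width: 0.003
avg [0.578  0.0255 0.051 ] sd [0. 0. 0.]
pos [0.578  0.0255 0.051 ] travel [-0.0014  0.0148 -0.0002] twist None
R [[-0.007, -0.412, 0.911], [-0.001, 0.911, 0.412], [-1.0, 0.002, -0.006]] q7 [ 0.47  0.37 -0.67  1.77  0.25  1.09  0.14] F [-6.   1.1 12.7] g 0.009 t 40.1
```

View pics/w10.png

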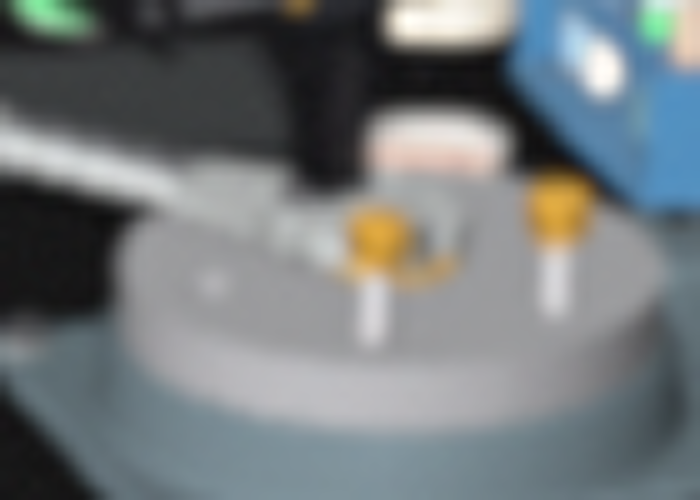

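```bash
python3 -m pendant '[{"travel":[-0.005,0.002,0],"twist":0},{"travel":[-0.005,0.009,0],"twist":0},{"travel":[-0.004,0.015,-0.0005],"twist":0},{"travel":[0.0013,0.015,-0.0005],"twist":0},{"travel":[0.0014,0.014,-0.0005],"twist":0},{"travel":[0.0014,0.011,-0.0005],"twist":0},{"travel":[0.0014,0.008,-0.0005],"twist":0},{"travel":[0.0014,0.005,-0.0005],"twist":0},{"travel":[0.0014,0.002,-0.0005],"twist":0},{"travel":[0.0014,-0.002,-0.0005],"twist":0}]'
python3 - <<'E'
from wr import *
avgpos(2);plan([.5717,.0389,.0525])
E
```

```text
time: 41.4
position: [0.577, 0.0252, 0.051]
tool_rot: [-0.333, 1.554, 0.336]
ft_force: [-8.9, 2.7, 15.5]
grip_width: 0.004
avg [0.5772 0.0243 0.051 ] sd [0. 0. 0.]
pos [0.5772 0.0243 0.051 ] travel [-0.0015  0.0156  0.0009] twist None
R [[-0.009, -0.412, 0.911], [-0.001, 0.911, 0.412], [-1.0, 0.003, -0.009]] q7 [ 0.48  0.37 -0.67  1.77  0.25  1.1   0.14] F [-7.2  0.9 14.7] g 0.004 t 41.5
```

```bash
python3 -m pendant '[{"travel":[-0.005,0.002,0],"twist":0},{"travel":[-0.005,0.009,0],"twist":0},{"travel":[-0.004,0.016,0.0005],"twist":0},{"travel":[0.001,0.016,0.0005],"twist":0},{"travel":[0.0011,0.014,0.0005],"twist":0},{"travel":[0.0011,0.012,0.0005],"twist":0},{"travel":[0.0011,0.01,0.0005],"twist":0}]'
python3 -m pendant '[{"travel":[0.001,-0.003,0],"twist":0},{"travel":[0.001,-0.005,0],"twist":0},{"travel":[0.001,-0.007,0],"twist":0}]'
python3 -m pendant '[{"travel":[0.001,-0.003,0],"twist":0},{"travel":[0.001,-0.005,0],"twist":0}]'
python3 - <<'E'
from wr import *
avgpos(1);plan([.5717,.0389,.0525])
E
```

```text
time: 42.38
position: [0.5728, 0.0355, 0.0511]
tool_rot: [-0.332, 1.556, 0.337]
ft_force: [-6.4, 3.5, 12.2]
grip_width: 0.004
time: 42.75
position: [0.5742, 0.0313, 0.0511]
tool_rot: [-0.332, 1.558, 0.34]
ft_force: [-8.0, 3.3, 12.4]
grip_width: 0.008
time: 43.0
position: [0.5749, 0.0295, 0.051]
tool_rot: [-0.331, 1.56, 0.343]
ft_force: [-7.5, 4.8, 12.6]
grip_width: 0.01
avg [0.575  0.0292 0.051 ] sd [0. 0. 0.]
pos [0.575  0.0292 0.051 ] travel [-0.0014  0.0102  0.0011] twist None
R [[-0.017, -0.416, 0.909], [0.004, 0.909, 0.416], [-1.0, 0.011, -0.014]] q7 [ 0.47  0.37 -0.67  1.77  0.25  1.1   0.14] F [-6.9  4.2 12.1] g 0.004 t 43.05
```

```bash
python3 -m pendant '[{"travel":[-0.02,0,0],"twist":0},{"travel":[-0.06,0,0],"twist":0},{"travel":[-0.09,0.03,-0.03],"twist":0},{"travel":[-0.09,0.08,-0.08],"twist":0},{"travel":[-0.09,0.13,-0.12],"twist":0},{"travel":[-0.09,0.15,-0.14],"twist":0},{"travel":[-0.09,0.15,-0.14],"twist":0}]'
python3 - <<'E'
from wr import *
avgpos(1)
shot("side","w11",(300,170,370,220),10); shot("top","w11t",(270,150,340,220),8)
E
```

```text
time: 43.92
position: [0.385, 0.1073, 0.1442]
tool_rot: [-0.335, 1.56, 0.342]
ft_force: [0.6, 0.3, 0.4]
grip_width: 0.008
avg [0.3866 0.1067 0.1445] sd [0. 0. 0.]
```

View pics/w11.png

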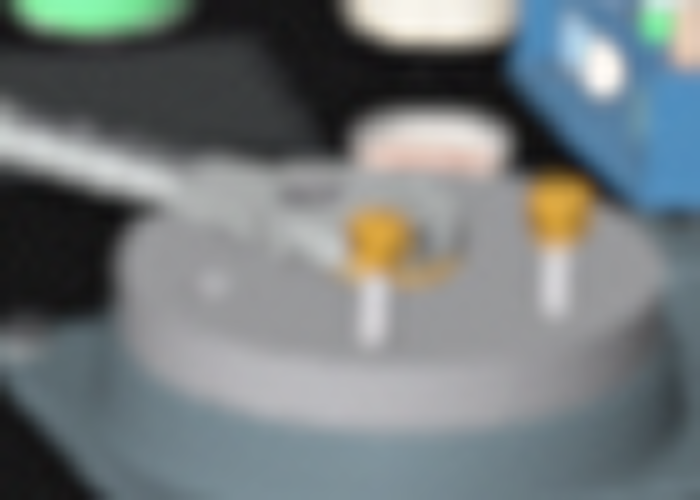

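View pics/w11t.png

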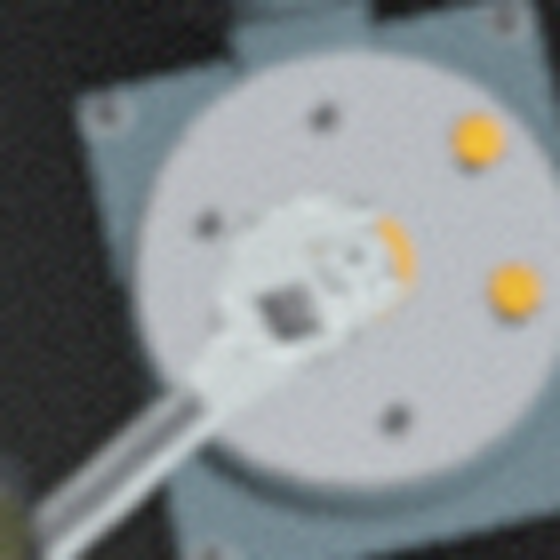

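```bash
python3 - <<'E'
from wr import *
t=np.mean([ctrl.get_image("top").astype(float) for _ in range(5)],0)[:,:,::-1]
np.save("pics/w12.npy",t)
h0=np.radians(137);d=np.array([np.cos(h0),np.sin(h0)]); c=np.array([.5952,.0042])+d*.12
g=t.mean(2).astype(np.float32)
# beyond the plate: stations 0.10..0.15 from hub
E=[]
for o in np.arange(.098,.15,.004):
    n=np.array([-d[1],d[0]]); h=np.linspace(-.025,.025,201)
    q=px("top",[[*(np.array([.5952,.0042])+d*o+n*k),.071] for k in h]).astype(np.float32)
    v=cv2.remap(g,q[:,0].reshape(1,-1),q[:,1].reshape(1,-1),cv2.INTER_CUBIC)[0]
    i=np.where(v>125)[0]
    if len(i): E.append([o,h[i[0]],h[i[-1]]]); print(np.round(E[-1],4),round((h[i[0]]+h[i[-1]])/2,4))
b=t.astype(np.uint8); cv2.imwrite("pics/w12.png",cv2.resize(np.clip((t[165:200,290:330]-120)*1.9,0,255).astype(np.uint8),None,fx=16,fy=16,interpolation=cv2.INTER_CUBIC))
E
```

```text
[ 0.098  -0.0185  0.0065] -0.006
[ 0.102  -0.0185  0.007 ] -0.0058
[ 0.106  -0.0185  0.025 ] 0.0032
[ 0.11   -0.0188  0.025 ] 0.0031
[ 0.114 -0.019  0.025] 0.003
[ 0.118  -0.0195  0.025 ] 0.0027
[ 0.122  -0.0198  0.025 ] 0.0026
[ 0.126  -0.0198  0.004 ] -0.0079
[ 0.13   -0.02    0.0038] -0.0081
[ 0.134  -0.0202  0.0035] -0.0084
[ 0.138  -0.0208  0.0032] -0.0088
[ 0.142  -0.021   0.0027] -0.0091
[ 0.146  -0.021   0.0022] -0.0094
```

View pics/w12.png

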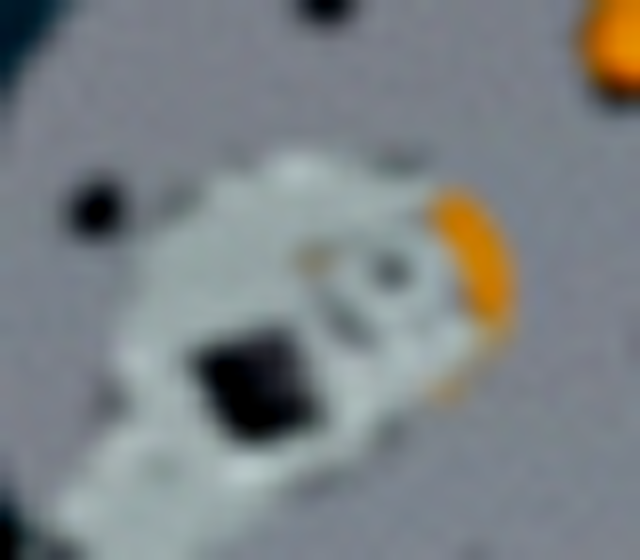

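```bash
python3 - <<'E'
from wr import *
plan([.4968,.1107,.09],np.radians(42.3))
E
```

```text
pos [0.3873 0.1069 0.1443] travel [ 0.0524 -0.0427  0.102 ] twist [np.float64(-0.3103074754971318), np.float64(2.831285178092662)]
R [[-0.018, -0.415, 0.91], [0.005, 0.91, 0.415], [-1.0, 0.012, -0.014]] q7 [ 0.54 -0.19 -0.77  2.05 -0.15  1.25  0.26] F [-0.1  0.2  0. ] g -0.001 t 44.33
```

```bash
python3 -m pendant '[{"travel":[0,-0.01,0.02],"twist":-0.08},{"travel":[0,-0.02,0.05],"twist":-0.16},{"travel":[0,-0.035,0.08],"twist":-0.24},{"travel":[0.02,-0.0427,0.1],"twist":-0.31},{"travel":[0.04,-0.0427,0.102],"twist":-0.31},{"travel":[0.052,-0.0427,0.102],"twist":-0.31},{"travel":[0.052,-0.0427,0.102],"twist":-0.31},{"travel":[0.052,-0.0427,0.102],"twist":-0.31}]' -0.2 15
python3 - <<'E'
from wr import *
avgpos(2);plan([.4968,.1107,.028],np.radians(42.3))
shot("side","w13",(270,140,370,220),7)
E
```

```text
time: 45.32
position: [0.4972, 0.1107, 0.0911]
tool_rot: [-0.57, 1.506, 0.587]
ft_force: [0.7, -0.5, -0.4]
grip_width: 0.399
avg [0.4974 0.1107 0.0913] sd [0. 0. 0.]
pos [0.4974 0.1107 0.0913] travel [ 0.0633 -0.0005  0.0001] twist [np.float64(-0.00041562735117005203), np.float64(3.1411770262386227)]
R [[-0.016, -0.673, 0.74], [0.005, 0.74, 0.673], [-1.0, 0.014, -0.008]] q7 [ 0.49  0.19 -0.82  1.89  0.14  1.14  0.36] F [0.4 0.5 0. ] g 0.398 t 45.42
```

View pics/w13.png

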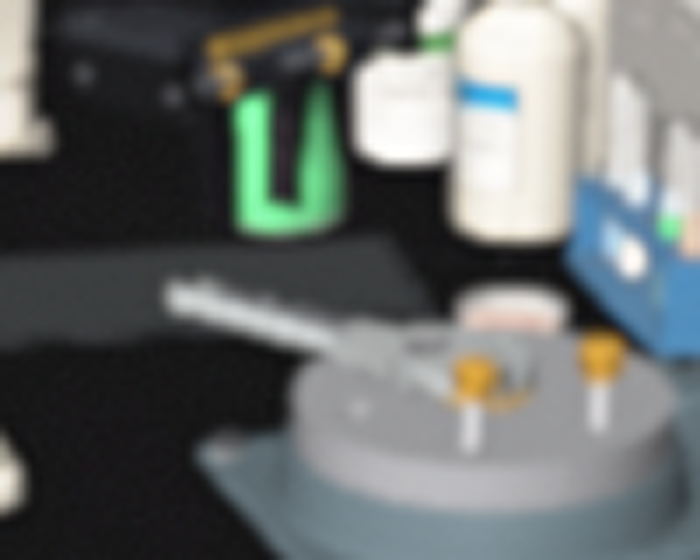

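```bash
python3 -m pendant '[{"travel":[0.02,0,0],"twist":0},{"travel":[0.04,0,0],"twist":0},{"travel":[0.055,0,0],"twist":0},{"travel":[0.062,0,0],"twist":0},{"travel":[0.062,0,0],"twist":0}]' -0.2
python3 -m pendant '[{"travel":[0,0,0],"twist":0},{"travel":[0,0,0],"twist":0},{"travel":[0,0,0],"twist":0},{"travel":[0,0,0],"twist":0}]' -1 15
python3 - <<'E'
from wr import *
p=avgpos(2);plan([.4968,.1107,.028],np.radians(42.3))
v=p[:2]-np.array([.5975,.0042]);print(np.hypot(*v),np.degrees(np.arctan2(v[1],v[0])))
shot("side","w14",(270,140,370,220),7)
E
```

```text
time: 46.1
position: [0.4963, 0.111, 0.0291]
tool_rot: [-0.57, 1.506, 0.587]
ft_force: [0.6, 0.1, 0.2]
grip_width: 0.396
time: 46.6
position: [0.4968, 0.1112, 0.0297]
tool_rot: [-0.57, 1.505, 0.587]
ft_force: [0.6, -0.3, 2.5]
grip_width: 0.251
avg [0.4968 0.1112 0.0297] sd [0. 0. 0.]
pos [0.4968 0.1112 0.0297] travel [ 0.0017 -0.0003 -0.0003] twist [np.float64(-0.00014678402584989377), np.float64(3.1414458695639436)]
R [[-0.015, -0.673, 0.74], [0.005, 0.74, 0.673], [-1.0, 0.014, -0.008]] q7 [ 0.45  0.28 -0.8   1.95  0.22  1.02  0.29] F [-0.5 -0.2  4.2] g 0.252 t 46.7
0.14689334665834428 133.26858202655393
```

View pics/w14.png

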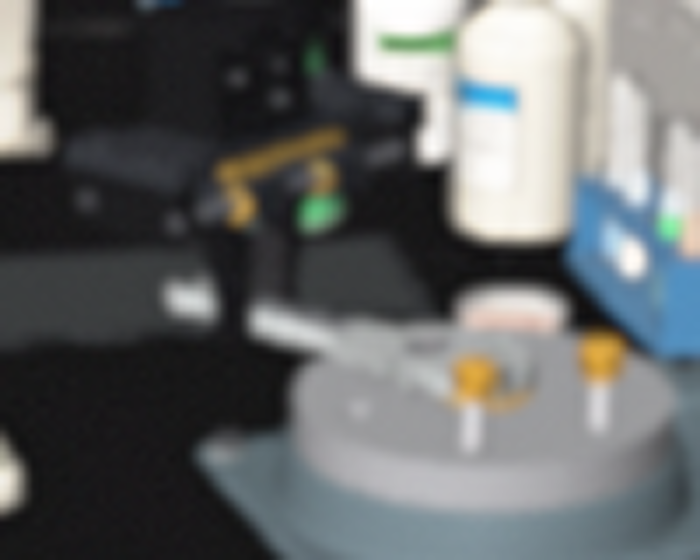

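```bash
cat > arc.py <<'E'
from h import *
H=np.array([.5975,.0042])
def arc(th=(.02,.04,.06,.08,.1)):
    s,p,R=ts(); v=p[:2]-H; r=np.hypot(*v); a=np.arctan2(v[1],v[0])
    print("pos",p.round(4),"r",r.round(4),"ang",np.degrees(a).round(2),"F",s["ft_force"].round(1),"T",s["torque"].round(2),"g",round(s["grip_width"],3),"t",round(s["time"],2),"zyaw",np.degrees(np.arctan2(R[1,2],R[0,2])).round(2),"tilt",R[:,0].round(3))
    for t in th:
        w=np.array([*(H+r*np.array([np.cos(a-t),np.sin(a-t)])),p[2]]); print(t,(R.T@(w-p)).round(4))
E
python3 -m pendant '[{"travel":[0,0,0.0037],"twist":0.025},{"travel":[0,-0.0001,0.0073],"twist":0.05},{"travel":[0,-0.0002,0.011],"twist":0.075},{"travel":[0,-0.0005,0.0147],"twist":0.1}]'
python3 - <<'E'
from arc import *
arc()
E
```

```text
time: 47.25
position: [0.5065, 0.1194, 0.0296]
tool_rot: [-0.494, 1.53, 0.507]
ft_force: [-5.5, -3.4, 8.3]
grip_width: 0.257
pos [0.5065 0.1194 0.0296] r 0.1468 ang 128.32 F [-5.5 -3.4  8.3] T [-0.64  0.96  0.39] g 0.257 t 47.25 zyaw 36.53 tilt [-0.019  0.002 -1.   ]
0.02 [-0.      0.0001  0.0029]
0.04 [-0.0001  0.0001  0.0059]
0.06 [-0.0001  0.      0.0088]
0.08 [-0.0002 -0.0001  0.0117]
0.1 [-0.0002 -0.0003  0.0147]
```

```bash
python3 -m pendant '[{"travel":[-0.001,0,0.003],"twist":0.02},{"travel":[-0.001,0,0.0059],"twist":0.04},{"travel":[-0.001,0,0.0088],"twist":0.06},{"travel":[-0.001,-0.0001,0.0117],"twist":0.08},{"travel":[-0.001,-0.0003,0.0147],"twist":0.1}]'
python3 - <<'E'
from arc import *
arc();shot("side","a1",(290,150,390,220),7);shot("top","a1t",(270,150,350,220),8)
E
```

```text
time: 47.88
position: [0.5185, 0.128, 0.0302]
tool_rot: [-0.415, 1.548, 0.427]
ft_force: [0.0, -1.5, -2.0]
grip_width: 0.253
pos [0.5185 0.128  0.0302] r 0.1469 ang 122.55 F [ 0.  -1.5 -2. ] T [-0.07 -0.24  0.33] g 0.253 t 47.88 zyaw 30.72 tilt [-0.019  0.002 -1.   ]
0.02 [-0.      0.0001  0.0029]
0.04 [-0.0001  0.0001  0.0059]
0.06 [-0.0001  0.      0.0088]
0.08 [-0.0002 -0.0001  0.0117]
0.1 [-0.0002 -0.0003  0.0147]
```

View pics/a1.png

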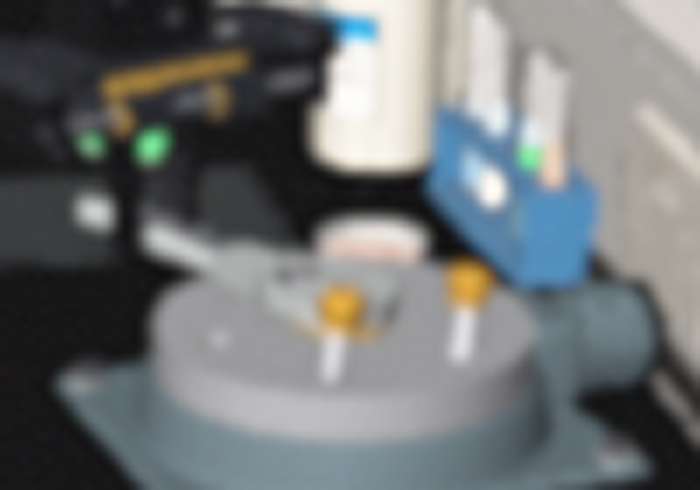

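View pics/a1t.png

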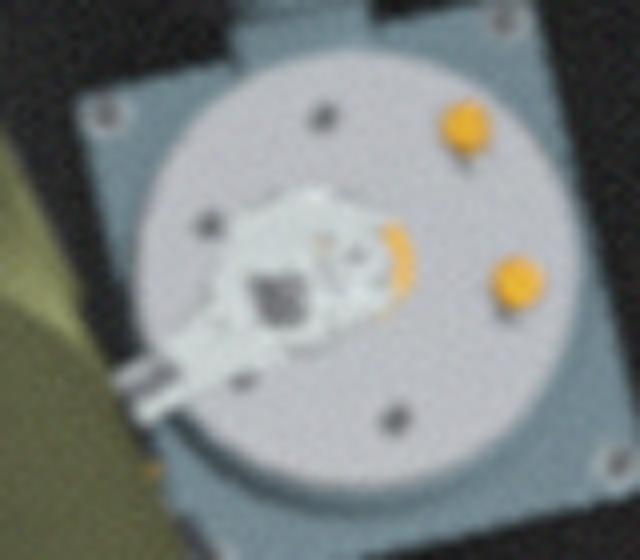

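```bash
python3 -m pendant '[{"travel":[0,0,0.003],"twist":0.02},{"travel":[0,0,0.0059],"twist":0.04},{"travel":[0,0,0.0088],"twist":0.06},{"travel":[0,-0.0001,0.0117],"twist":0.08},{"travel":[0,-0.0003,0.0147],"twist":0.1}]'
python3 - <<'E'
from arc import *
arc()
E
```

```text
time: 48.6
position: [0.5316, 0.1353, 0.03]
tool_rot: [-0.337, 1.562, 0.347]
ft_force: [0.1, -1.4, -1.3]
grip_width: 0.251
pos [0.5316 0.1353 0.03  ] r 0.1468 ang 116.68 F [ 0.1 -1.4 -1.3] T [-0.19 -0.13  0.23] g 0.251 t 48.6 zyaw 24.95 tilt [-0.019  0.002 -1.   ]
0.02 [-0.      0.0001  0.0029]
0.04 [-0.0001  0.0001  0.0059]
0.06 [-0.0001  0.      0.0088]
0.08 [-0.0002 -0.0001  0.0117]
0.1 [-0.0002 -0.0003  0.0147]
```

Turned 0.29 rad so far. From here I'll use smaller steps and check more often.

```bash
python3 -m pendant '[{"travel":[0,0,0.0022],"twist":0.015},{"travel":[0,0,0.0044],"twist":0.03},{"travel":[0,0,0.0066],"twist":0.045},{"travel":[0,0,0.0088],"twist":0.06}]'
python3 - <<'E'
from arc import *
arc((.06,))
E
python3 -m pendant '[{"travel":[0,0,0.0022],"twist":0.015},{"travel":[0,0,0.0044],"twist":0.03},{"travel":[0,0,0.0066],"twist":0.045},{"travel":[0,0,0.0088],"twist":0.06}]'
python3 - <<'E'
from arc import *
arc((.06,));shot("side","a2",(290,150,390,220),7)
E
```

```text
time: 49.1
position: [0.5398, 0.1391, 0.0299]
tool_rot: [-0.29, 1.569, 0.299]
ft_force: [-1.0, -0.6, -0.8]
grip_width: 0.25
pos [0.5398 0.1391 0.0299] r 0.1467 ang 113.17 F [-1.  -0.6 -0.8] T [-0.18 -0.14  0.16] g 0.25 t 49.1 zyaw 21.45 tilt [-0.019  0.002 -1.   ]
0.06 [-0.0001  0.      0.0088]
time: 49.6
position: [0.5481, 0.1423, 0.0298]
tool_rot: [-0.243, 1.575, 0.25]
ft_force: [-1.4, -0.9, -0.9]
grip_width: 0.252
pos [0.5481 0.1423 0.0298] r 0.1466 ang 109.67 F [-1.4 -0.9 -0.9] T [-0.23 -0.1   0.24] g 0.252 t 49.6 zyaw 17.95 tilt [-0.019  0.002 -1.   ]
0.06 [-0.0002  0.      0.0088]
```

View pics/a2.png

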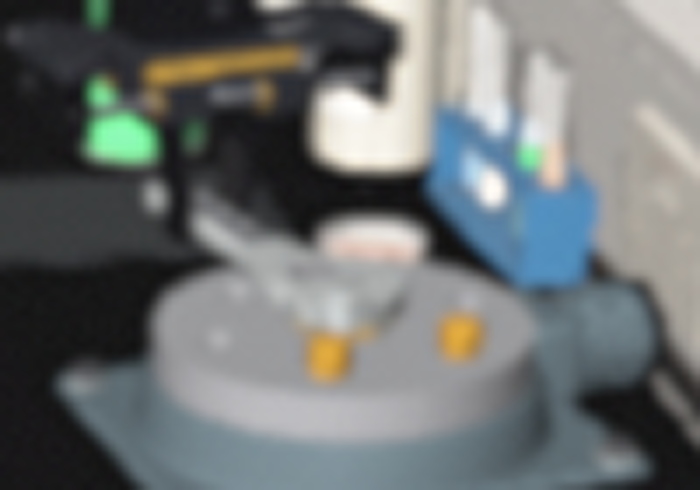

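Both pins have dropped, with heads seated at about (337,201) and (356,198) in the side view. I'll release the tail and retreat for a clear look.

```bash
python3 -m pendant '[{"travel":[0,0,0],"twist":0},{"travel":[0,0,0],"twist":0},{"travel":[0,0,0],"twist":0},{"travel":[0,0,0],"twist":0}]' -0.2
python3 -m pendant '[{"travel":[-0.02,0,0],"twist":0},{"travel":[-0.05,0,0],"twist":0},{"travel":[-0.08,0,0],"twist":0},{"travel":[-0.1,0.03,-0.03],"twist":0},{"travel":[-0.1,0.03,-0.09],"twist":0},{"travel":[-0.1,0.03,-0.14],"twist":0},{"travel":[-0.1,0.03,-0.14],"twist":0}]'
python3 - <<'E'
from wr import *
plan([0,0,0]);shot("side","b1",(290,150,390,220),7);shot("top","b1t",(260,130,350,220),8)
t=np.mean([ctrl.get_image("top").astype(float) for _ in range(4)],0)[:,:,::-1];np.save("pics/b1.npy",t)
E
```

```text
time: 50.15
position: [0.5485, 0.1425, 0.0299]
tool_rot: [-0.242, 1.575, 0.25]
ft_force: [-0.6, -0.6, -0.6]
grip_width: 0.4
time: 51.02
position: [0.4058, 0.1263, 0.1336]
tool_rot: [-0.246, 1.573, 0.245]
ft_force: [0.6, -0.7, -0.2]
grip_width: 0.398
pos [0.4058 0.1263 0.1336] travel [ 0.1403  0.0041 -0.4229] twist None
R [[-0.016, -0.307, 0.952], [-0.003, 0.952, 0.307], [-1.0, 0.002, -0.016]] q7 [ 0.45 -0.1  -0.76  2.02 -0.08  1.21  0.04] F [ 0.6 -0.7 -0.2] g 0.398 t 51.02
```

View pics/b1.png

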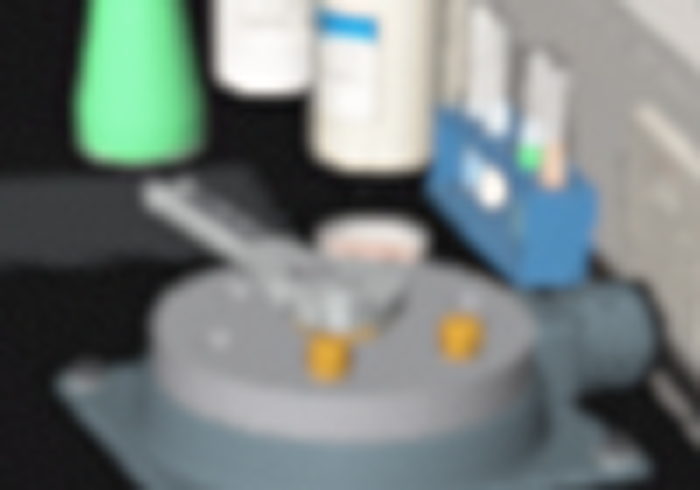

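View pics/b1t.png

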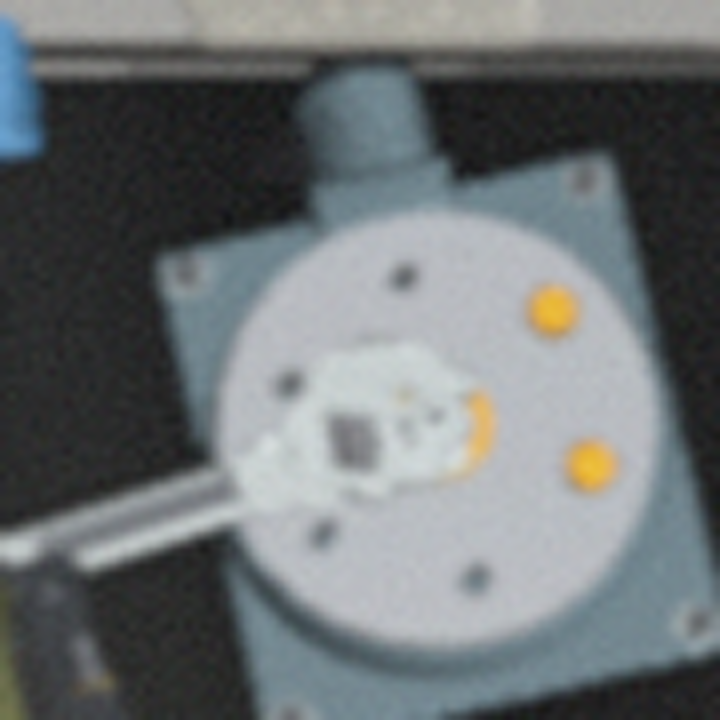

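```bash
python3 - <<'E'
from wr import *
t=np.load("pics/b1.npy"); g=t.mean(2)
ys,xs=np.mgrid[179:191,298:311]; w=np.clip(165-g[179:191,298:311],0,None); u,v=(w*xs).sum()/w.sum(),(w*ys).sum()/w.sum()
W=onz("top",u,v,.0755); print("worm px",u,v,W)
hub=np.array([.5952,.0042])
h0=np.radians(108.7);d=np.array([np.cos(h0),np.sin(h0)]);n=np.array([-d[1],d[0]]);G=g.astype(np.float32)
E=[]
for o in np.arange(.1,.145,.004):
    h=np.linspace(-.02,.02,161);q=px("top",[[*(hub+d*o+n*k),.071] for k in h]).astype(np.float32)
    x=cv2.remap(G,q[:,0].reshape(1,-1),q[:,1].reshape(1,-1),cv2.INTER_CUBIC)[0];i=np.where(x>130)[0];E.append([o,h[i[0]],h[i[-1]]])
E=np.array(E);print(E.round(4).tolist()); 
for c in (1,2): print(np.polyfit(E[:,0],E[:,c],1))
plan([W[0]+.002,W[1],.075],np.radians(-3.8))
E
```

```text
worm px 303.4716581317323 184.94614162104892 [0.58506992 0.03902044 0.0755    ]
[[0.1, -0.0095, 0.0135], [0.104, -0.0098, 0.0135], [0.108, -0.0098, 0.0135], [0.112, -0.0095, 0.0138], [0.116, -0.0098, 0.0135], [0.12, -0.0095, 0.0135], [0.124, -0.0095, 0.0135], [0.128, -0.0095, 0.0135], [0.132, -0.0092, 0.0138], [0.136, -0.0095, 0.0135], [0.14, -0.0092, 0.0138], [0.144, -0.0092, 0.0138]]
[ 0.00961538 -0.01067308]
[0.00437063 0.01305012]
pos [0.4089 0.1285 0.1328] travel [ 0.0542 -0.1405  0.1428] twist [np.float64(0.3796775694387134), np.float64(-2.76191508415108)]
R [[-0.018, -0.308, 0.951], [0.004, 0.951, 0.308], [-1.0, 0.009, -0.016]] q7 [ 0.45 -0.09 -0.76  2.02 -0.08  1.21  0.04] F [-0.  -0.4 -0.3] g 0.396 t 51.33
```

```bash
python3 - <<'E'
from wr import *
plan([.5873,.0317,.075],np.radians(-3.4))
E
```

```text
pos [0.4089 0.1285 0.1328] travel [ 0.0542 -0.1476  0.1408] twist [np.float64(0.3726950853645956), np.float64(-2.7688975682251975)]
R [[-0.018, -0.308, 0.951], [0.004, 0.951, 0.308], [-1.0, 0.009, -0.016]] q7 [ 0.45 -0.09 -0.76  2.02 -0.08  1.21  0.04] F [-0.  -0.4 -0.3] g 0.396 t 51.33
```

```bash
python3 -m pendant '[{"travel":[0,-0.03,0.03],"twist":0.08},{"travel":[0,-0.065,0.065],"twist":0.17},{"travel":[0,-0.1,0.1],"twist":0.26},{"travel":[0,-0.13,0.125],"twist":0.34},{"travel":[0.01,-0.1476,0.1408],"twist":0.373},{"travel":[0.03,-0.1476,0.1408],"twist":0.373},{"travel":[0.045,-0.1476,0.1408],"twist":0.373},{"travel":[0.054,-0.1476,0.1408],"twist":0.373},{"travel":[0.054,-0.1476,0.1408],"twist":0.373}]' -1 30
python3 - <<'E'
from wr import *
avgpos(2);plan([.5873,.0317,.0525],np.radians(-3.4))
E
```

```text
time: 52.45
position: [0.5863, 0.0322, 0.0745]
tool_rot: [0.048, 1.59, -0.043]
ft_force: [0.2, -0.4, 0.2]
grip_width: 0.003
avg [0.5872 0.0321 0.0755] sd [0.0002 0.     0.0002]
pos [0.5875 0.032  0.0758] travel [ 0.0233 -0.0004  0.0003] twist [np.float64(0.0003302008089716976), np.float64(-3.141262452780821)]
R [[-0.017, 0.059, 0.998], [0.004, 0.998, -0.059], [-1.0, 0.003, -0.018]] q7 [ 0.45  0.36 -0.65  1.72  0.23  1.16 -0.33] F [ 0.1 -0.   0.1] g 0.002 t 52.55
```

```bash
python3 -m pendant '[{"travel":[0.01,0,0],"twist":0},{"travel":[0.018,0,0],"twist":0},{"travel":[0.022,0,0],"twist":0},{"travel":[0.0235,0,0],"twist":0},{"travel":[0.0235,0,0],"twist":0}]'
python3 -m pendant '[{"travel":[0.0015,0,0],"twist":0},{"travel":[0.0015,0,0],"twist":0}]'
```

```text
time: 53.18
position: [0.5871, 0.0321, 0.0522]
tool_rot: [0.049, 1.588, -0.044]
ft_force: [-0.7, 0.2, 0.1]
grip_width: 0.005
time: 53.42
position: [0.5875, 0.0322, 0.0513]
tool_rot: [0.049, 1.587, -0.044]
ft_force: [-0.9, 0.0, 3.5]
grip_width: 0.002
```

```bash
python3 -m pendant '[{"travel":[0.0012,0,0],"twist":0},{"travel":[0.0014,0.003,0],"twist":0},{"travel":[0.0014,0.006,0],"twist":0},{"travel":[0.0014,0.009,0],"twist":0},{"travel":[0.0014,0.012,0],"twist":0},{"travel":[0.0014,0.015,0],"twist":0}]'
python3 - <<'E'
from wr import *
avgpos(1);plan([.5873,.0317,.0525],np.radians(-3.4));shot("side","b2",(290,150,390,220),7)
E
```

```text
time: 54.18
position: [0.5884, 0.0451, 0.0512]
tool_rot: [0.047, 1.587, -0.047]
ft_force: [-4.0, -4.0, 9.0]
grip_width: 0.002
avg [0.5884 0.0458 0.0512] sd [0. 0. 0.]
pos [0.5884 0.0458 0.0512] travel [-0.0013 -0.0141 -0.0002] twist [np.float64(-0.0003332536909244544), np.float64(3.1412593998988685)]
R [[-0.017, 0.06, 0.998], [0.001, 0.998, -0.06], [-1.0, -0.0, -0.017]] q7 [ 0.41  0.4  -0.65  1.74  0.26  1.11 -0.37] F [-3.5 -2.5  8.5] g 0.002 t 54.23
```

View pics/b2.png

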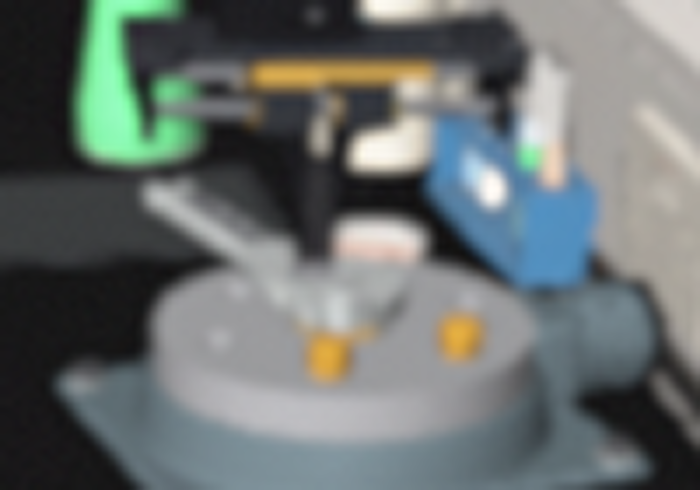

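```bash
python3 -m pendant '[{"travel":[-0.005,-0.002,0],"twist":0},{"travel":[-0.005,-0.009,0],"twist":0},{"travel":[-0.004,-0.014,-0.001],"twist":0},{"travel":[0.0013,-0.014,-0.001],"twist":0},{"travel":[0.0014,-0.013,-0.001],"twist":0},{"travel":[0.0014,-0.01,-0.001],"twist":0},{"travel":[0.0014,-0.007,-0.001],"twist":0},{"travel":[0.0014,-0.004,-0.001],"twist":0},{"travel":[0.0014,-0.001,-0.001],"twist":0},{"travel":[0.0014,0.002,-0.001],"twist":0}]'
python3 -m pendant '[{"travel":[-0.005,-0.002,0],"twist":0},{"travel":[-0.005,-0.009,0],"twist":0},{"travel":[-0.004,-0.016,0],"twist":0},{"travel":[0.0013,-0.016,0],"twist":0},{"travel":[0.0014,-0.014,0],"twist":0},{"travel":[0.0014,-0.011,0],"twist":0},{"travel":[0.0014,-0.008,0],"twist":0},{"travel":[0.0014,-0.005,0],"twist":0},{"travel":[0.0014,-0.002,0],"twist":0},{"travel":[0.0014,0.001,0],"twist":0}]'
python3 - <<'E'
from wr import *
avgpos(1);plan([.5873,.0317,.0525],np.radians(-3.4));shot("side","b3",(290,150,390,220),7)
E
```

```text
time: 55.52
position: [0.5876, 0.0459, 0.0511]
tool_rot: [0.046, 1.587, -0.05]
ft_force: [-4.0, -4.7, 10.3]
grip_width: 0.006
time: 56.78
position: [0.5879, 0.045, 0.0511]
tool_rot: [0.045, 1.587, -0.053]
ft_force: [-2.6, -2.7, 10.7]
grip_width: 0.005
avg [0.5879 0.0457 0.0511] sd [0. 0. 0.]
pos [0.5879 0.0457 0.0511] travel [-0.0013 -0.014   0.0002] twist [np.float64(-0.002098693532304477), np.float64(3.1394939600574885)]
R [[-0.016, 0.061, 0.998], [-0.005, 0.998, -0.061], [-1.0, -0.006, -0.016]] q7 [ 0.41  0.39 -0.65  1.74  0.26  1.11 -0.38] F [-3.4 -3.  11.2] g 0.004 t 56.83
```

View pics/b3.png

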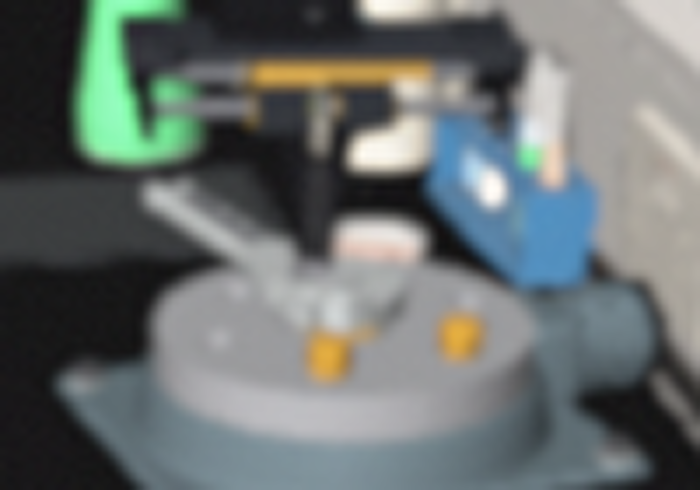

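The moving jaw has visibly backed off the hexagon. One more stroke, then retreat to look.

```bash
python3 -m pendant '[{"travel":[-0.005,-0.002,0],"twist":0},{"travel":[-0.005,-0.009,0],"twist":0},{"travel":[-0.004,-0.015,0],"twist":0},{"travel":[0.0012,-0.015,0],"twist":0},{"travel":[0.0013,-0.013,0],"twist":0},{"travel":[0.0013,-0.01,0],"twist":0},{"travel":[0.0013,-0.007,0],"twist":0},{"travel":[0.0013,-0.004,0],"twist":0},{"travel":[0.0013,-0.001,0],"twist":0},{"travel":[0.0013,0.001,0],"twist":0}]'
python3 -m pendant '[{"travel":[-0.02,0,0],"twist":0},{"travel":[-0.06,0,0],"twist":0},{"travel":[-0.08,0.03,-0.03],"twist":0},{"travel":[-0.08,0.06,-0.09],"twist":0},{"travel":[-0.08,0.08,-0.14],"twist":0},{"travel":[-0.08,0.09,-0.17],"twist":0},{"travel":[-0.08,0.09,-0.17],"twist":0}]'
python3 - <<'E'
from wr import *
plan([0,0,0]);shot("side","b4",(290,150,390,220),7);shot("top","b4t",(260,130,350,220),8)
t=np.mean([ctrl.get_image("top").astype(float) for _ in range(4)],0)[:,:,::-1];np.save("pics/b4.npy",t)
E
```

```text
time: 58.12
position: [0.5882, 0.0449, 0.0511]
tool_rot: [0.043, 1.586, -0.055]
ft_force: [-3.8, -4.4, 11.4]
grip_width: 0.006
time: 59.0
position: [0.4236, 0.1467, 0.1327]
tool_rot: [0.039, 1.586, -0.055]
ft_force: [0.2, 0.3, 0.2]
grip_width: 0.002
pos [0.4236 0.1467 0.1327] travel [ 0.1409 -0.1703 -0.4119] twist None
R [[-0.016, 0.06, 0.998], [-0.009, 0.998, -0.06], [-1.0, -0.01, -0.015]] q7 [ 0.41 -0.03 -0.78  1.97 -0.02  1.21 -0.42] F [0.2 0.3 0.2] g 0.002 t 59.0
```

View pics/b4.png

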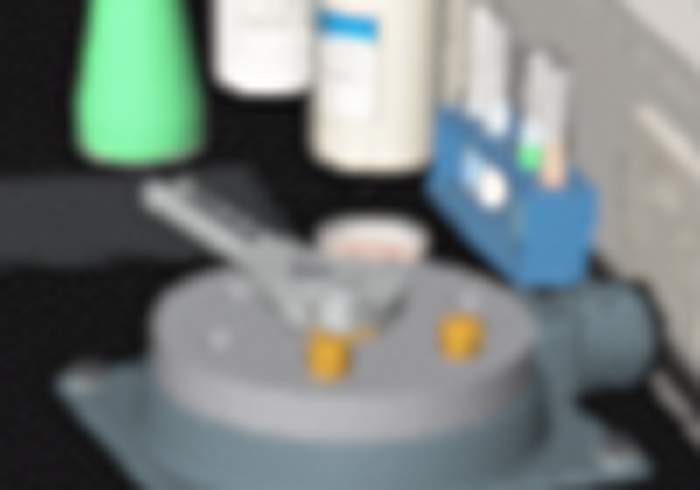

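View pics/b4t.png

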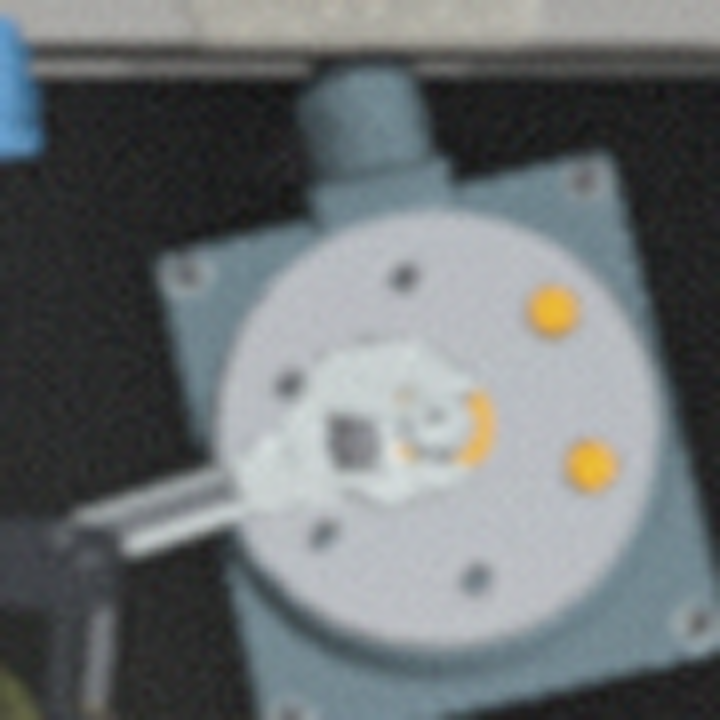

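```bash
python3 - <<'E'
from wr import *
plan([.563,.098,.10],np.radians(19.1))
E
```

```text
pos [0.4261 0.1455 0.1328] travel [ 0.0308 -0.0384  0.1401] twist [np.float64(-0.39722930521725075), np.float64(2.7443633483725423)]
R [[-0.017, 0.064, 0.998], [-0.006, 0.998, -0.064], [-1.0, -0.007, -0.016]] q7 [ 0.41 -0.03 -0.78  1.97 -0.02  1.21 -0.42] F [-1.  -0.2  0.1] g 0.006 t 59.3
```

```bash
python3 -m pendant '[{"travel":[0,-0.01,0.03],"twist":-0.1},{"travel":[0,-0.02,0.07],"twist":-0.2},{"travel":[0,-0.03,0.105],"twist":-0.3},{"travel":[0.01,-0.0384,0.135],"twist":-0.39},{"travel":[0.025,-0.0384,0.14],"twist":-0.397},{"travel":[0.03,-0.0384,0.14],"twist":-0.397},{"travel":[0.03,-0.0384,0.14],"twist":-0.397},{"travel":[0.03,-0.0384,0.14],"twist":-0.397}]' -0.2
python3 - <<'E'
from wr import *
avgpos(2);plan([.563,.098,.036],np.radians(19.1));shot("side","c1",(290,140,390,220),7)
E
```

```text
time: 60.3
position: [0.5626, 0.0987, 0.1015]
tool_rot: [-0.266, 1.572, 0.26]
ft_force: [0.9, -0.6, -0.4]
grip_width: 0.4
avg [0.5628 0.0984 0.1016] sd [0.0001 0.0001 0.    ]
pos [0.5629 0.0984 0.1016] travel [ 0.0656 -0.0003  0.0011] twist [np.float64(0.00020099876063514973), np.float64(-3.1413916548291576)]
R [[-0.016, -0.327, 0.945], [-0.007, 0.945, 0.327], [-1.0, -0.001, -0.017]] q7 [ 0.41  0.32 -0.74  1.73  0.23  1.2  -0.06] F [ 0.5 -0.1 -0.2] g 0.4 t 60.4
```

View pics/c1.png

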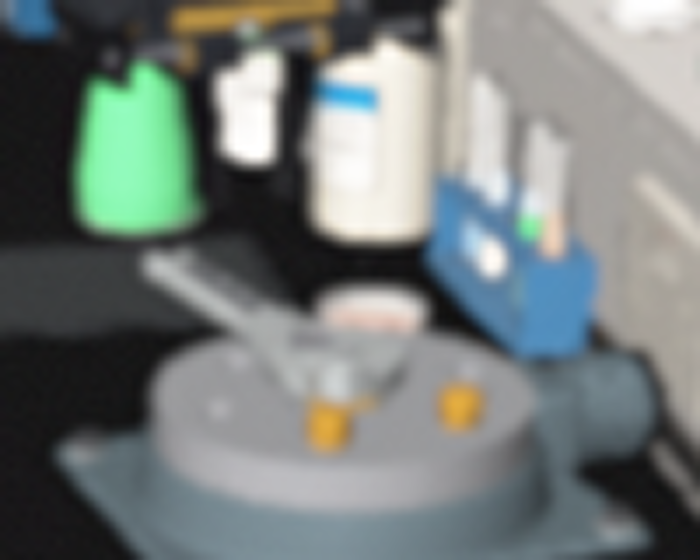

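```bash
python3 -m pendant '[{"travel":[0.02,-0.0003,0.001],"twist":0},{"travel":[0.04,-0.0003,0.001],"twist":0},{"travel":[0.058,-0.0003,0.001],"twist":0},{"travel":[0.065,-0.0003,0.001],"twist":0},{"travel":[0.066,-0.0003,0.001],"twist":0},{"travel":[0.066,-0.0003,0.001],"twist":0}]' -0.2
python3 -m pendant '[{"travel":[0,0,0],"twist":0},{"travel":[0,0,0],"twist":0},{"travel":[0,0,0],"twist":0},{"travel":[0,0,0],"twist":0},{"travel":[0,0,0],"twist":0}]' -1 50
python3 -m pendant '[{"travel":[-0.004,0,0],"twist":0},{"travel":[-0.01,0,0],"twist":0},{"travel":[-0.018,0,0],"twist":0},{"travel":[-0.025,0,0],"twist":0}]'
python3 - <<'E'
from wr import *
avgpos(2);plan([.563,.098,.036],np.radians(19.1));shot("side","c2",(290,140,390,220),7);shot("top","c2t",(260,130,350,220),8)
E
```

```text
time: 61.2
position: [0.5635, 0.0981, 0.036]
tool_rot: [-0.265, 1.571, 0.259]
ft_force: [0.5, -0.4, 0.1]
grip_width: 0.398
time: 61.82
position: [0.5638, 0.0981, 0.0364]
tool_rot: [-0.265, 1.57, 0.259]
ft_force: [-0.5, -0.7, 4.2]
grip_width: 0.246
time: 62.32
position: [0.5637, 0.0983, 0.0618]
tool_rot: [-0.265, 1.571, 0.259]
ft_force: [0.0, -0.3, -4.1]
grip_width: 0.245
avg [0.5645 0.0985 0.0627] sd [0.     0.     0.0002]
pos [0.5646 0.0985 0.0624] travel [ 0.0265  0.0001 -0.0013] twist [np.float64(-3.799620280863572e-05), np.float64(3.141554657386984)]
R [[-0.013, -0.327, 0.945], [-0.006, 0.945, 0.327], [-1.0, -0.002, -0.014]] q7 [ 0.39  0.36 -0.72  1.77  0.27  1.12 -0.09] F [ 0.3  0.4 -3.1] g 0.245 t 62.42
```

View pics/c2.png

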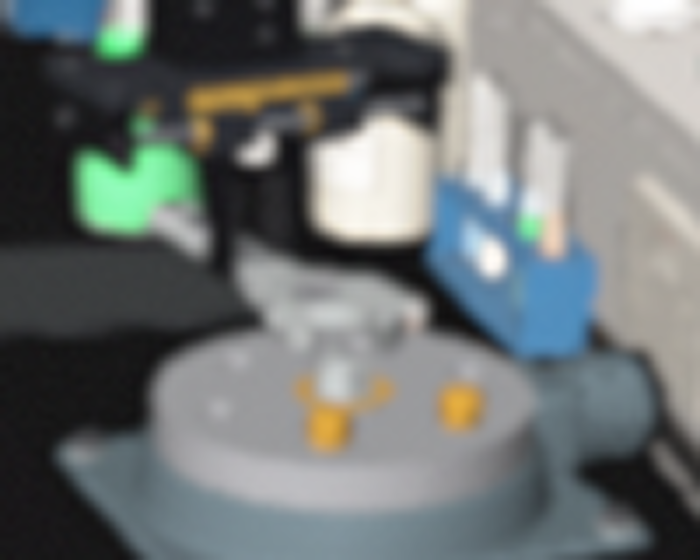

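View pics/c2t.png

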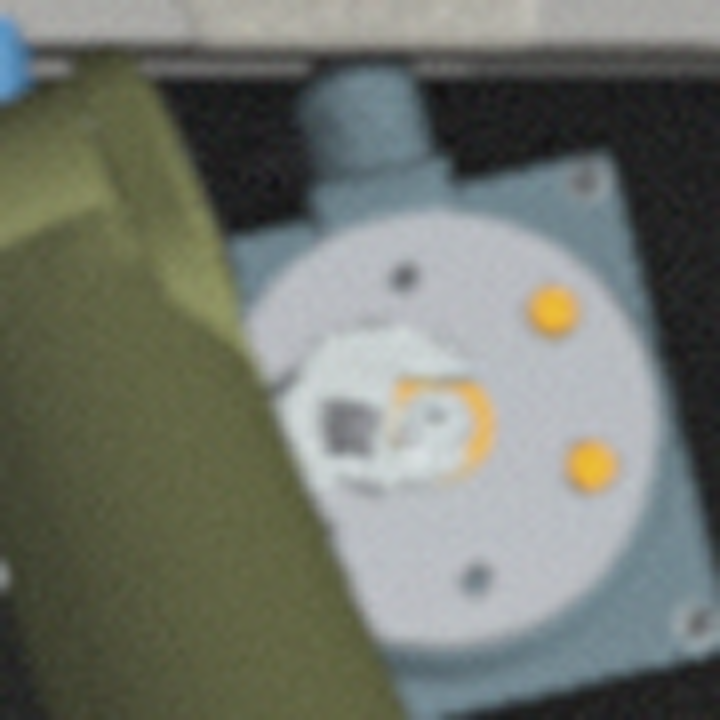

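```bash
python3 - <<'E'
from wr import *
plan([.4640,.3310,.12],np.radians(95))
E
```

```text
pos [0.564  0.0983 0.0616] travel [-0.0586  0.2525 -0.0193] twist [np.float64(-1.3247509931116512), np.float64(1.8168416604781417)]
R [[-0.014, -0.327, 0.945], [-0.007, 0.945, 0.327], [-1.0, -0.002, -0.016]] q7 [ 0.39  0.36 -0.72  1.77  0.27  1.12 -0.09] F [ 0.1  0.3 -4.1] g 0.244 t 62.52
```

```bash
python3 -m pendant '[{"travel":[-0.02,0,0],"twist":0},{"travel":[-0.045,0.01,0],"twist":-0.1},{"travel":[-0.0586,0.04,-0.003],"twist":-0.25},{"travel":[-0.0586,0.075,-0.006],"twist":-0.4},{"travel":[-0.0586,0.11,-0.009],"twist":-0.56},{"travel":[-0.0586,0.145,-0.012],"twist":-0.72},{"travel":[-0.0586,0.18,-0.014],"twist":-0.88},{"travel":[-0.0586,0.21,-0.016],"twist":-1.04},{"travel":[-0.0586,0.24,-0.018],"twist":-1.2},{"travel":[-0.0586,0.2525,-0.0193],"twist":-1.325}]'
python3 -m pendant '[{"travel":[0,0,0],"twist":0}]'
python3 - <<'E'
from wr import *
avgpos(2);plan([.4640,.3310,-.010],np.radians(95));shot("side","d1",(220,90,360,210),5.5)
E
```

```text
time: 63.78
position: [0.4628, 0.3333, 0.1215]
tool_rot: [-1.276, 1.177, 1.287]
ft_force: [-0.1, 0.6, -3.8]
grip_width: 0.244
time: 63.9
position: [0.4622, 0.3343, 0.1225]
tool_rot: [-1.276, 1.176, 1.288]
ft_force: [0.4, -0.8, -2.6]
grip_width: 0.241
avg [0.463  0.3334 0.1224] sd [0.0003 0.0004 0.0001]
pos [0.4633 0.333  0.1223] travel [ 0.1323 -0.0023 -0.0014] twist [np.float64(0.0052479901843004014), np.float64(-3.1363446634054926)]
R [[-0.013, -0.996, -0.092], [-0.006, -0.092, 0.996], [-1.0, 0.013, -0.005]] q7 [ 0.2   0.4  -1.06  1.71  0.36  1.26  0.72] F [ 0.8 -0.3 -4.1] g 0.246 t 64.0
```

View pics/d1.png

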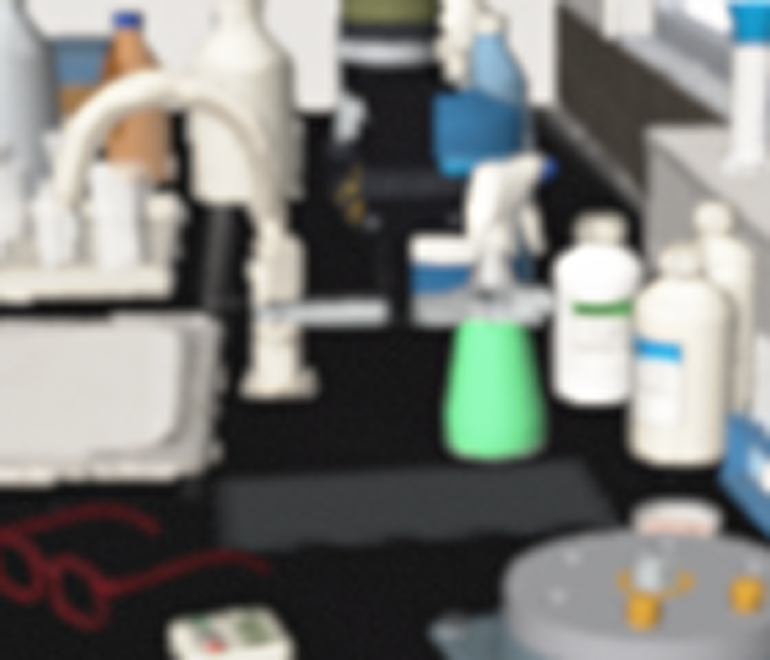

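```bash
python3 -m pendant '[{"travel":[0.03,-0.0022,-0.0014],"twist":0.005},{"travel":[0.07,-0.0022,-0.0014],"twist":0.005},{"travel":[0.105,-0.0022,-0.0014],"twist":0.005},{"travel":[0.125,-0.0022,-0.0014],"twist":0.005},{"travel":[0.133,-0.0022,-0.0014],"twist":0.005},{"travel":[0.134,-0.0022,-0.0014],"twist":0.005},{"travel":[0.134,-0.0022,-0.0014],"twist":0.005}]'
python3 -m pendant '[{"travel":[0.002,0,0],"twist":0},{"travel":[0.004,0,0],"twist":0},{"travel":[0.005,0,0],"twist":0},{"travel":[0.005,0,0],"twist":0}]'
python3 - <<'E'
from wr import *
avgpos(2)
E
```

```text
time: 64.92
position: [0.4651, 0.331, -0.0108]
tool_rot: [-1.271, 1.179, 1.279]
ft_force: [1.2, -0.7, -4.0]
grip_width: 0.244
time: 65.42
position: [0.4649, 0.331, -0.0159]
tool_rot: [-1.271, 1.179, 1.279]
ft_force: [-0.1, 0.1, -3.9]
grip_width: 0.245
avg [ 0.465   0.331  -0.0158] sd [0. 0. 0.]
```

```bash
python3 -m pendant '[{"travel":[0.001,0,0],"twist":0},{"travel":[0.002,0,0],"twist":0},{"travel":[0.003,0,0],"twist":0},{"travel":[0.0033,0,0],"twist":0}]'
```

```text
time: 66.03
position: [0.4649, 0.3313, -0.0184]
tool_rot: [-1.271, 1.179, 1.279]
ft_force: [-3.1, -2.2, 6.6]
grip_width: 0.246
```

Contact: the force on the tool went from -4 to +6.6 N. Releasing and retreating clear.

```bash
python3 -m pendant '[{"travel":[0,0,0],"twist":0},{"travel":[0,0,0],"twist":0},{"travel":[0,0,0],"twist":0},{"travel":[0,0,0],"twist":0},{"travel":[0,0,0],"twist":0}]' 0.0
python3 -m pendant '[{"travel":[-0.03,0,0],"twist":0},{"travel":[-0.07,0,0],"twist":0},{"travel":[-0.11,0,0],"twist":0},{"travel":[-0.15,0,-0.03],"twist":0},{"travel":[-0.17,0,-0.09],"twist":0},{"travel":[-0.17,0,-0.15],"twist":0},{"travel":[-0.17,0,-0.21],"twist":0},{"travel":[-0.17,0,-0.26],"twist":0},{"travel":[-0.17,0,-0.3],"twist":0},{"travel":[-0.17,0,-0.3],"twist":0}]'
python3 - <<'E'
from wr import *
plan([0,0,0]);shot("side","f1",(220,140,380,230),5);shot("top","f1t",(180,130,350,270),4.7)
t=np.mean([ctrl.get_image("top").astype(float) for _ in range(4)],0)[:,:,::-1];np.save("pics/f1.npy",t)
c,d,em,yw,j=measure(t,.003,(198,178,240,268),np.pi)
g=j+.092*d; print("grip",g,"rel mat",g-np.array([.4717,.332]))
G=t.mean(2).astype(np.float32);E1=np.array([np.cos(yw),np.sin(yw)]);N1=np.array([-E1[1],E1[0]])
for x in (-.004,0,.004):
    h=np.linspace(-.04,.04,161);q=px("top",[[*(j+E1*x+N1*k),.016] for k in h]).astype(np.float32)
    v=cv2.remap(G,q[:,0].reshape(1,-1),q[:,1].reshape(1,-1),cv2.INTER_CUBIC)[0]
    i=np.where(v<145)[0]; i=i[(h[i]>-.03)&(h[i]<.025)]; print(x,h[i[0]],h[i[-1]],h[i[-1]]-h[i[0]])
E
```

```text
time: 66.65
position: [0.4649, 0.3313, -0.0185]
tool_rot: [-1.271, 1.179, 1.279]
ft_force: [-0.2, 0.5, -0.7]
grip_width: 0.497
time: 67.9
position: [0.493, 0.0291, 0.1527]
tool_rot: [-1.267, 1.183, 1.273]
ft_force: [0.2, -0.6, -0.2]
grip_width: 0.5
pos [0.493  0.0291 0.1527] travel [0.1583 0.4919 0.0112] twist None
R [[-0.011, -0.997, -0.08], [-0.007, -0.08, 0.997], [-1.0, 0.011, -0.006]] q7 [ 0.89  0.11 -1.05  1.85  0.1   1.25  1.46] F [ 0.2 -0.6 -0.2] g 0.5 t 67.9
handle yaw -175.22997865774119 wrench yaw 342.2700213422588 worm [0.52725821 0.33732685] worm lat -0.0027792218094511902 jaws by worm [0.56266915 0.33807882] lat of it -0.0005839414491004718 tail end->jaws 0.2014157175435577 width 0.025850000000000005
grip [0.47098779 0.33042843] rel mat [-0.00071221 -0.00157157]
-0.004 -0.015 0.009500000000000001 0.0245
0 -0.015 0.010000000000000002 0.025
0.004 -0.0295 0.009500000000000001 0.039
```

View pics/f1.png

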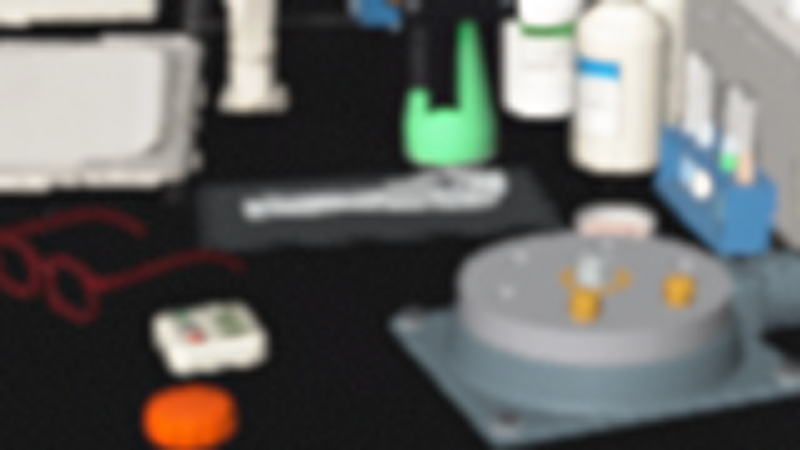

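View pics/f1t.png

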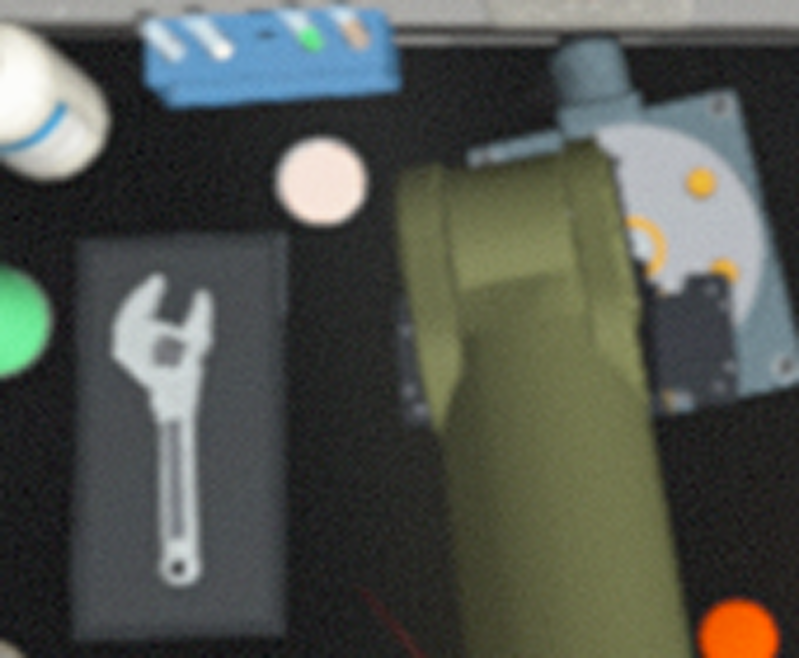

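```bash
python3 - <<'E'
from h import *
print(px("side",[[.5774,-.0583,.066],[.5774,-.0583,.0695],[.6405,-.0424,.066],[.6405,-.0424,.0695]]))
s=cv2.imread("pics/f1_raw.png");hsv=cv2.cvtColor(s,cv2.COLOR_BGR2HSV)
m=((hsv[...,0]>15)&(hsv[...,0]<33)&(hsv[...,1]>150)).astype(np.uint8);m[:180]=0;m[215:]=0;m[:,:325]=0;m[:,370:]=0
n,l,st,ce=cv2.connectedComponentsWithStats(m)
for i in range(1,n): print(st[i],ce[i])
E
```

```text
[[336.32985761 200.74948721]
 [336.34665058 199.7190075 ]
 [354.87187295 197.83774581]
 [354.90844261 196.82402473]]
[354 196   4   5  17] [355.47058824 197.64705882]
[335 199   4   4  16] [336.5 200.5]
```

```bash
python3 - <<'E'
from bench import ctrl
print(ctrl.close_job())
E
```

```text
the job is handed in; nothing more can be done
None
```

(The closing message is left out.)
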